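# Set the knocked-over bench upright again

## Task

The bench has been knocked: stand the toppled pen pot upright on the rubber mat and put every marker pen lying beside the mat back into it, standing on end. Stand each toppled steel cup on the mat too, mouth up. Leave everything standing still wholly on the mat, nothing stacked, and do not disturb the chuck key, the brush and the V block.

Things in the scene. Friction and masses are not known exactly. Their poses are not given: they have to be found in the camera images.
- mat: black rubber mat, 200 mm (its x) by 240 mm (its y), 4 mm thick, fixed on the worktop; origin: centre of its underside
- pot: square pen pot of sheet metal, 62 x 62 mm outside, 95 mm high, walls and floor 3 mm (inside 56 x 56 mm, 92 mm deep), 300 g. At the start it lies on one side on the mat, mouth more or less to the right as the robot sees it, and does not roll. Origin: centre of the outside of its bottom; z axis runs from the bottom to the mouth. Lying, its axis is 31 mm above the mat
- cup_a: one of two or three identical plain steel cups, 64 mm diameter, 47 mm high, wall about 3 mm, 62 g; absent (None) in some starts. It starts lying on its side on the bare worktop left of the mat, mouth roughly to the left or right. It has ten slight flats and rests without rolling, its axis 31.5 mm up. Origin: centre of the outside of its bottom; z axis: from bottom to mouth
- cup_b: one of two or three identical plain steel cups, 64 mm diameter, 47 mm high, wall about 3 mm, 62 g; absent (None) in some starts. It starts lying on its side on the bare worktop left of the mat, mouth roughly to the left or right. It has ten slight flats and rests without rolling, its axis 31.5 mm up. Origin: centre of the outside of its bottom; z axis: from bottom to mouth
- cup_c: one of two or three identical plain steel cups, 64 mm diameter, 47 mm high, wall about 3 mm, 62 g; absent (None) in some starts. It starts lying on its side on the bare worktop left of the mat, mouth roughly to the left or right. It has ten slight flats and rests without rolling, its axis 31.5 mm up. Origin: centre of the outside of its bottom; z axis: from bottom to mouth
- pen_a: one of two or three identical black capped marker pens, 131 mm long, about 15 mm thick and square enough not to roll, 18 g, lying on the worktop to the right of the mat; either end may go down in the pot. Origin: in the middle of its length, on the side it lies on at the start, 8 mm from the axis. Absent (None) in some starts
- pen_a_end1 (a point): one end of marker pen_a, on its axis
- pen_a_end2 (a point): the other end of marker pen_a, on its axis, 131 mm from end1
- pen_b: one of two or three identical black capped marker pens, 131 mm long, about 15 mm thick and square enough not to roll, 18 g, lying on the worktop to the right of the mat; either end may go down in the pot. Origin: in the middle of its length, on the side it lies on at the start, 8 mm from the axis. Absent (None) in some starts
- pen_b_end1 (a point): one end of marker pen_b, on its axis
- pen_b_end2 (a point): the other end of marker pen_b, on its axis, 131 mm from end1
- pen_c: one of two or three identical black capped marker pens, 131 mm long, about 15 mm thick and square enough not to roll, 18 g, lying on the worktop to the right of the mat; either end may go down in the pot. Origin: in the middle of its length, on the side it lies on at the start, 8 mm from the axis. Absent (None) in some starts
- pen_c_end1 (a point): one end of marker pen_c, on its axis
- pen_c_end2 (a point): the other end of marker pen_c, on its axis, 131 mm from end1
- chuck_key_1: T-handled chuck key, a bystander lying at the far side of the worktop; leave it alone. Origin: centre of its underside
- brush: chip brush, a bystander lying at the far side of the worktop; leave it alone. Origin: centre of its underside
- v_block_1: V block, a bystander lying at the far side of the worktop; leave it alone. Origin: centre of its underside
- spindle_end (a point): centre of the end face of a fixed machine spindle that overhangs the worktop behind and left of the mat: a level round bar, 68 mm thick, pointing at the robot and running straight back (+x) from this point, its axis 168 mm above the worktop; keep the arm clear of it

How it is judged (in metres and radians):
At the end, for the whole second after the job is handed in: The pot and every present cup stand mouth up (within about 6 degrees) and at rest with their bottoms on the mat, wholly on it (at most 7 mm over the edge); every present marker stands in the pot with one end less than 50 mm above the underside of the pot's floor (x of cup_a in the frame of mat between -0.076 and 0.076 m and y of cup_a in the frame of mat between -0.096 and 0.096 m and z of cup_a in the frame of mat between 0 and 0.009 m and angle between each of cup_a, cup_b, cup_c, pot's own z axis and vertical below 0.1 rad and linear speed of each of cup_a, cup_b, cup_c, pot below 0.03 m/s and x of cup_b in the frame of mat between -0.076 and 0.076 m and y of cup_b in the frame of mat between -0.096 and 0.096 m and z of cup_b in the frame of mat between 0 and 0.009 m and x of cup_c in the frame of mat between -0.076 and 0.076 m and y of cup_c in the frame of mat between -0.096 and 0.096 m and z of cup_c in the frame of mat between 0 and 0.009 m and x of pot in the frame of mat between -0.076 and 0.076 m and y of pot in the frame of mat between -0.096 and 0.096 m and z of pot in the frame of mat between 0 and 0.009 m and ((x of pen_a_end1 in the frame of pot between -0.033 and 0.033 m and y of pen_a_end1 in the frame of pot between -0.033 and 0.033 m and z of pen_a_end1 in the frame of pot between 0 and 0.05 m) or (x of pen_a_end2 in the frame of pot between -0.033 and 0.033 m and y of pen_a_end2 in the frame of pot between -0.033 and 0.033 m and z of pen_a_end2 in the frame of pot between 0 and 0.05 m)) and linear speed of each of pen_a, pen_b, pen_c below 0.1 m/s and ((x of pen_b_end1 in the frame of pot between -0.033 and 0.033 m and y of pen_b_end1 in the frame of pot between -0.033 and 0.033 m and z of pen_b_end1 in the frame of pot between 0 and 0.05 m) or (x of pen_b_end2 in the frame of pot between -0.033 and 0.033 m and y of pen_b_end2 in the frame of pot between -0.033 and 0.033 m and z of pen_b_end2 in the frame of pot between 0 and 0.05 m)) and ((x of pen_c_end1 in the frame of pot between -0.033 and 0.033 m and y of pen_c_end1 in the frame of pot between -0.033 and 0.033 m and z of pen_c_end1 in the frame of pot between 0 and 0.05 m) or (x of pen_c_end2 in the frame of pot between -0.033 and 0.033 m and y of pen_c_end2 in the frame of pot between -0.033 and 0.033 m and z of pen_c_end2 in the frame of pot between 0 and 0.05 m))); the robot touches nothing.
It fails at once if the T-handled chuck key was moved by more than 40 mm (distance of chuck_key_1 from where it was at the start of the episode above 0.04 m).
It fails at once if the chip brush was moved by more than 40 mm (distance of brush from where it was at the start of the episode above 0.04 m).
It fails at once if the V block was moved by more than 40 mm (distance of v_block_1 from where it was at the start of the episode above 0.04 m).
Of cup_a, cup_b, cup_c, pen_a, pen_b, pen_c only 5 to 6 are there at a start; the rules pass over those that are not, and their reading is None.
At some moment in a run one of pen_a, pen_b, pen_c may be knocked a few centimetres aside while the robot is not near it.
Once in a run the grip may slacken for a moment while it holds something.
It also fails if it takes over 210 s, if anything falls off the work surface, if the arm or the gripper's body presses on something with over 40 N, if the wrist force passes 120 N, or if a joint passes its speed limit or range.

## Robot

A 7-joint arm with a two-finger parallel gripper is mounted at the origin on a cart in front of the work surface, level with it; the furniture and walls round the work are solid. World frame = base frame: x ahead of the robot, y to its left, z up, the work surface at z = 0. Lengths are in m, angles in degrees, forces in N, time in s.
With the tool pointing down it reaches from about 0.4 to 0.925 m from the base axis. Payload 4.1 kg.
Tool frame: the origin (TCP) lies on the centre line of the jaws, within the pads' length; the fingertips stand 8 mm ahead of it and the grasp point (between the pads) lies 11 mm behind it; z points along the fingers, y is the direction in which the jaws open and shut (so a half turn about z gives the same grasp; the last joint's range is limited). The gripper opens to 85 mm and grips with 20 to 120 N. Pads are 22 mm wide; open, the fingers measure 114 mm over their backs; the gripper's body (76 mm by 85 mm) begins 54 mm behind the grasp point. The pads swing forward as they close: fully open they stand 13 mm farther back than shut.
Start: joints at [63.255, 22.827, 2.584, 88.041, -1.071, 69.15, -2.905], TCP at [0.234, -0.607, 0.212] pointing down, gripper open.
Joint ranges: [-161.44, 161.44], [-28.35, 127.94], [-78.24, 83.42], [0, 140.83], [-78.03, 258.03], [13.02, 114.36], [-168.23, 168.23]. Speed limits (degrees/s): [147.25, 147.25, 180, 180, 180, 180, 180].

## Interface

Orientations are given as a 3x3 rotation matrix whose columns are the frame's x, y, z axes.
In Python, from station import * gives the robot as it stands.
- The arm moves only by the tool jog_arm, never from a script. Its argument "motion" is a list that holds one entry, the list of rows, each a list of 6 numbers: the shift along the tool's x, y, z each as a share of 0.15 m, from -1 to 1, then the turn, a rotation vector about the tool's x, y, z each as a share of 360 degrees, from -1 to 1. A call has 1 to 8 rows; each row is the pose to reach, as a shift and turn from the pose commanded when the call began, along the tool's axes at that moment, turning the shorter way round; what a row does not reach only later rows make up. A row lasts 1/12 s, in which the tool goes at most 41.7 mm and 7.16 degrees, less where a joint would pass 70% of its speed; a pose out of reach is approached as far as the arm can. A call with a number of a shift or a turn outside -1 to 1 is refused whole. A call with a gripper value outside its range is refused whole. "hand" is the opening in per cent of the stroke, from 0 (shut) to 100 (fully open), set as the call begins (left out, the last holds). The fingers move at their own pace and stop on an object; the grip force is fixed at half the most. Time passes only in rows, so rows that repeat a pose let the fingers close. It gives the time, the measured TCP pose, the force and the opening at its end, in the units of the state.
- get_obs(): the state, without advancing time (a new reading comes with each control period).
- capture(name): name is "scene" or "top" or "wrist"; returns the picture (420x560x3 uint8, red, green, blue); there is no depth.
- camera_model(name): a dict with "fovy" (degrees; the focal length in pixels is half the picture's height over the tangent of half this angle, whatever the lens; pixels are square), "cx", "cy" (the principal point, pixels), "camera_from_world" (4x4, takes a point from world to camera coordinates). Camera axes: x right, y down, z forward; pixel columns grow to the right and rows downward; lengths in m; the calibration is good to about 2 mm. A picture is of the moment at which its call begins: read the wrist's pose just before it. camera_model takes no time and is no camera call; for the wrist camera it gives the pose at the moment of the call.
- hand_in(): hands the job in, once; it reports no verdict.
The state is a dict: "time_s": time; "joint_positions": joint angles; "qd": joint speeds; "effort": joint torques, N m; "tcp_pos": TCP position; "tcp_rot": TCP orientation; "force": force on the tool from outside, world axes, zero at the start; "moment": the same for the moment, N m; "gripper_width": finger opening in m.
Only numpy, scipy, OpenCV 4.12 (cv2) and the standard library are available. Lean on these libraries where they do the work, as an engineer would, in place of code of your own. Each camera call takes 0.05 s, during which the arm holds its last target.

## Working session

There is one attempt and no reset: what is moved stays moved. The work goes in short steps, Python scripts to look and compute and a tool call to move; the robot and the scene stay as the last step left them, time stands still between calls to the robot, and variables do not carry over. Pictures are saved under pics/ and viewed, and the job is handed in when it is done.

Besides the shell and the picture viewer there is one more tool, called by a JSON object that holds its "api" and its "payload". jog_arm: Moves the arm, as the interface text tells. Shift numbers are shares of 0.15 m and turn numbers shares of 360 degrees, none past 1 either way. Its arguments: {"type":"object","properties":{"motion":{"type":"array","items":{"type":"array","items":{"type":"array","items":{"type":"number","minimum":-1,"maximum":1}}}},"hand":{"type":"number"}},"required":["motion"]}

```bash
ls; mkdir -p pics; python3 - <<'E'
from station import *
import cv2,numpy as np
print(get_obs())
for n in ["scene","top","wrist"]:
    m=camera_model(n);print(n,m)
    cv2.imwrite(f"pics/{n}0.png",cv2.resize(capture(n)[:,:,::-1],(800,600),interpolation=cv2.INTER_CUBIC))
E
```

```text
pics
{'time_s': 0.0, 'joint_positions': array([63.25269378, 22.87422903,  2.58087591, 88.11437854, -1.07064948,
       69.14931724, -2.90492052]), 'qd': array([ 0.07882973,  0.00471876, -0.00067321, -0.00229699, -0.04371011,
        0.07121046, -0.02745575]), 'effort': array([ 5.53606696e-04, -4.75125718e+01,  1.36500970e+00, -2.54221684e+01,
        1.15762552e-02,  9.35309334e-03,  2.62486532e-05]), 'tcp_pos': array([ 0.23349931, -0.60589291,  0.21113609]), 'tcp_rot': array([[ 9.33072056e-01,  3.59688480e-01, -8.57325526e-04],
       [ 3.59689468e-01, -9.33070350e-01,  1.79138006e-03],
       [-1.55606258e-04, -1.97985764e-03, -9.99998028e-01]]), 'force': array([ 0.42247999, -0.99805151,  1.14486281]), 'moment': array([-0.01420877,  0.00976186,  0.03280337]), 'gripper_width': 0.08577269996443079}
scene {'fovy': 50.821174820643854, 'cx': 269.83966924385703, 'cy': 203.66952884964743, 'camera_from_world': array([[ 0.620765  , -0.7839028 , -0.01213342, -0.43946137],
       [-0.40320934, -0.30594838, -0.86244873,  0.2906528 ],
       [ 0.67236377,  0.54027029, -0.50599898,  0.9624287 ],
       [ 0.        ,  0.        ,  0.        ,  1.        ]])}
top {'fovy': 42.64646238413299, 'cx': 275.8642397800109, 'cy': 215.32726507511038, 'camera_from_world': array([[-0.11756292, -0.99303905, -0.00723941, -0.05811182],
       [-0.96572224,  0.11602179, -0.23220572,  0.5993682 ],
       [ 0.23142927, -0.02030752, -0.97263976,  1.29537084],
       [ 0.        ,  0.        ,  0.        ,  1.        ]])}
wrist {'fovy': 68.8430156615497, 'cx': 276.2635221238964, 'cy': 214.86105912846804, 'camera_from_world': array([[ 0.35968189, -0.93307319, -0.00183397, -0.64881936],
       [-0.89905236, -0.34709209,  0.26689309, -0.03538033],
       [-0.24966735, -0.09434778, -0.9637244 ,  0.37881299],
       [ 0.        ,  0.        ,  0.        ,  1.        ]])}
```

View pics/scene0.png

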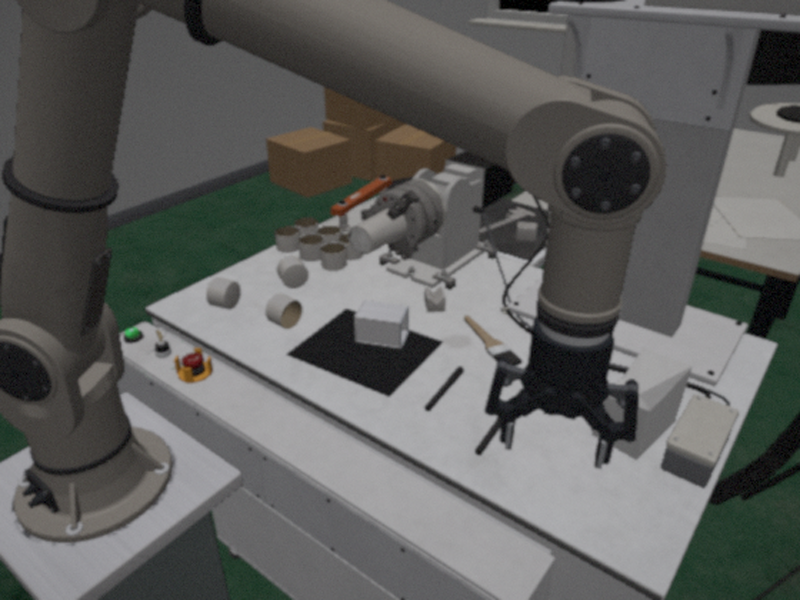

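View pics/top0.png

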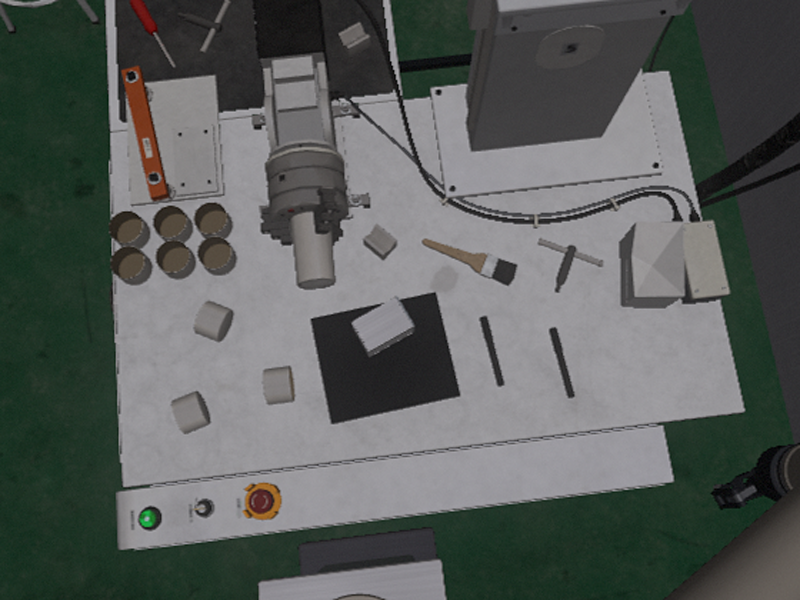

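View pics/wrist0.png

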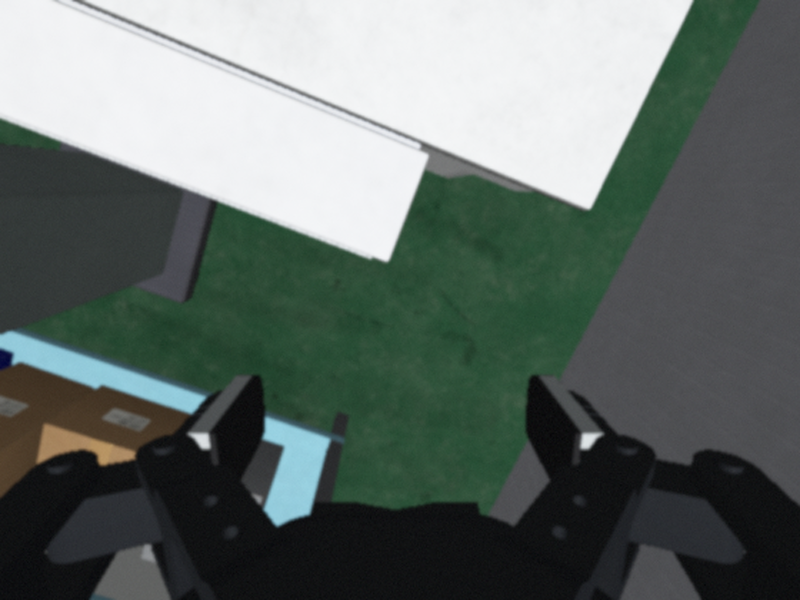

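```bash
cat > h.py <<'E'
from station import *
import cv2,numpy as np
def P(n,pts,m=None):
    m=m or camera_model(n);M=m["camera_from_world"];f=210/np.tan(np.radians(m["fovy"])/2)
    p=np.atleast_2d(pts)@M[:3,:3].T+M[:3,3]
    return np.c_[f*p[:,0]/p[:,2]+m["cx"],f*p[:,1]/p[:,2]+m["cy"]]
def W(n,uv,z,m=None):
    "pixel (native) -> world at height z"
    m=m or camera_model(n);M=m["camera_from_world"];f=210/np.tan(np.radians(m["fovy"])/2)
    uv=np.atleast_2d(uv).astype(float)
    d=np.c_[(uv[:,0]-m["cx"])/f,(uv[:,1]-m["cy"])/f,np.ones(len(uv))]@M[:3,:3]
    c=-M[:3,:3].T@M[:3,3]
    t=(z-c[2])/d[:,2]
    return c+t[:,None]*d
def crop(n,x0,y0,w,h,s,out,img=None):
    im=(capture(n) if img is None else img)[:,:,::-1]
    c=cv2.resize(im[y0:y0+h,x0:x0+w],None,fx=s,fy=s,interpolation=cv2.INTER_CUBIC)
    for x in range((x0+19)//20*20,x0+w,20):
        cv2.putText(c,str(x),(int((x-x0)*s),10),0,.35,(0,0,255),1);cv2.line(c,(int((x-x0)*s),12),(int((x-x0)*s),18),(0,0,255),1)
    for y in range((y0+19)//20*20,y0+h,20):
        cv2.putText(c,str(y),(0,int((y-y0)*s)),0,.35,(0,0,255),1)
    cv2.imwrite("pics/"+out,c); return im
E
python3 - <<'E'
from h import *
im=capture("top")
crop("top",120,190,170,120,4.7,"t_a.png",im)
crop("top",200,190,220,110,3.6,"t_b.png",im)
crop("scene",130,160,170,110,4.7,"s_a.png")
E
```

```text
(no output)
```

View pics/t_a.png

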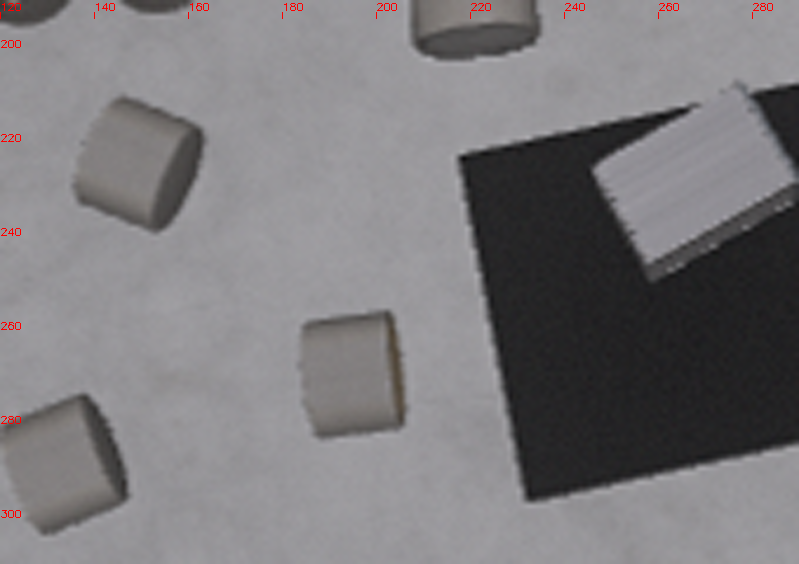

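View pics/t_b.png

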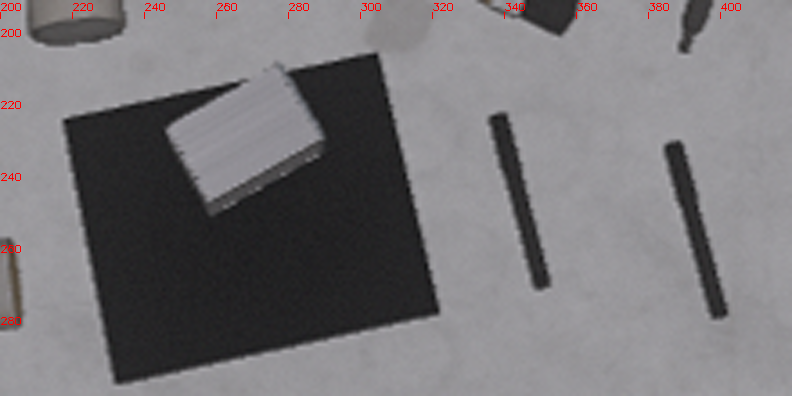

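View pics/s_a.png

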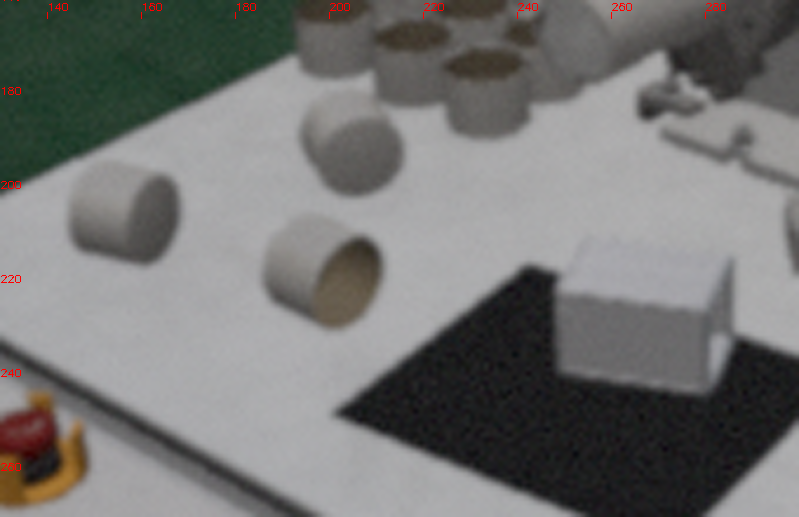

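```bash
cat > fit.py <<'E'
from h import *
from scipy.optimize import least_squares
def cyl(x,y,yaw,r=.032,L=.047,z=.0315):
    t=np.linspace(0,2*np.pi,60,endpoint=False);a=np.array([np.cos(yaw),np.sin(yaw),0]);b=np.array([-np.sin(yaw),np.cos(yaw),0])
    return np.vstack([np.array([x,y,z])+s*L/2*a+r*(np.cos(t)[:,None]*b+np.sin(t)[:,None]*np.array([0,0,1])) for s in(-1,1)])
def box(x,y,yaw,L=.095,w=.062,z=.035):
    a=np.array([np.cos(yaw),np.sin(yaw),0]);b=np.array([-np.sin(yaw),np.cos(yaw),0])
    return np.array([[x,y,z]+i*L/2*a+j*w/2*b+np.array([0,0,k*w/2]) for i in(-1,1) for j in(-1,1) for k in(-1,1)])
def fit(n,uv,shape,x0):
    m=camera_model(n);uv=np.float32(uv)
    def res(p):
        h=cv2.convexHull(np.float32(P(n,shape(*p),m)))
        return [cv2.pointPolygonTest(h,(float(u),float(v)),True) for u,v in uv]
    r=least_squares(res,x0,x_scale=[.01,.01,.1],diff_step=1e-4)
    return r.x,np.abs(r.fun).round(2)
E
cat > m1.py <<'E'
from fit import *
c=lambda L:[(120+x/4.7,190+y/4.7) for x,y in L]
b=lambda L:[(200+x/3.6,190+y/3.6) for x,y in L]
cups={'c1':[(123,96),(165,112),(202,130),(196,180),(157,232),(115,217),(76,198),(90,140)],
'c2':[(5,430),(45,410),(87,395),(118,440),(128,497),(85,518),(46,533),(12,490)],
'c3':[(305,323),(350,316),(390,311),(403,360),(403,425),(360,434),(318,437),(303,385)]}
for k,v in cups.items():
    v=c(v);ctr=W("top",np.mean(v,0),.032)[0]
    for yaw in ([1.57] ): 
        best=min((fit("top",v,cyl,[ctr[0],ctr[1],y]) for y in (1.,1.57,2.1)),key=lambda r:r[1].sum())
    print(k,best[0][:2].round(4),np.degrees(best[0][2]).round(1),best[1])
pv=b([(166,128),(222,97),(281,64),(303,97),(325,135),(323,151),(265,183),(212,216),(188,172)])
ctr=W("top",np.mean(pv,0),.035)[0]
best=min((fit("top",pv,box,[ctr[0],ctr[1],y]) for y in (1.,1.57,2.1)),key=lambda r:r[1].sum())
print('pot',best[0][:2].round(4),np.degrees(best[0][2]).round(1),best[1])
mat=W("top",b([(64,120),(379,54),(440,314),(116,383)]),.004)[:,:2]
print('mat',mat.round(4),mat.mean(0),np.linalg.norm(np.diff(mat,axis=0),axis=1))
pens=W("top",b([(498,115),(543,287),(674,144),(720,317)]),.008)[:,:2]
print('pens',pens.round(4))
cc=W("top",c([(445,57)]),.134);print('spindle',cc)
E
python3 m1.py
```

```text
c1 [0.6106 0.1991] 63.6 [0.25 0.01 0.53 0.2  0.07 0.06 0.03 0.61]
c2 [0.4505 0.2496] 99.9 [0.44 0.35 0.18 0.12 0.18 0.48 0.21 0.12]
c3 [0.4804 0.0912] 93.6 [0.1  0.15 0.03 0.03 0.13 0.11 0.04 0.09]
pot [ 0.5634 -0.1059] 114.9 [0.08 0.68 0.26 0.03 0.12 0.03 0.73 0.17 0.57]
mat [[ 0.6007  0.0258]
 [ 0.6229 -0.2116]
 [ 0.4259 -0.23  ]
 [ 0.4044  0.0067]] [ 0.51348037 -0.10225971] [0.23841098 0.19785525 0.23768043]
pens [[ 0.5655 -0.2921]
 [ 0.4359 -0.3059]
 [ 0.5286 -0.4168]
 [ 0.3996 -0.4286]]
spindle [[0.62367327 0.0165875  0.134     ]]
```

```bash
cat > plan.py <<'E'
from h import *
from scipy.spatial.transform import Rotation as Ro
import json
Z=np.array([0,0,1.])
def U(v): v=np.array(v,float); return v/np.linalg.norm(v)
def tool(zt,yt):
    zt=U(zt);yt=np.array(yt,float);yt=U(yt-zt*(yt@zt));return np.c_[np.cross(yt,zt),yt,zt]
def TCP(g,R,back=0): return np.array(g)+R[:,2]*(.011-back)
def rel(p,R,p0=None,R0=None):
    if p0 is None: o=get_obs();p0,R0=o["tcp_pos"],o["tcp_rot"]
    return np.r_[R0.T@(np.array(p)-p0)/.15, Ro.from_matrix(R0.T@R).as_rotvec(degrees=True)/360]
def plan(targets):
    "chain of (p,R); split into calls, each target reached at rows needed"
    o=get_obs();p0,R0=o["tcp_pos"],o["tcp_rot"]
    for p,R in targets:
        k=0
        while 1:
            r=rel(p,R,p0,R0);s=max(1,np.abs(r[:3]).max()/1.0,np.linalg.norm(r[3:])*360/50)
            f=1/np.ceil(s)if s>1 else 1
            pp=p0+(p-p0)*f;rv=Ro.from_matrix(R0.T@R).as_rotvec();RR=R0@Ro.from_rotvec(rv*f).as_matrix()
            q=rel(pp,RR,p0,R0).round(3);n=int(np.ceil(max(np.linalg.norm(pp-p0)/.0417,np.linalg.norm(q[3:])*360/7.16,1)))
            print(n,q.tolist(),'->',pp.round(3));p0,R0=pp,RR
            if f==1:break
        print('--')
def st():
    o=get_obs();print('t',round(o["time_s"],2),'tcp',o["tcp_pos"].round(4),'w',round(o["gripper_width"],4),'F',o["force"].round(1),'q',o["joint_positions"].round(0))
    print(o["tcp_rot"].round(3).tolist())
def tilt(m,th,ysign=1):
    "lying object with mouth dir m: start grasp orient (body over mouth, tilt th deg) and end orient after standing"
    m=U([m[0],m[1],0]);n=np.cross(Z,m)*ysign;t=np.radians(th)
    Ra=tool(-np.cos(t)*Z-np.sin(t)*m,n);Rb=tool(np.cos(t)*m-np.sin(t)*Z,n)
    return Ra,Rb
E
cat > a1.py <<'E'
from plan import *
m=U([np.cos(np.radians(-65.1)),np.sin(np.radians(-65.1)),0])
Ra,Rb=tilt(m,45)
g=np.array([.5634,-.1059,.035])+.005*m
if __name__=="__main__":
    print(Ra.round(3).tolist())
    plan([(np.array([.47,-.3,.25]),Ra),(TCP(g,Ra,.13),Ra),(TCP(g,Ra),Ra)])
E
python3 a1.py
```

```text
[[-0.298, 0.907, -0.298], [0.641, 0.421, 0.641], [0.707, 0.0, -0.707]]
5 [0.735, -0.446, -0.085, 0.034, 0.032, -0.082] -> [ 0.312 -0.504  0.224]
5 [0.854, -0.02, 0.129, 0.034, 0.032, -0.082] -> [ 0.391 -0.402  0.237]
5 [0.706, 0.435, 0.244, 0.034, 0.032, -0.082] -> [ 0.47 -0.3   0.25]
--
3 [-0.196, 0.555, 0.421, 0.0, 0.0, 0.0] -> [ 0.535 -0.243  0.185]
3 [-0.196, 0.555, 0.421, 0.0, 0.0, -0.0] -> [ 0.601 -0.187  0.119]
--
4 [0.0, -0.0, 0.867, -0.0, 0.0, -0.0] -> [ 0.562 -0.103  0.027]
--
```

{"api": "jog_arm", "payload": {"motion": [[[0.735,-0.446,-0.085,0.034,0.032,-0.082],[0.735,-0.446,-0.085,0.034,0.032,-0.082],[0.735,-0.446,-0.085,0.034,0.032,-0.082],[0.735,-0.446,-0.085,0.034,0.032,-0.082],[0.735,-0.446,-0.085,0.034,0.032,-0.082]]], "hand": 100}}

```text
time_s: 0.67
tcp_pos: [0.3157, -0.502, 0.2259]
tcp_rot: [[0.619, 0.785, 0.037], [0.746, -0.601, 0.286], [0.247, -0.15, -0.957]]
force: [-0.0, -1.9, 0.2]
gripper_width: 0.0852
```

{"api": "jog_arm", "payload": {"motion": [[[0.854,-0.02,0.129,0.034,0.032,-0.082],[0.854,-0.02,0.129,0.034,0.032,-0.082],[0.854,-0.02,0.129,0.034,0.032,-0.082],[0.854,-0.02,0.129,0.034,0.032,-0.082],[0.854,-0.02,0.129,0.034,0.032,-0.082]]]}}

```text
time_s: 1.08
tcp_pos: [0.3941, -0.3994, 0.2386]
tcp_rot: [[0.153, 0.985, -0.078], [0.844, -0.089, 0.528], [0.513, -0.146, -0.846]]
force: [-0.9, -0.2, -0.8]
gripper_width: 0.0853
```

{"api": "jog_arm", "payload": {"motion": [[[0.706,0.435,0.244,0.034,0.032,-0.082],[0.706,0.435,0.244,0.034,0.032,-0.082],[0.706,0.435,0.244,0.034,0.032,-0.082],[0.706,0.435,0.244,0.034,0.032,-0.082],[0.706,0.435,0.244,0.034,0.032,-0.082],[0.706,0.435,0.244,0.034,0.032,-0.082]]]}}

```text
time_s: 1.58
tcp_pos: [0.4715, -0.2986, 0.2491]
tcp_rot: [[-0.302, 0.905, -0.301], [0.634, 0.426, 0.645], [0.712, 0.004, -0.702]]
force: [-0.3, 0.4, -0.5]
gripper_width: 0.0854
```

```bash
python3 -c "
from a1 import *
st();plan([(TCP(g,Ra,.13),Ra),(TCP(g,Ra),Ra)])
crop('top',200,100,220,200,3,'t1.png')"
```

```text
t 1.58 tcp [ 0.4715 -0.2986  0.2491] w 0.0854 F [-0.3  0.4 -0.5] q [ 54.  41. -25.  69.  -9. 110.  53.]
[[-0.302, 0.905, -0.301], [0.634, 0.426, 0.645], [0.712, 0.004, -0.702]]
3 [-0.202, 0.547, 0.415, -0.0, -0.001, 0.001] -> [ 0.536 -0.243  0.184]
3 [-0.199, 0.548, 0.416, -0.0, -0.001, 0.001] -> [ 0.601 -0.187  0.119]
--
4 [0.0, -0.0, 0.867, 0.0, 0.0, 0.0] -> [ 0.562 -0.103  0.027]
--
```

View pics/t1.png

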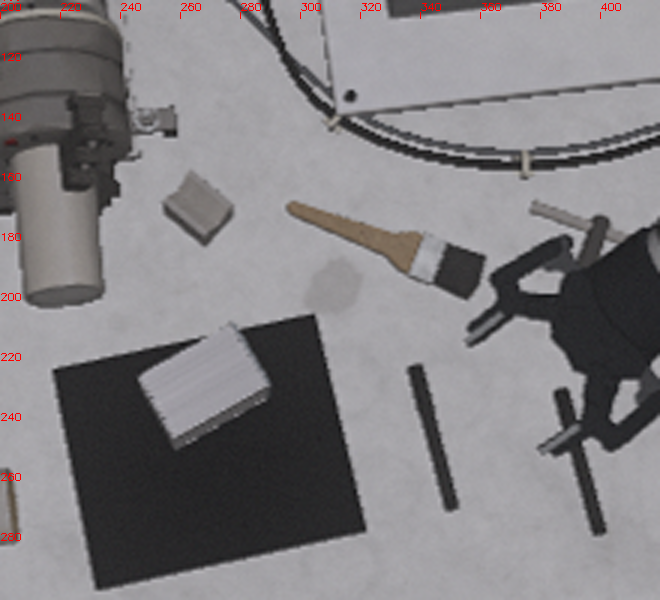

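{"api": "jog_arm", "payload": {"motion": [[[-0.4,1.0,0.8,0,0,0],[-0.4,1.0,0.8,0,0,0],[-0.4,1.0,0.8,0,0,0],[-0.4,1.0,0.8,0,0,0],[-0.4,1.0,0.8,0,0,0],[-0.4,1.0,0.8,0,0,0]]]}}

```text
time_s: 2.13
tcp_pos: [0.5889, -0.1917, 0.1207]
tcp_rot: [[-0.299, 0.905, -0.303], [0.633, 0.425, 0.647], [0.714, 0.001, -0.7]]
force: [-0.4, 1.2, 0.3]
gripper_width: 0.0856
```

```bash
python3 -c "
from a1 import *
st();plan([(TCP(g,Ra,.0),Ra)])
im=capture('wrist')[:,:,::-1];cv2.imwrite('pics/w1.png',im)"
```

```text
t 2.13 tcp [ 0.5889 -0.1917  0.1207] w 0.0856 F [-0.4  1.2  0.3] q [ 42.  51. -26.  69. -11.  97.  46.]
[[-0.299, 0.905, -0.303], [0.633, 0.425, 0.647], [0.714, 0.001, -0.7]]
4 [-0.019, 0.089, 0.871, -0.0, -0.002, 0.001] -> [ 0.562 -0.103  0.027]
--
```

View pics/w1.png

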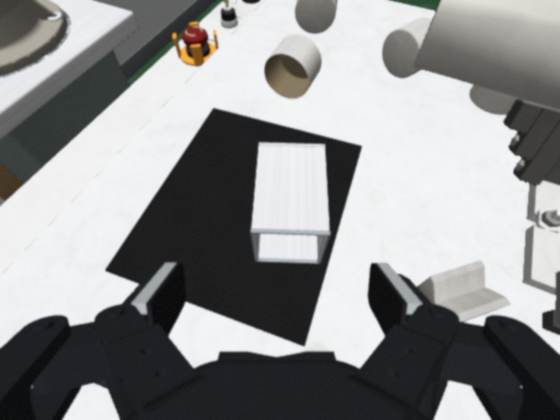

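{"api": "jog_arm", "payload": {"motion": [[[-0.02,0.089,0.1,0,0,0],[-0.02,0.089,0.3,0,-0.002,0.001],[-0.02,0.089,0.5,0,-0.002,0.001],[-0.02,0.089,0.7,0,-0.002,0.001],[-0.02,0.089,0.87,0,-0.002,0.001],[-0.02,0.089,0.87,0,-0.002,0.001]]]}}

```text
time_s: 2.68
tcp_pos: [0.5581, -0.1087, 0.029]
tcp_rot: [[-0.293, 0.908, -0.299], [0.648, 0.418, 0.637], [0.703, -0.007, -0.711]]
force: [-0.5, 0.8, -0.3]
gripper_width: 0.0855
```

```bash
python3 -c "
from a1 import *
st()
crop('scene',200,180,180,130,4,'s2.png')"
```

```text
t 2.68 tcp [ 0.5581 -0.1087  0.029 ] w 0.0855 F [-0.5  0.8 -0.3] q [ 41.  51. -27.  83. -11.  81.  46.]
[[-0.293, 0.908, -0.299], [0.648, 0.418, 0.637], [0.703, -0.007, -0.711]]
```

View pics/s2.png

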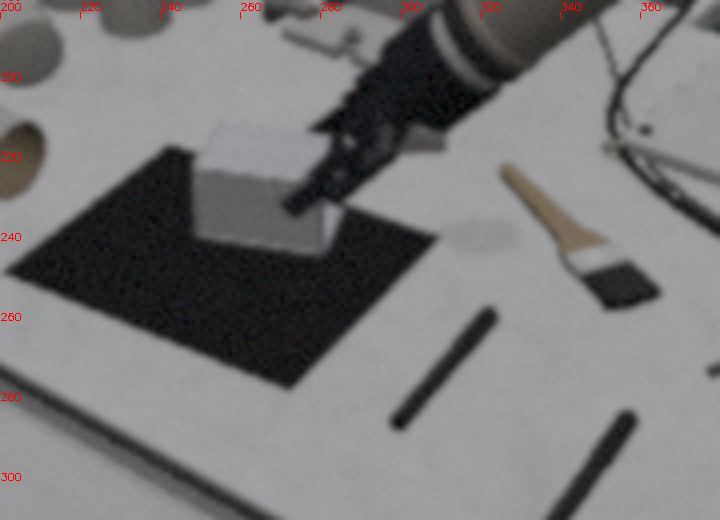

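{"api": "jog_arm", "payload": {"motion": [[[0,0,0,0,0,0],[0,0,0,0,0,0],[0,0,0,0,0,0],[0,0,0,0,0,0],[0,0,0,0,0,0],[0,0,0,0,0,0],[0,0,0,0,0,0],[0,0,0,0,0,0]]], "hand": 0}}

```text
time_s: 3.4
tcp_pos: [0.5645, -0.1133, 0.0322]
tcp_rot: [[-0.298, 0.91, -0.289], [0.652, 0.415, 0.635], [0.697, 0.001, -0.717]]
force: [0.6, -5.7, 6.9]
gripper_width: 0.0606
```

```bash
cat > a2.py <<'E'
from a1 import *
# actual grasp offset: pot centre in tool frame assumed from fit
MC=np.array([.5135,-.1023]);th=np.radians(5.3)
def mat(x,y,z=.004): return np.r_[MC+[x*np.cos(th)-y*np.sin(th),x*np.sin(th)+y*np.cos(th)],z]
if __name__=="__main__":
    st();o=get_obs();p,R=o["tcp_pos"],o["tcp_rot"]
    # pot bottom-centre & axis in tool frame
    bot=np.array([.5634,-.1059,.035])-.0475*m
    bt=R.T@(bot-p);at=R.T@m
    print('at',at.round(3),bt.round(4))
    # align yaw with the mat: final pot axis up; rotate so that R2 at = Z
    rv=np.cross(m,Z);R2=Ro.from_rotvec(rv*np.pi/2).as_matrix()@R
    tgt=mat(.06,-.07,.006)
    np.savez('pot.npz',bt=bt,R2=R2)
    up=p+[0,0,.1]
    f=tgt-R2@bt
    plan([(p+[0,0,.06],R),(f+[0,0,.05],R2),(f,R2)])
E
python3 a2.py
```

```text
t 3.4 tcp [ 0.5645 -0.1133  0.0322] w 0.0606 F [ 0.6 -5.7  6.9] q [ 41.  51. -27.  83. -11.  81.  46.]
[[-0.298, 0.91, -0.289], [0.652, 0.415, 0.635], [0.697, 0.001, -0.717]]
at [-0.717  0.007 -0.697] [0.0411 0.0018 0.0361]
2 [0.279, 0.0, -0.287, 0.0, 0.0, 0.0] -> [ 0.564 -0.113  0.092]
--
7 [-0.095, -0.034, -0.178, -0.001, -0.125, -0.001] -> [ 0.572 -0.142  0.101]
7 [-0.192, -0.035, -0.059, -0.001, -0.125, -0.001] -> [ 0.579 -0.17   0.111]
--
2 [0.239, -0.002, 0.232, -0.0, -0.0, 0.0] -> [ 0.579 -0.17   0.061]
--
```

{"api": "jog_arm", "payload": {"motion": [[[0.14,0,-0.14,0,0,0],[0.28,0,-0.29,0,0,0],[0.28,0,-0.29,0,0,0],[0.28,0,-0.29,0,0,0]]]}}

```text
time_s: 3.73
tcp_pos: [0.5646, -0.1121, 0.0922]
tcp_rot: [[-0.3, 0.909, -0.289], [0.652, 0.417, 0.634], [0.697, 0.001, -0.717]]
force: [0.3, 0.9, -2.8]
gripper_width: 0.0609
```

{"api": "jog_arm", "payload": {"motion": [[[-0.095,-0.034,-0.178,0,-0.125,0],[-0.095,-0.034,-0.178,0,-0.125,0],[-0.095,-0.034,-0.178,0,-0.125,0],[-0.095,-0.034,-0.178,0,-0.125,0],[-0.095,-0.034,-0.178,0,-0.125,0],[-0.095,-0.034,-0.178,0,-0.125,0],[-0.095,-0.034,-0.178,0,-0.125,0]]]}}

```text
time_s: 4.32
tcp_pos: [0.5683, -0.134, 0.0999]
tcp_rot: [[-0.424, 0.906, 0.003], [0.906, 0.424, -0.011], [-0.011, -0.002, -1.0]]
force: [-1.2, 2.1, -2.3]
gripper_width: 0.061
```

{"api": "jog_arm", "payload": {"motion": [[[-0.192,-0.035,-0.06,0,-0.125,0],[-0.192,-0.035,-0.06,0,-0.125,0],[-0.192,-0.035,-0.06,0,-0.125,0],[-0.192,-0.035,-0.06,0,-0.125,0],[-0.192,-0.035,-0.06,0,-0.125,0],[-0.192,-0.035,-0.06,0,-0.125,0],[-0.192,-0.035,-0.06,0,-0.125,0],[-0.192,-0.035,-0.06,0,-0.125,0]]]}}

```text
time_s: 4.98
tcp_pos: [0.5748, -0.1617, 0.1039]
tcp_rot: [[-0.306, 0.904, 0.297], [0.634, 0.427, -0.645], [-0.71, -0.009, -0.704]]
force: [-0.9, 0.7, -3.8]
gripper_width: 0.0609
```

```bash
python3 -c "
from a2 import *
st()
d=np.load('pot.npz');o=get_obs();print('bottom pred',o['tcp_pos']+o['tcp_rot']@d['bt'],'R2',d['R2'].round(3).tolist())
crop('scene',200,140,180,150,4,'s3.png')
cv2.imwrite('pics/w3.png',capture('wrist')[:,:,::-1])"
```

```text
t 4.98 tcp [ 0.5748 -0.1617  0.1039] w 0.0609 F [-0.9  0.7 -3.8] q [ -8.  22.  -7. 122.  68.  52. -41.]
[[-0.306, 0.904, 0.297], [0.634, 0.427, -0.645], [-0.71, -0.009, -0.704]]
bottom pred [ 0.57454029 -0.15814701  0.04928539] R2 [[-0.289, 0.907, 0.306], [0.634, 0.422, -0.648], [-0.717, 0.007, -0.697]]
```

View pics/s3.png

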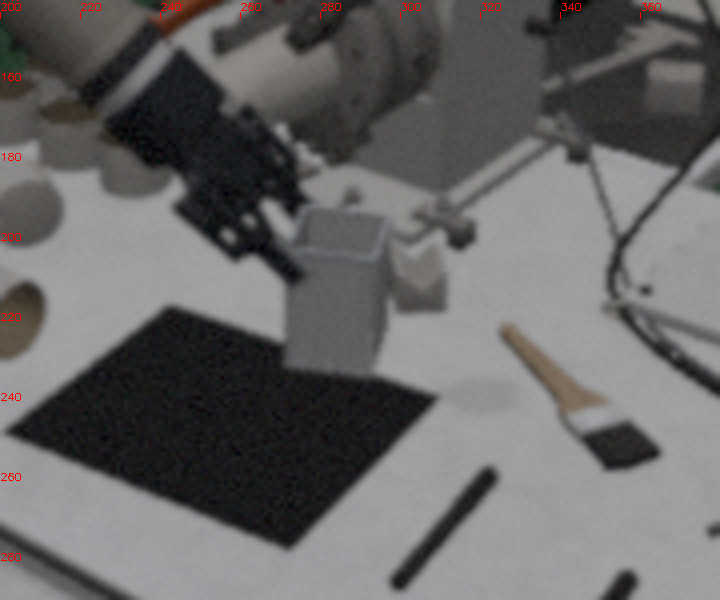

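View pics/w3.png

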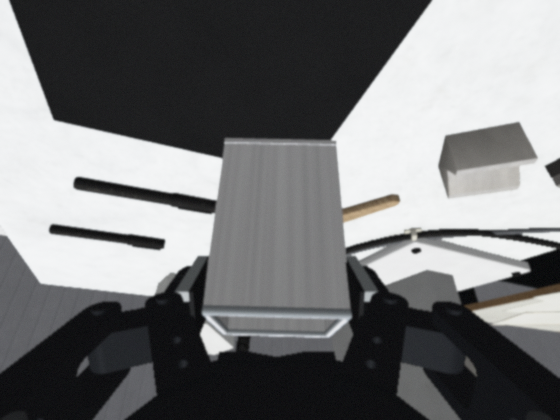

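```bash
python3 -c "
from a2 import *
d=np.load('pot.npz');R2=d['R2'];f=mat(.055,-.068,.006)-R2@d['bt']
plan([(f,R2)])"
```

```text
2 [0.218, -0.02, 0.222, -0.002, -0.001, 0.001] -> [ 0.574 -0.168  0.061]
--
```

{"api": "jog_arm", "payload": {"motion": [[[0.05,-0.02,0.05,-0.002,-0.001,0.001],[0.11,-0.02,0.11,-0.002,-0.001,0.001],[0.16,-0.02,0.16,-0.002,-0.001,0.001],[0.2,-0.02,0.2,-0.002,-0.001,0.001],[0.22,-0.02,0.22,-0.002,-0.001,0.001],[0.22,-0.02,0.22,-0.002,-0.001,0.001],[0.22,-0.02,0.22,-0.002,-0.001,0.001]]]}}

```text
time_s: 5.67
tcp_pos: [0.5752, -0.1698, 0.063]
tcp_rot: [[-0.285, 0.907, 0.31], [0.635, 0.421, -0.648], [-0.718, 0.012, -0.696]]
force: [0.5, -0.0, -4.0]
gripper_width: 0.061
```

```bash
python3 -c "
from a2 import *
st()
d=np.load('pot.npz');o=get_obs();print('bottom pred',o['tcp_pos']+o['tcp_rot']@d['bt'])
crop('scene',200,140,180,150,4,'s4.png')"
```

```text
t 5.67 tcp [ 0.5752 -0.1698  0.063 ] w 0.061 F [ 0.5 -0.  -4. ] q [ -8.  26.  -6. 124.  75.  49. -50.]
[[-0.285, 0.907, 0.31], [0.635, 0.421, -0.648], [-0.718, 0.012, -0.696]]
bottom pred [ 0.57623193 -0.16632279  0.00835718]
```

View pics/s4.png

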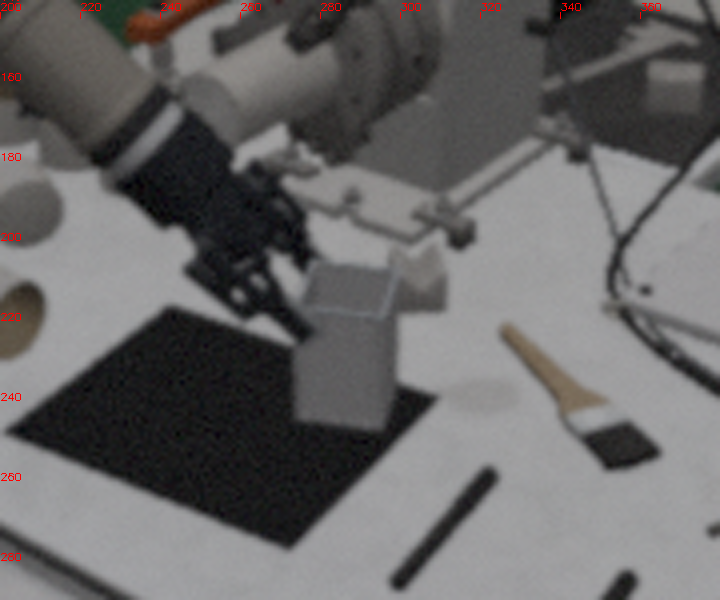

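{"api": "jog_arm", "payload": {"motion": [[[0.01,0,0.01,0,0,0],[0.02,0,0.02,0,0,0],[0.024,0,0.024,0,0,0],[0.024,0,0.024,0,0,0],[0.024,0,0.024,0,0,0]]]}}

```text
time_s: 6.13
tcp_pos: [0.5758, -0.1691, 0.0596]
tcp_rot: [[-0.285, 0.906, 0.312], [0.632, 0.422, -0.65], [-0.721, 0.013, -0.693]]
force: [-2.8, 3.7, 8.4]
gripper_width: 0.0609
```

```bash
python3 -c "
from a2 import *
st()
d=np.load('pot.npz');o=get_obs();print('bottom pred',o['tcp_pos']+o['tcp_rot']@d['bt'])"
```

```text
t 6.13 tcp [ 0.5758 -0.1691  0.0596] w 0.0609 F [-2.8  3.7  8.4] q [ -8.  27.  -6. 124.  76.  49. -51.]
[[-0.285, 0.906, 0.312], [0.632, 0.422, -0.65], [-0.721, 0.013, -0.693]]
bottom pred [ 0.57700954 -0.16580658  0.00498719]
```

Contact made (force now +8 N). Release and back out along the tool axis.

{"api": "jog_arm", "payload": {"motion": [[[0,0,0,0,0,0],[0,0,0,0,0,0],[0,0,0,0,0,0],[0,0,0,0,0,0],[0,0,0,0,0,0],[0,0,0,0,0,0]]], "hand": 100}}

```text
time_s: 6.63
tcp_pos: [0.575, -0.1691, 0.0575]
tcp_rot: [[-0.286, 0.907, 0.31], [0.635, 0.422, -0.648], [-0.718, 0.012, -0.696]]
force: [-0.9, -0.1, 0.6]
gripper_width: 0.0857
```

{"api": "jog_arm", "payload": {"motion": [[[0,0,-0.1,0,0,0],[0,0,-0.25,0,0,0],[0,0,-0.5,0,0,0],[0,0,-0.7,0,0,0],[0,0,-0.7,0,0,0]]]}}

```text
time_s: 7.05
tcp_pos: [0.5447, -0.0956, 0.1339]
tcp_rot: [[-0.286, 0.903, 0.32], [0.635, 0.428, -0.643], [-0.717, 0.019, -0.696]]
force: [0.7, 0.9, -0.2]
gripper_width: 0.0855
```

```bash
python3 -c "
from a2 import *
st()
im=capture('scene')
crop('scene',130,130,250,170,3.2,'s5.png',im)
crop('top',120,150,280,170,2.8,'t5.png')"
```

```text
t 7.05 tcp [ 0.5447 -0.0956  0.1339] w 0.0855 F [ 0.7  0.9 -0.2] q [-13.  17. -11. 124.  63.  58. -44.]
[[-0.286, 0.903, 0.32], [0.635, 0.428, -0.643], [-0.717, 0.019, -0.696]]
```

View pics/s5.png

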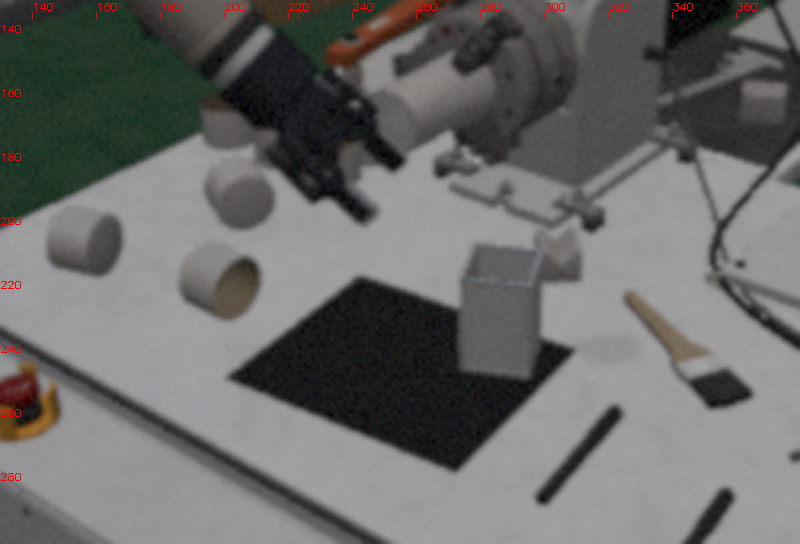

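View pics/t5.png

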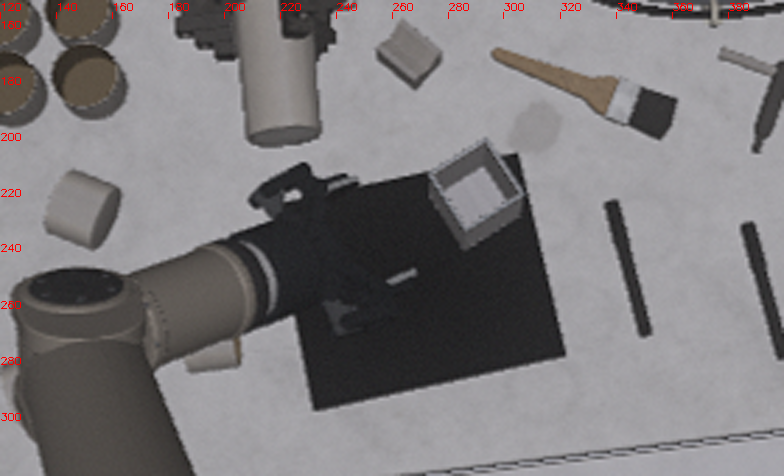

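```bash
cat > a3.py <<'E'
from a2 import *
def dirv(d): return np.array([np.cos(np.radians(d)),np.sin(np.radians(d)),0])
C={'c3':(np.array([.4804,.0912,.0315]),-86.4),'c1':(np.array([.6106,.1991,.0315]),63.6),'c2':(np.array([.4505,.2496,.0315]),99.9)}
def cup(k,th=45,s=.004,ysign=1):
    c,a=C[k];m=dirv(a);Ra,Rb=tilt(m,th,ysign);return c+s*m,m,Ra,Rb
E
python3 -c "
from a3 import *
g,m,Ra,Rb=cup('c3')
plan([(np.array([.47,-.05,.27]),Ra),(TCP(g,Ra,.1),Ra),(TCP(g,Ra),Ra)])"
```

```text
7 [-0.156, -0.143, -0.506, 0.001, 0.124, 0.033] -> [ 0.507 -0.075  0.201]
7 [0.218, -0.155, -0.479, 0.001, 0.124, 0.033] -> [ 0.47 -0.05  0.27]
--
3 [-0.241, 0.064, 0.587, -0.0, 0.0, -0.0] -> [ 0.477 -0.013  0.182]
3 [-0.241, 0.064, 0.587, -0.0, -0.0, -0.0] -> [0.485 0.024 0.094]
--
3 [0.0, -0.0, 0.667, -0.0, 0.0, -0.0] -> [0.48  0.095 0.024]
--
```

{"api": "jog_arm", "payload": {"motion": [[[-0.156,-0.143,-0.506,0,0.02,0.01],[-0.156,-0.143,-0.506,0,0.124,0.033],[-0.156,-0.143,-0.506,0,0.124,0.033],[-0.156,-0.143,-0.506,0,0.124,0.033],[-0.156,-0.143,-0.506,0,0.124,0.033],[-0.156,-0.143,-0.506,0,0.124,0.033],[-0.156,-0.143,-0.506,0,0.124,0.033],[-0.156,-0.143,-0.506,0,0.124,0.033]]]}}

```text
time_s: 7.82
tcp_pos: [0.5059, -0.083, 0.199]
tcp_rot: [[-0.234, 0.968, 0.089], [0.972, 0.234, 0.012], [-0.009, 0.09, -0.996]]
force: [-0.1, -1.3, -0.2]
gripper_width: 0.0856
```

{"api": "jog_arm", "payload": {"motion": [[[0.218,-0.155,-0.48,0,0.124,0.033],[0.218,-0.155,-0.48,0,0.124,0.033],[0.218,-0.155,-0.48,0,0.124,0.033],[0.218,-0.155,-0.48,0,0.124,0.033],[0.218,-0.155,-0.48,0,0.124,0.033],[0.218,-0.155,-0.48,0,0.124,0.033],[0.218,-0.155,-0.48,0,0.124,0.033],[0.218,-0.155,-0.48,0,0.124,0.033]]]}}

```text
time_s: 8.48
tcp_pos: [0.467, -0.053, 0.2647]
tcp_rot: [[-0.043, 0.998, -0.037], [0.707, 0.057, 0.705], [0.706, 0.004, -0.708]]
force: [-0.2, 0.3, 0.4]
gripper_width: 0.0855
```

```bash
python3 -c "
from a3 import *
st()
g,m,Ra,Rb=cup('c3')
plan([(TCP(g,Ra,.1),Ra),(TCP(g,Ra),Ra)])
im=capture('wrist')[:,:,::-1];cv2.imwrite('pics/w5.png',im)"
```

```text
t 8.48 tcp [ 0.467  -0.053   0.2647] w 0.0855 F [-0.2  0.3  0.4] q [ 25.  17.   3. 103. -38.  88.  43.]
[[-0.043, 0.998, -0.037], [0.707, 0.057, 0.705], [0.706, 0.004, -0.708]]
3 [-0.221, 0.071, 0.582, 0.001, 0.0, -0.0] -> [ 0.476 -0.014  0.18 ]
3 [-0.221, 0.073, 0.581, 0.001, 0.0, -0.0] -> [0.485 0.024 0.094]
--
3 [-0.0, 0.0, 0.667, -0.0, 0.0, -0.0] -> [0.48  0.095 0.024]
--
```

View pics/w5.png

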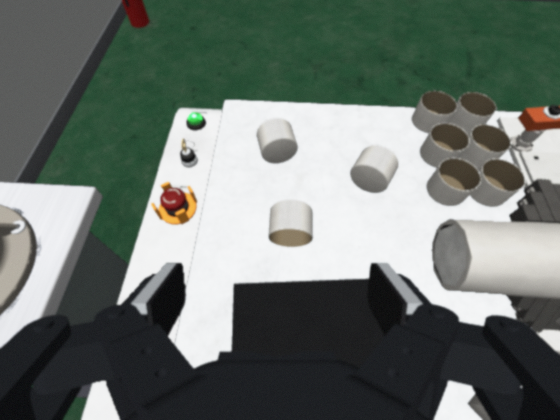

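{"api": "jog_arm", "payload": {"motion": [[[-0.2,0.06,0.5,0.001,0,0],[-0.44,0.144,1.0,0.001,0,0],[-0.44,0.144,1.0,0.001,0,0],[-0.44,0.144,1.0,0.001,0,0],[-0.44,0.144,1.0,0.001,0,0],[-0.44,0.144,1.0,0.001,0,0]]]}}

```text
time_s: 9.03
tcp_pos: [0.4877, 0.0122, 0.1164]
tcp_rot: [[-0.056, 0.997, -0.045], [0.706, 0.072, 0.705], [0.706, 0.007, -0.708]]
force: [0.2, -1.1, 1.2]
gripper_width: 0.0852
```

```bash
python3 -c "
from a3 import *
from fit import cyl
st()
g,m,Ra,Rb=cup('c3')
plan([(TCP(g,Ra),Ra)])
im=capture('wrist')[:,:,::-1].copy()
for a in cyl(.4804,.0912,np.radians(93.6)): cv2.circle(im,tuple(int(v) for v in P('wrist',a)[0].round()),1,(0,0,255),-1)
cv2.imwrite('pics/w6.png',im)"
```

```text
t 9.03 tcp [0.4877 0.0122 0.1164] w 0.0852 F [ 0.2 -1.1  1.2] q [ 21.  27.  -0. 111. -43.  71.  50.]
[[-0.056, 0.997, -0.045], [0.706, 0.072, 0.705], [0.706, 0.007, -0.708]]
3 [-0.044, -0.015, 0.829, -0.0, 0.0, 0.002] -> [0.48  0.095 0.024]
--
```

View pics/w6.png

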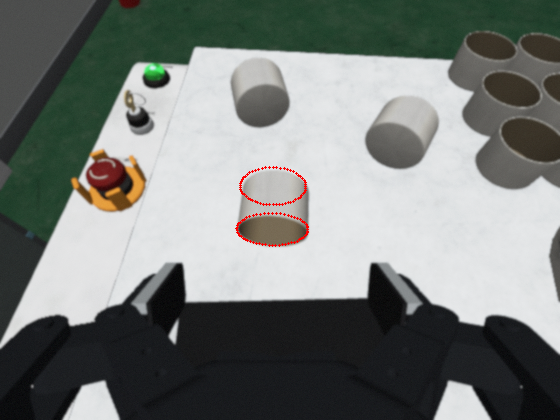

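{"api": "jog_arm", "payload": {"motion": [[[-0.044,-0.015,0.15,0,0,0.002],[-0.044,-0.015,0.35,0,0,0.002],[-0.044,-0.015,0.6,0,0,0.002],[-0.044,-0.015,0.83,0,0,0.002],[-0.044,-0.015,0.83,0,0,0.002],[-0.044,-0.015,0.83,0,0,0.002]]]}}

```text
time_s: 9.58
tcp_pos: [0.4831, 0.093, 0.0251]
tcp_rot: [[-0.045, 0.998, -0.039], [0.708, 0.06, 0.704], [0.705, 0.004, -0.709]]
force: [0.5, -0.9, -0.4]
gripper_width: 0.0856
```

{"api": "jog_arm", "payload": {"motion": [[[0,0,0,0,0,0],[0,0,0,0,0,0],[0,0,0,0,0,0],[0,0,0,0,0,0],[0,0,0,0,0,0],[0,0,0,0,0,0],[0,0,0,0,0,0]]], "hand": 0}}

```text
time_s: 10.17
tcp_pos: [0.4845, 0.0904, 0.0261]
tcp_rot: [[-0.043, 0.998, -0.035], [0.708, 0.055, 0.704], [0.705, 0.006, -0.709]]
force: [-1.8, -4.6, 9.5]
gripper_width: 0.0552
```

```bash
cat >> a3.py <<'E'
def carry(k,slot,yawf,via=None,lift=.1,above=.06,z=.007):
    "k held now; compute plan to stand at slot with final mouth direction rotated so that final m dir = yawf"
    o=get_obs();p,R=o["tcp_pos"],o["tcp_rot"];c,a=C[k];m=dirv(a)
    bot=c-.0235*m
    bt=R.T@(bot-p)
    R2=Ro.from_euler('z',yawf-a,degrees=True).as_matrix()@Ro.from_rotvec(np.cross(m,Z)*np.pi/2).as_matrix()@R
    f=mat(*slot,z)-R2@bt
    np.savez(k+'.npz',bt=bt,R2=R2,f=f)
    T=[(p+[0,0,lift],R)]
    if via is not None: T.append((np.array(via),R2))
    T+=[(f+[0,0,above],R2),(f,R2)]
    print('bt',bt.round(4),'f',f.round(3));plan(T)
def fin(k,dz=0):
    d=np.load(k+'.npz');st();o=get_obs();print('bottom',(o["tcp_pos"]+o["tcp_rot"]@d['bt']).round(4),'tilt',(o["tcp_rot"]@d['R2'].T@Z).round(3) )
    plan([(d['f']+[0,0,dz],d['R2'])])
E
python3 -c "
from a3 import *
st()
carry('c3',(.045,.062),-60)
"
```

```text
t 10.17 tcp [0.4845 0.0904 0.0261] w 0.0552 F [-1.8 -4.6  9.5] q [ 17.  33.  -5. 117. -50.  57.  55.]
[[-0.043, 0.998, -0.035], [0.708, 0.055, 0.704], [0.705, 0.006, -0.709]]
bt [ 0.0213 -0.0042  0.0134] f [ 0.559 -0.039  0.032]
3 [0.47, 0.004, -0.473, 0.0, 0.0, 0.0] -> [0.484 0.09  0.126]
--
7 [-0.397, 0.223, -0.231, -0.0, -0.122, -0.042] -> [0.522 0.026 0.109]
7 [-0.484, 0.1, 0.128, -0.0, -0.122, -0.042] -> [ 0.559 -0.039  0.092]
--
2 [0.284, -0.003, 0.282, -0.0, 0.0, -0.0] -> [ 0.559 -0.039  0.032]
--
```

```bash
python3 -c "
from a3 import *
cv2.imwrite('pics/w7.png',capture('wrist')[:,:,::-1])
crop('scene',140,150,120,100,5.5,'s7.png');st()"
```

```text
t 10.27 tcp [0.4844 0.0904 0.026 ] w 0.0545 F [-1.9 -4.3  9.4] q [ 17.  33.  -5. 117. -50.  57.  55.]
[[-0.043, 0.998, -0.035], [0.708, 0.055, 0.704], [0.705, 0.005, -0.709]]
```

View pics/w7.png

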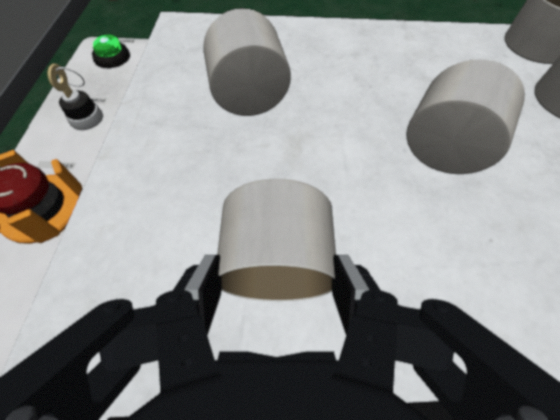

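View pics/s7.png

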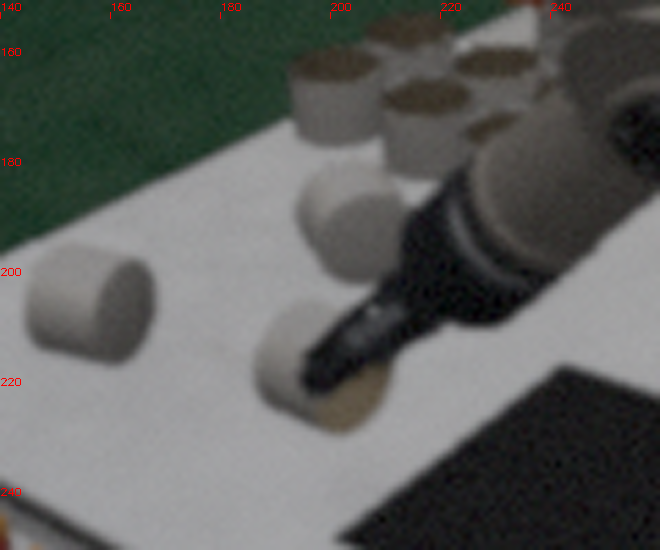

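{"api": "jog_arm", "payload": {"motion": [[[0,0,0,0,0,0],[0,0,0,0,0,0],[0,0,0,0,0,0],[0,0,0.03,0,0,0],[0,0,0.075,0,0,0],[0,0,0.075,0,0,0],[0,0,0.075,0,0,0],[0,0,0.075,0,0,0]]], "hand": 100}}

```text
time_s: 10.93
tcp_pos: [0.4818, 0.1006, 0.0155]
tcp_rot: [[-0.042, 0.998, -0.04], [0.708, 0.058, 0.704], [0.705, 0.001, -0.709]]
force: [-0.5, -0.3, -0.2]
gripper_width: 0.0853
```

```bash
python3 -c "
from a3 import *
from fit import cyl
st()
im=capture('wrist')[:,:,::-1].copy()
for a in cyl(.4804,.0912,np.radians(93.6)): cv2.circle(im,tuple(int(v) for v in P('wrist',a)[0].round()),1,(0,0,255),-1)
cv2.imwrite('pics/w8.png',im)"
```

```text
t 10.93 tcp [0.4818 0.1006 0.0155] w 0.0853 F [-0.5 -0.3 -0.2] q [ 16.  34.  -5. 118. -51.  56.  55.]
[[-0.042, 0.998, -0.04], [0.708, 0.058, 0.704], [0.705, 0.001, -0.709]]
```

View pics/w8.png

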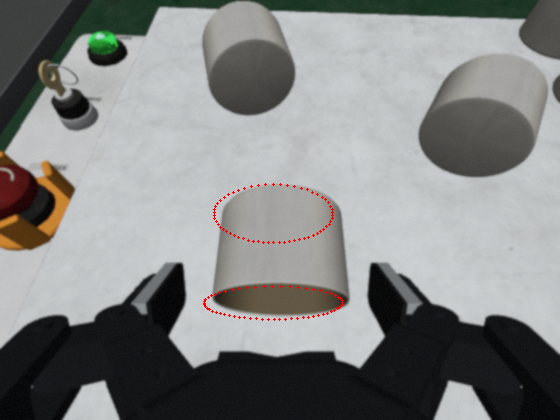

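{"api": "jog_arm", "payload": {"motion": [[[0.047,0.013,0.047,0,0,0],[0.047,0.013,0.047,0,0,0],[0.047,0.013,0.047,0,0,0]]]}}

```text
time_s: 11.23
tcp_pos: [0.4832, 0.1114, 0.0159]
tcp_rot: [[-0.044, 0.998, -0.04], [0.707, 0.059, 0.704], [0.705, 0.002, -0.709]]
force: [-0.3, -0.1, -0.8]
gripper_width: 0.0855
```

{"api": "jog_arm", "payload": {"motion": [[[0,0,0,0,0,0],[0,0,0,0,0,0],[0,0,0,0,0,0],[0,0,0,0,0,0],[0,0,0,0,0,0],[0,0,0,0,0,0],[0,0,0,0,0,0],[0,0,0,0,0,0]]], "hand": 0}}

```text
time_s: 11.9
tcp_pos: [0.4836, 0.11, 0.0165]
tcp_rot: [[-0.042, 0.998, -0.039], [0.707, 0.057, 0.705], [0.706, 0.002, -0.709]]
force: [-0.7, -1.3, 6.2]
gripper_width: 0.0626
```

```bash
python3 -c "
from a3 import *
from fit import cyl
st()
im=capture('wrist')[:,:,::-1].copy()
for a in cyl(.484,.0955,np.radians(93.6)): cv2.circle(im,tuple(int(v) for v in P('wrist',a)[0].round()),1,(0,0,255),-1)
cv2.imwrite('pics/w9.png',im);st()"
```

```text
t 11.9 tcp [0.4836 0.11   0.0165] w 0.0626 F [-0.7 -1.3  6.2] q [ 16.  34.  -6. 118. -52.  55.  55.]
[[-0.042, 0.998, -0.039], [0.707, 0.057, 0.705], [0.706, 0.002, -0.709]]
t 11.95 tcp [0.4836 0.11   0.0165] w 0.0625 F [-1.  -2.   5.6] q [ 16.  34.  -6. 118. -52.  55.  55.]
[[-0.042, 0.998, -0.039], [0.707, 0.057, 0.705], [0.706, 0.002, -0.709]]
```

View pics/w9.png

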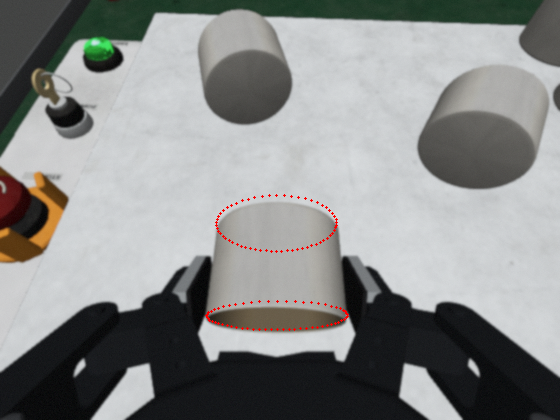

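```bash
sed -i "s/\[.4804,.0912,.0315\]),-86.4/[.484,.0955,.0315]),-86.4/" a3.py; python3 -c "
from a3 import *
carry('c3',(.045,.062),-60)
"
```

```text
bt [ 0.0169 -0.0005 -0.0043] f [ 0.56  -0.049  0.016]
3 [0.47, 0.002, -0.472, 0.0, 0.0, 0.0] -> [0.484 0.11  0.117]
--
7 [-0.481, 0.225, -0.288, -0.0, -0.122, -0.041] -> [0.522 0.03  0.096]
7 [-0.581, 0.079, 0.145, -0.0, -0.122, -0.041] -> [ 0.56  -0.049  0.076]
--
2 [0.283, -0.002, 0.282, -0.0, -0.0, -0.0] -> [ 0.56  -0.049  0.016]
--
```

{"api": "jog_arm", "payload": {"motion": [[[0.15,0,-0.15,0,0,0],[0.3,0,-0.3,0,0,0],[0.47,0,-0.47,0,0,0],[0.47,0,-0.47,0,0,0],[0.47,0,-0.47,0,0,0]]]}}

```text
time_s: 12.37
tcp_pos: [0.4845, 0.11, 0.1169]
tcp_rot: [[-0.045, 0.998, -0.036], [0.709, 0.057, 0.703], [0.704, 0.007, -0.711]]
force: [0.0, 1.2, -0.7]
gripper_width: 0.0622
```

{"api": "jog_arm", "payload": {"motion": [[[-0.1,0.05,-0.06,0,-0.03,-0.01],[-0.48,0.225,-0.288,0,-0.122,-0.041],[-0.48,0.225,-0.288,0,-0.122,-0.041],[-0.48,0.225,-0.288,0,-0.122,-0.041],[-0.48,0.225,-0.288,0,-0.122,-0.041],[-0.48,0.225,-0.288,0,-0.122,-0.041],[-0.48,0.225,-0.288,0,-0.122,-0.041],[-0.48,0.225,-0.288,0,-0.122,-0.041]]]}}

```text
time_s: 13.03
tcp_pos: [0.5195, 0.0357, 0.094]
tcp_rot: [[-0.295, 0.951, 0.091], [0.955, 0.294, 0.029], [0.001, 0.095, -0.995]]
force: [-1.2, 1.0, -0.4]
gripper_width: 0.0624
```

{"api": "jog_arm", "payload": {"motion": [[[-0.58,0.08,0.145,0,-0.122,-0.041],[-0.58,0.08,0.145,0,-0.122,-0.041],[-0.58,0.08,0.145,0,-0.122,-0.041],[-0.58,0.08,0.145,0,-0.122,-0.041],[-0.58,0.08,0.145,0,-0.122,-0.041],[-0.58,0.08,0.145,0,-0.122,-0.041],[-0.58,0.08,0.145,0,-0.122,-0.041],[-0.58,0.08,0.145,0,-0.122,-0.041]]]}}

```text
time_s: 13.7
tcp_pos: [0.5576, -0.0464, 0.0712]
tcp_rot: [[-0.362, 0.864, 0.351], [0.61, 0.504, -0.611], [-0.705, -0.007, -0.709]]
force: [-0.7, 0.4, -1.1]
gripper_width: 0.0628
```

```bash
python3 -c "
from a3 import *
fin('c3')
crop('scene',150,120,200,150,4,'s10.png')
cv2.imwrite('pics/w10.png',capture('wrist')[:,:,::-1])"
```

```text
t 13.7 tcp [ 0.5576 -0.0464  0.0712] w 0.0628 F [-0.7  0.4 -1.1] q [-47.  27.  24. 125.  57.  42. -42.]
[[-0.362, 0.864, 0.351], [0.61, 0.504, -0.611], [-0.705, -0.007, -0.709]]
bottom [ 0.5495 -0.0337  0.0623] tilt [0.014 0.002 1.   ]
2 [0.241, 0.01, 0.279, -0.001, -0.001, 0.002] -> [ 0.56  -0.049  0.016]
--
```

View pics/s10.png

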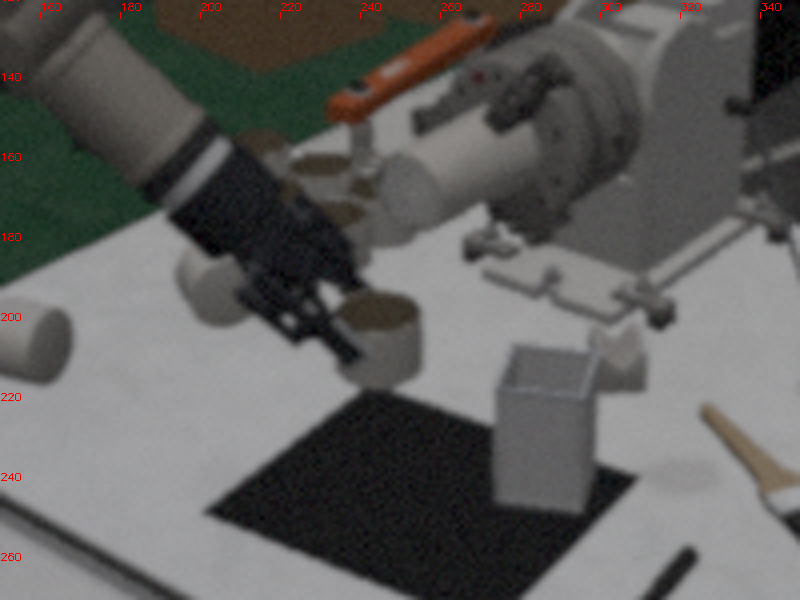

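View pics/w10.png

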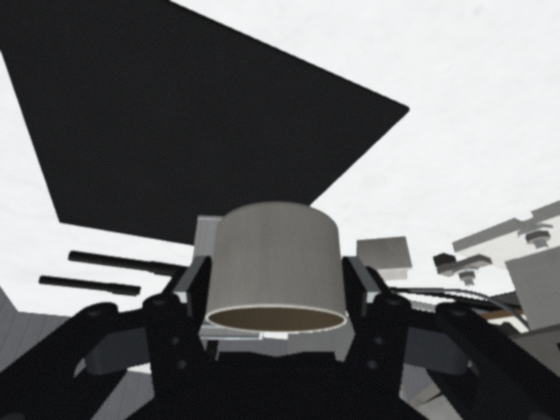

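{"api": "jog_arm", "payload": {"motion": [[[0.05,0.01,0.06,0,0,0.002],[0.12,0.01,0.14,-0.001,-0.001,0.002],[0.18,0.01,0.21,-0.001,-0.001,0.002],[0.22,0.01,0.25,-0.001,-0.001,0.002],[0.241,0.01,0.279,-0.001,-0.001,0.002],[0.241,0.01,0.279,-0.001,-0.001,0.002],[0.241,0.01,0.279,-0.001,-0.001,0.002]]]}}

```text
time_s: 14.38
tcp_pos: [0.5636, -0.0517, 0.0202]
tcp_rot: [[-0.338, 0.87, 0.36], [0.618, 0.494, -0.611], [-0.709, 0.016, -0.705]]
force: [0.6, -0.3, -0.3]
gripper_width: 0.0627
```

```bash
python3 -c "
from a3 import *
fin('c3',-.003)"
```

```text
t 14.38 tcp [ 0.5636 -0.0517  0.0202] w 0.0627 F [ 0.6 -0.3 -0.3] q [-47.  34.  25. 125.  62.  36. -52.]
[[-0.338, 0.87, 0.36], [0.618, 0.494, -0.611], [-0.709, 0.016, -0.705]]
bottom [ 0.5559 -0.0389  0.0112] tilt [-0.01  -0.004  1.   ]
1 [0.052, -0.011, 0.016, 0.0, 0.0, -0.002] -> [ 0.56  -0.049  0.013]
--
```

{"api": "jog_arm", "payload": {"motion": [[[0.015,0,0.015,0,0,0],[0.025,0,0.025,0,0,-0.001],[0.035,0,0.035,0,0,-0.001],[0.035,0,0.035,0,0,-0.001],[0.035,0,0.035,0,0,-0.001]]]}}

```text
time_s: 14.8
tcp_pos: [0.5634, -0.0504, 0.0123]
tcp_rot: [[-0.346, 0.866, 0.361], [0.614, 0.5, -0.611], [-0.709, 0.011, -0.705]]
force: [0.4, 0.1, -0.8]
gripper_width: 0.0625
```

```bash
python3 -c "
from a3 import *
fin('c3',-.003)"
```

```text
t 14.8 tcp [ 0.5634 -0.0504  0.0123] w 0.0625 F [ 0.4  0.1 -0.8] q [-47.  35.  25. 126.  62.  36. -53.]
[[-0.346, 0.866, 0.361], [0.614, 0.5, -0.611], [-0.709, 0.011, -0.705]]
bottom [ 0.5556 -0.0377  0.0032] tilt [-0.005 -0.002  1.   ]
1 [0.009, -0.013, -0.016, 0.0, 0.0, -0.001] -> [ 0.56  -0.049  0.013]
--
```

{"api": "jog_arm", "payload": {"motion": [[[0.01,0,0.01,0,0,0],[0.01,0,0.01,0,0,0],[0.01,0,0.01,0,0,0],[0.01,0,0.01,0,0,0]]]}}

```text
time_s: 15.13
tcp_pos: [0.5641, -0.0511, 0.0117]
tcp_rot: [[-0.344, 0.866, 0.362], [0.612, 0.499, -0.613], [-0.712, 0.011, -0.702]]
force: [-2.9, 2.3, 9.0]
gripper_width: 0.0628
```

```bash
python3 -c "
from a3 import *
fin('c3',-.003)
crop('scene',180,140,120,120,5,'s11.png')"
```

```text
t 15.13 tcp [ 0.5641 -0.0511  0.0117] w 0.0628 F [-2.9  2.3  9. ] q [-47.  35.  25. 125.  62.  36. -53.]
[[-0.344, 0.866, 0.362], [0.612, 0.499, -0.613], [-0.712, 0.011, -0.702]]
bottom [ 0.5563 -0.0383  0.0027] tilt [-0.007  0.001  1.   ]
1 [0.01, -0.014, -0.023, 0.0, 0.001, -0.001] -> [ 0.56  -0.049  0.013]
--
```

View pics/s11.png

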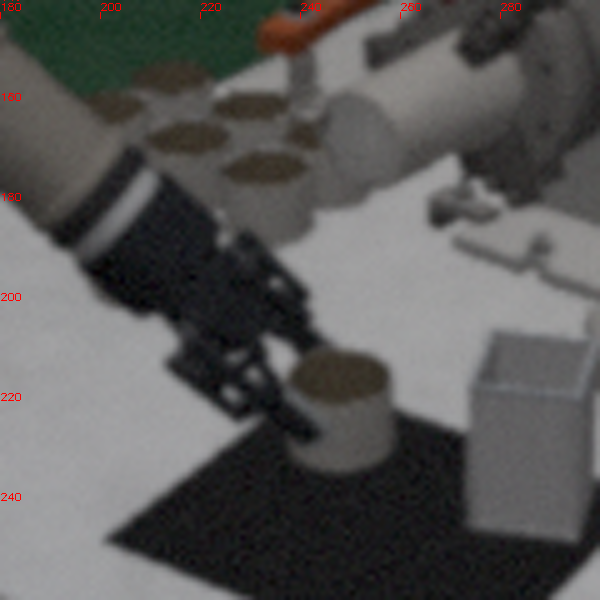

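{"api": "jog_arm", "payload": {"motion": [[[0,0,0,0,0,0],[0,0,0,0,0,0],[0,0,0,0,0,0],[0,0,0,0,0,0],[0,0,0,0,0,0]]], "hand": 100}}

```text
time_s: 15.6
tcp_pos: [0.5634, -0.0506, 0.01]
tcp_rot: [[-0.345, 0.866, 0.361], [0.614, 0.499, -0.611], [-0.709, 0.011, -0.705]]
force: [-0.3, -0.1, 0.7]
gripper_width: 0.0855
```

{"api": "jog_arm", "payload": {"motion": [[[0,0,-0.1,0,0,0],[0,0,-0.25,0,0,0],[-0.05,0,-0.5,0,0,0],[-0.15,0,-0.75,0,0,0],[-0.25,-0.1,-1,0,0,0],[-0.3,-0.2,-1,0,0,0],[-0.4,-0.4,-1,0,0,0]]]}}

```text
time_s: 16.18
tcp_pos: [0.4807, -0.0215, 0.1595]
tcp_rot: [[-0.346, 0.863, 0.368], [0.616, 0.505, -0.605], [-0.708, 0.017, -0.706]]
force: [-0.2, -0.3, 0.5]
gripper_width: 0.0852
```

```bash
python3 -c "
from a3 import *
st()
im=capture('top');crop('top',60,130,280,180,2.8,'t12.png',im)
crop('scene',150,120,200,150,4,'s12.png')
print(W('top',[(152,175),(123,180),(148,152)],.047))
g,m,Ra,Rb=cup('c2',s=0,ysign=-1)
plan([(np.array([.47,.12,.25]),Ra),(TCP(g,Ra,.09),Ra)])
"
```

```text
t 16.18 tcp [ 0.4807 -0.0215  0.1595] w 0.0852 F [-0.2 -0.3  0.5] q [-55.  10.  22. 130.  52.  56. -40.]
[[-0.346, 0.863, 0.368], [0.616, 0.505, -0.605], [-0.708, 0.017, -0.706]]
[[0.74124057 0.18203976 0.047     ]
 [0.73663987 0.2587809  0.047     ]
 [0.80659814 0.18850444 0.047     ]]
3 [0.096, 0.237, -0.527, 0.02, 0.0, 0.019] -> [0.472 0.045 0.204]
3 [0.12, 0.156, -0.552, 0.02, 0.0, 0.019] -> [0.47 0.12 0.25]
--
3 [0.824, 0.01, -0.057, 0.0, 0.0, -0.0] -> [0.455 0.212 0.169]
3 [0.824, 0.01, -0.057, 0.0, 0.0, -0.0] -> [0.441 0.305 0.087]
--
```

View pics/t12.png

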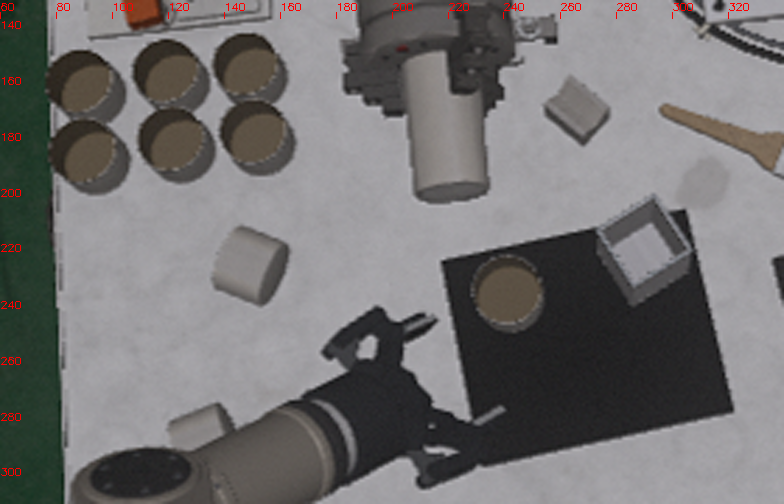

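View pics/s12.png

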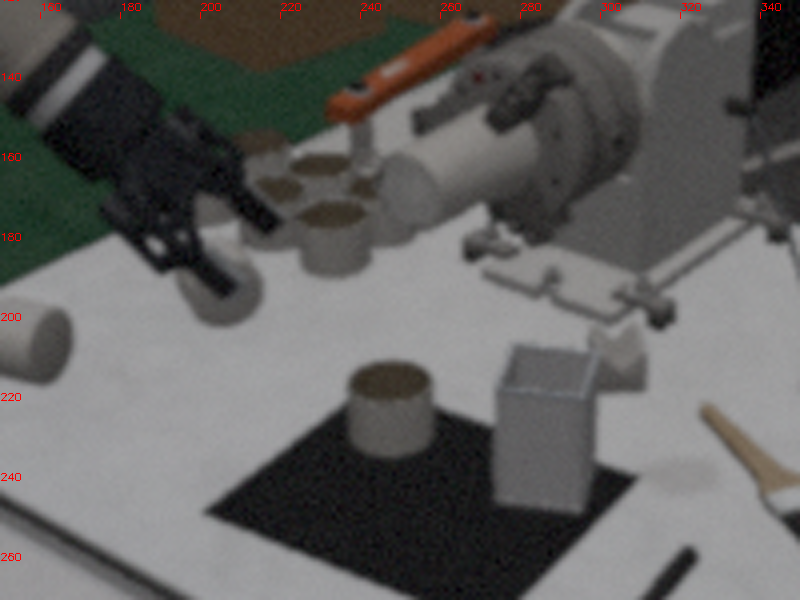

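```bash
sed -i 's/R\[:,2\]\*(.011-back)/R[:,2]*(.021-back)/' plan.py; python3 -c "
from a3 import *
g,m,Ra,Rb=cup('c2',s=0,ysign=-1)
plan([(np.array([.46,.16,.24]),Ra),(TCP(g,Ra,.11),Ra),(TCP(g,Ra),Ra)])
"
```

```text
3 [0.213, 0.273, -0.597, 0.02, 0.0, 0.019] -> [0.467 0.065 0.199]
3 [0.24, 0.17, -0.625, 0.02, 0.0, 0.019] -> [0.46 0.16 0.24]
--
3 [0.703, 0.02, -0.017, 0.0, 0.0, -0.0] -> [0.45  0.236 0.167]
3 [0.703, 0.02, -0.017, 0.0, 0.0, -0.0] -> [0.44  0.312 0.094]
--
3 [0.0, 0.0, 0.733, 0.0, 0.0, -0.0] -> [0.453 0.235 0.017]
--
```

{"api": "jog_arm", "payload": {"motion": [[[0.213,0.273,-0.6,0.02,0,0.019],[0.213,0.273,-0.6,0.02,0,0.019],[0.213,0.273,-0.6,0.02,0,0.019],[0.213,0.273,-0.6,0.02,0,0.019],[0.213,0.273,-0.6,0.02,0,0.019]]]}}

```text
time_s: 16.7
tcp_pos: [0.4705, 0.0706, 0.1989]
tcp_rot: [[-0.238, 0.939, 0.249], [0.665, 0.344, -0.663], [-0.708, 0.007, -0.706]]
force: [-0.2, -0.6, -0.3]
gripper_width: 0.0851
```

{"api": "jog_arm", "payload": {"motion": [[[0.24,0.17,-0.62,0.02,0,0.019],[0.24,0.17,-0.62,0.02,0,0.019],[0.24,0.17,-0.62,0.02,0,0.019],[0.24,0.17,-0.62,0.02,0,0.019],[0.24,0.17,-0.62,0.02,0,0.019]]]}}

```text
time_s: 17.12
tcp_pos: [0.4624, 0.1628, 0.2388]
tcp_rot: [[-0.122, 0.985, 0.125], [0.695, 0.175, -0.698], [-0.709, 0.002, -0.705]]
force: [0.7, -0.6, -0.2]
gripper_width: 0.0854
```

{"api": "jog_arm", "payload": {"motion": [[[0.35,0.01,-0.01,0,0,0],[0.7,0.02,-0.02,0,0,0],[0.7,0.02,-0.02,0,0,0],[0.7,0.02,-0.02,0,0,0]]]}}

```text
time_s: 17.45
tcp_pos: [0.4497, 0.2397, 0.1628]
tcp_rot: [[-0.128, 0.984, 0.124], [0.693, 0.178, -0.699], [-0.71, -0.004, -0.704]]
force: [-0.7, 0.1, -0.3]
gripper_width: 0.0855
```

```bash
python3 -c "
from a3 import *
from fit import cyl
st()
g,m,Ra,Rb=cup('c2',s=0,ysign=-1)
plan([(TCP(g,Ra,.11),Ra),(TCP(g,Ra),Ra)])
im=capture('wrist')[:,:,::-1].copy()
for a in cyl(.4505,.2496,np.radians(99.9)): cv2.circle(im,tuple(int(v) for v in P('wrist',a)[0].round()),1,(0,0,255),-1)
for a in cyl(.6106,.1991,np.radians(63.6)): cv2.circle(im,tuple(int(v) for v in P('wrist',a)[0].round()),1,(0,0,255),-1)
cv2.imwrite('pics/w13.png',im)"
```

```text
t 17.45 tcp [0.4497 0.2397 0.1628] w 0.0855 F [-0.7  0.1 -0.3] q [-65.  31.  15.  99.  26.  84. -50.]
[[-0.128, 0.984, 0.124], [0.693, 0.178, -0.699], [-0.71, -0.004, -0.704]]
3 [0.664, 0.022, -0.022, 0.0, 0.001, 0.001] -> [0.44  0.312 0.094]
--
3 [0.0, 0.0, 0.733, 0.0, 0.0, 0.0] -> [0.453 0.235 0.017]
--
```

View pics/w13.png

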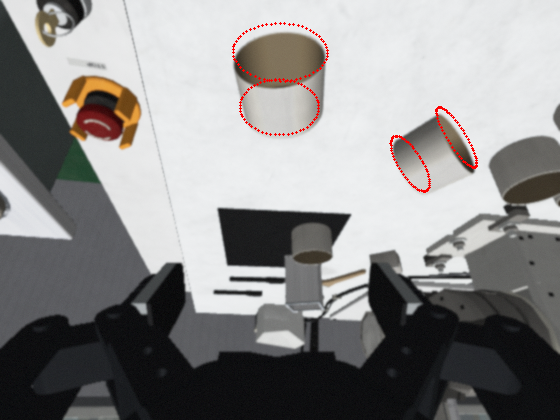

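```bash
python3 -c "
from a3 import *
st();crop('wrist',220,10,270,190,2.9,'w14.png')"
```

```text
t 17.5 tcp [0.451  0.2375 0.1652] w 0.0853 F [ 0.8 -0.5 -0. ] q [-65.  31.  15.  99.  26.  84. -50.]
[[-0.125, 0.984, 0.124], [0.692, 0.176, -0.7], [-0.711, -0.002, -0.703]]
```

View pics/w14.png

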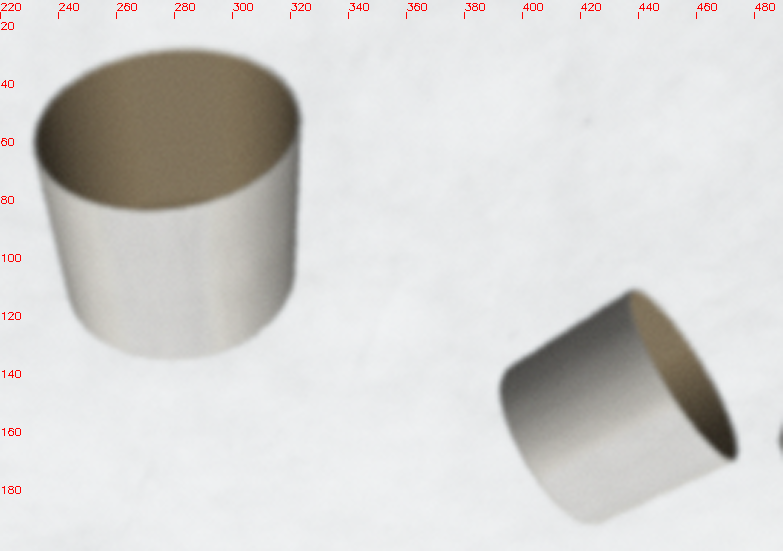

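```bash
python3 -c "
from fit import *
c=lambda L:[(220+x/2.9,10+y/2.9) for x,y in L]
a=c([(185,48),(240,57),(290,90),(300,120),(297,280),(280,310),(240,342),(175,358),(110,342),(75,308),(50,200),(35,138),(60,92),(115,60)])
b=c([(633,290),(570,328),(507,369),(502,400),(530,470),(560,505),(592,523),(660,494),(728,461),(736,440),(700,365),(665,315)])
print(fit('wrist',a,cyl,[.4505,.2496,1.74]));print(fit('wrist',b,cyl,[.6106,.1991,1.11]))
from plan import *;st()"
```

```text
(array([0.45304615, 0.24586678, 1.85081713]), array([0.98, 1.58, 1.2 , 0.35, 0.35, 1.6 , 1.98, 1.95, 2.24, 0.43, 1.24,
       0.5 , 0.48, 0.7 ]))
(array([0.61472437, 0.19398653, 1.0324425 ]), array([0.07, 0.1 , 1.16, 0.47, 0.02, 1.14, 0.41, 0.26, 1.37, 0.4 , 0.57,
       1.4 ]))
t 17.55 tcp [0.452  0.2364 0.1667] w 0.0854 F [ 1.  -0.5  0. ] q [-65.  30.  15.  99.  26.  84. -50.]
[[-0.122, 0.985, 0.124], [0.693, 0.173, -0.7], [-0.711, 0.001, -0.703]]
```

```bash
sed -i "s/\[.6106,.1991,.0315\]),63.6/[.613,.196,.0315]),61/; s/\[.4505,.2496,.0315\]),99.9/[.452,.2475,.0315]),103/" a3.py; python3 -c "
from a3 import *
g,m,Ra,Rb=cup('c2',s=0,ysign=-1)
plan([(TCP(g,Ra,.11),Ra)])"
```

```text
3 [0.689, -0.01, -0.01, -0.006, 0.001, -0.006] -> [0.438 0.309 0.094]
--
```

{"api": "jog_arm", "payload": {"motion": [[[0.35,-0.01,-0.01,-0.006,0.001,-0.006],[0.69,-0.01,-0.01,-0.006,0.001,-0.006],[0.69,-0.01,-0.01,-0.006,0.001,-0.006],[0.69,-0.01,-0.01,-0.006,0.001,-0.006],[0.69,-0.01,-0.01,-0.006,0.001,-0.006],[0.69,-0.01,-0.01,-0.006,0.001,-0.006]]]}}

```text
time_s: 18.05
tcp_pos: [0.4397, 0.3093, 0.0971]
tcp_rot: [[-0.155, 0.975, 0.161], [0.692, 0.224, -0.686], [-0.705, 0.005, -0.71]]
force: [0.4, -1.3, 1.1]
gripper_width: 0.0854
```

```bash
python3 -c "
from a3 import *
from fit import cyl
st()
g,m,Ra,Rb=cup('c2',s=0,ysign=-1)
plan([(TCP(g,Ra),Ra)])
m=camera_model('wrist')
im=capture('wrist')[:,:,::-1].copy()
for a in cyl(.452,.2475,np.radians(103)): cv2.circle(im,tuple(int(v) for v in P('wrist',a,m)[0].round()),1,(0,0,255),-1)
for a in cyl(.613,.196,np.radians(61)): cv2.circle(im,tuple(int(v) for v in P('wrist',a,m)[0].round()),1,(0,0,255),-1)
cv2.imwrite('pics/w15.png',im)"
```

```text
t 18.05 tcp [0.4397 0.3093 0.0971] w 0.0854 F [ 0.4 -1.3  1.1] q [-68.  38.  13.  95.  24.  81. -54.]
[[-0.155, 0.975, 0.161], [0.692, 0.224, -0.686], [-0.705, 0.005, -0.71]]
3 [0.01, -0.015, 0.746, 0.0, -0.001, -0.001] -> [0.455 0.233 0.017]
--
```

View pics/w15.png

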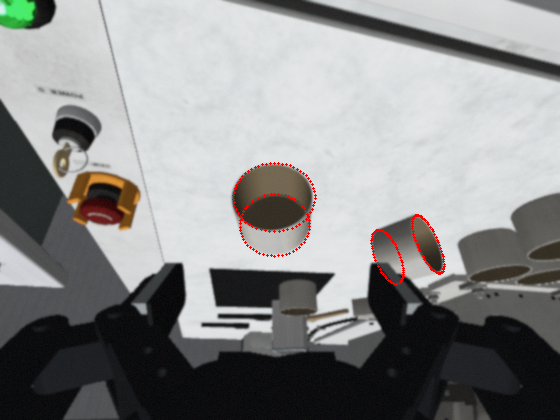

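{"api": "jog_arm", "payload": {"motion": [[[0.01,-0.01,0.15,0,0,0],[0.01,-0.015,0.35,0,-0.001,0],[0.01,-0.015,0.55,0,-0.001,0],[0.01,-0.015,0.7,0,-0.001,0],[0.01,-0.015,0.745,0,-0.001,0],[0.01,-0.015,0.745,0,-0.001,0],[0.01,-0.015,0.745,0,-0.001,0]]]}}

```text
time_s: 18.68
tcp_pos: [0.4544, 0.2366, 0.0157]
tcp_rot: [[-0.157, 0.974, 0.163], [0.69, 0.227, -0.688], [-0.707, 0.005, -0.707]]
force: [-0.1, -0.4, -0.1]
gripper_width: 0.0856
```

{"api": "jog_arm", "payload": {"motion": [[[0,0,0,0,0,0],[0,0,0,0,0,0],[0,0,0,0,0,0],[0,0,0,0,0,0],[0,0,0,0,0,0],[0,0,0,0,0,0],[0,0,0,0,0,0],[0,0,0,0,0,0]]], "hand": 0}}

```text
time_s: 19.35
tcp_pos: [0.4541, 0.2387, 0.0162]
tcp_rot: [[-0.159, 0.973, 0.166], [0.69, 0.229, -0.687], [-0.707, 0.005, -0.708]]
force: [-1.8, 3.2, 6.7]
gripper_width: 0.0627
```

```bash
python3 -c "
from a3 import *
from fit import cyl
st()
m=camera_model('wrist')
im=capture('wrist')[:,:,::-1].copy()
for a in cyl(.452,.2475,np.radians(103)): cv2.circle(im,tuple(int(v) for v in P('wrist',a,m)[0].round()),1,(0,0,255),-1)
cv2.imwrite('pics/w16.png',im);st()"
```

```text
t 19.35 tcp [0.4541 0.2387 0.0162] w 0.0627 F [-1.8  3.2  6.7] q [-65.  42.  13. 103.  27.  69. -56.]
[[-0.159, 0.973, 0.166], [0.69, 0.229, -0.687], [-0.707, 0.005, -0.708]]
t 19.4 tcp [0.4541 0.2387 0.0162] w 0.0629 F [-1.6  3.7  6.5] q [-65.  42.  13. 103.  27.  69. -56.]
[[-0.159, 0.973, 0.166], [0.69, 0.229, -0.687], [-0.707, 0.005, -0.708]]
```

View pics/w16.png

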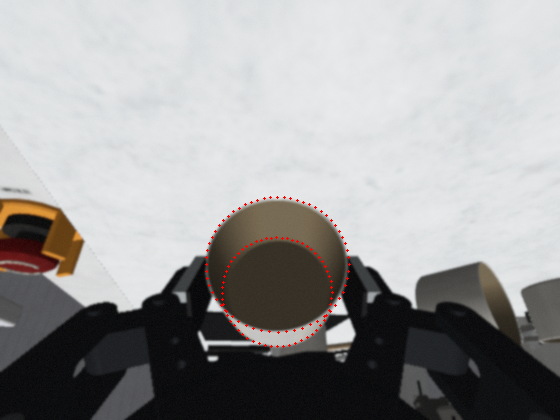

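```bash
python3 -c "
from a3 import *
carry('c2',(-.062,-.07),65,via=[.45,.02,.17],lift=.1,above=.06,z=.004)
"
```

```text
bt [-0.0211 -0.0001 -0.0006] f [ 0.465 -0.164  0.018]
3 [-0.471, 0.003, -0.472, 0.0, 0.0, 0.0] -> [0.454 0.239 0.116]
--
7 [-0.627, -0.18, 0.372, 0.0, 0.12, 0.059] -> [0.452 0.129 0.143]
7 [-0.726, 0.088, -0.169, 0.0, 0.12, 0.059] -> [0.45 0.02 0.17]
--
3 [-0.594, 0.305, -0.161, -0.0, 0.0, -0.0] -> [ 0.457 -0.072  0.124]
3 [-0.594, 0.305, -0.161, -0.0, 0.0, -0.0] -> [ 0.465 -0.164  0.078]
--
2 [-0.283, -0.002, 0.283, -0.0, 0.0, -0.0] -> [ 0.465 -0.164  0.018]
--
```

{"api": "jog_arm", "payload": {"motion": [[[-0.1,0,-0.1,0,0,0],[-0.3,0,-0.3,0,0,0],[-0.47,0,-0.47,0,0,0],[-0.47,0,-0.47,0,0,0],[-0.47,0,-0.47,0,0,0]]]}}

```text
time_s: 19.82
tcp_pos: [0.4544, 0.2385, 0.1162]
tcp_rot: [[-0.157, 0.974, 0.166], [0.693, 0.228, -0.684], [-0.704, 0.008, -0.71]]
force: [-0.5, -0.1, -1.4]
gripper_width: 0.0625
```

{"api": "jog_arm", "payload": {"motion": [[[-0.15,-0.04,0.09,0,0.03,0.015],[-0.627,-0.18,0.372,0,0.12,0.059],[-0.627,-0.18,0.372,0,0.12,0.059],[-0.627,-0.18,0.372,0,0.12,0.059],[-0.627,-0.18,0.372,0,0.12,0.059],[-0.627,-0.18,0.372,0,0.12,0.059],[-0.627,-0.18,0.372,0,0.12,0.059],[-0.627,-0.18,0.372,0,0.12,0.059]]]}}

```text
time_s: 20.48
tcp_pos: [0.45, 0.1223, 0.1409]
tcp_rot: [[0.114, 0.984, 0.14], [0.994, -0.113, -0.014], [0.002, 0.141, -0.99]]
force: [0.5, -1.3, -1.1]
gripper_width: 0.0623
```

{"api": "jog_arm", "payload": {"motion": [[[-0.726,0.088,-0.169,0,0.12,0.059],[-0.726,0.088,-0.169,0,0.12,0.059],[-0.726,0.088,-0.169,0,0.12,0.059],[-0.726,0.088,-0.169,0,0.12,0.059],[-0.726,0.088,-0.169,0,0.12,0.059],[-0.726,0.088,-0.169,0,0.12,0.059],[-0.726,0.088,-0.169,0,0.12,0.059],[-0.726,0.088,-0.169,0,0.12,0.059]]]}}

```text
time_s: 21.15
tcp_pos: [0.4488, 0.0173, 0.1671]
tcp_rot: [[0.301, 0.904, 0.303], [0.636, -0.427, 0.642], [0.71, -0.001, -0.704]]
force: [-0.5, 0.0, -1.2]
gripper_width: 0.0629
```

```bash
python3 -c "
from a3 import *
fin('c2',.05)"
```

```text
t 21.15 tcp [0.4488 0.0173 0.1671] w 0.0629 F [-0.5  0.  -1.2] q [-14.  12.  44. 130. -61.  66.  44.]
[[0.301, 0.904, 0.303], [0.636, -0.427, 0.642], [0.71, -0.001, -0.704]]
bottom [0.4422 0.0035 0.1525] tilt [ 0.003 -0.005  1.   ]
3 [-0.602, 0.306, -0.14, -0.0, -0.0, -0.0] -> [ 0.457 -0.073  0.118]
3 [-0.602, 0.306, -0.139, -0.0, -0.0, -0.0] -> [ 0.465 -0.164  0.068]
--
```

{"api": "jog_arm", "payload": {"motion": [[[-0.6,0.306,-0.14,0,0,0],[-0.98,0.5,-0.23,0,0,0],[-0.98,0.5,-0.23,0,0,0],[-0.98,0.5,-0.23,0,0,0],[-0.98,0.5,-0.23,0,0,0],[-0.98,0.5,-0.23,0,0,0]]]}}

```text
time_s: 21.65
tcp_pos: [0.4615, -0.131, 0.0848]
tcp_rot: [[0.305, 0.905, 0.297], [0.639, -0.425, 0.641], [0.706, -0.006, -0.708]]
force: [0.6, 0.4, -0.6]
gripper_width: 0.0627
```

```bash
python3 -c "
from a3 import *
fin('c2',.0)
crop('scene',180,140,180,150,4,'s17.png')"
```

```text
t 21.65 tcp [ 0.4615 -0.131   0.0848] w 0.0627 F [ 0.6  0.4 -0.6] q [  6.  34.  43. 120. -65.  79.  64.]
[[0.305, 0.905, 0.297], [0.639, -0.425, 0.641], [0.706, -0.006, -0.708]]
bottom [ 0.4549 -0.1448  0.0704] tilt [ 0.01  -0.003  1.   ]
2 [-0.446, 0.115, 0.179, -0.001, 0.0, -0.001] -> [ 0.465 -0.164  0.018]
--
```

View pics/s17.png

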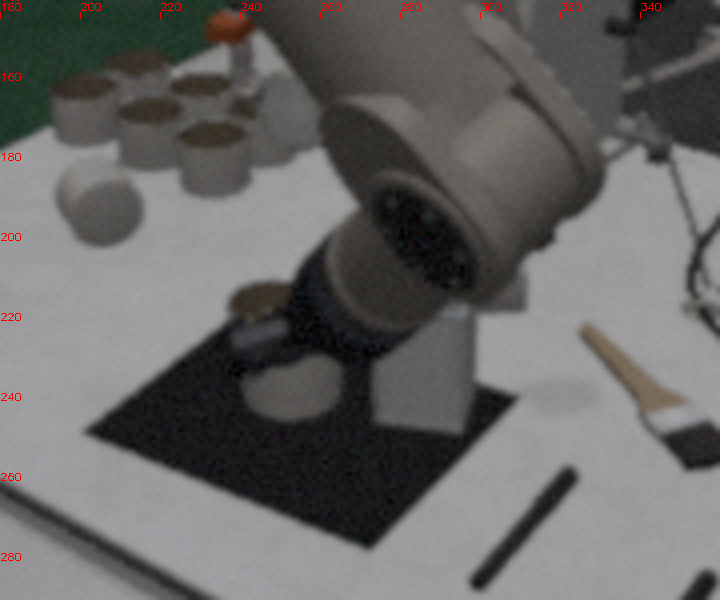

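{"api": "jog_arm", "payload": {"motion": [[[-0.17,0.115,-0.1,0,0,-0.001],[-0.25,0.115,-0.02,-0.001,0,-0.001],[-0.32,0.115,0.05,-0.001,0,-0.001],[-0.38,0.115,0.11,-0.001,0,-0.001],[-0.42,0.115,0.15,-0.001,0,-0.001],[-0.43,0.115,0.165,-0.001,0,-0.001],[-0.43,0.115,0.165,-0.001,0,-0.001],[-0.43,0.115,0.165,-0.001,0,-0.001]]]}}

```text
time_s: 22.37
tcp_pos: [0.4666, -0.1625, 0.0259]
tcp_rot: [[0.292, 0.905, 0.309], [0.642, -0.425, 0.638], [0.709, 0.012, -0.705]]
force: [0.4, -0.8, -0.6]
gripper_width: 0.0625
```

```bash
python3 -c "
from a3 import *
fin('c2',-.002)"
```

```text
t 22.37 tcp [ 0.4666 -0.1625  0.0259] w 0.0625 F [ 0.4 -0.8 -0.6] q [ 12.  42.  40. 117. -69.  78.  71.]
[[0.292, 0.905, 0.309], [0.642, -0.425, 0.638], [0.709, 0.012, -0.705]]
bottom [ 0.4602 -0.1764  0.0114] tilt [-0.007  0.001  1.   ]
1 [-0.054, -0.008, 0.035, 0.001, -0.0, 0.001] -> [ 0.465 -0.164  0.016]
--
```

{"api": "jog_arm", "payload": {"motion": [[[-0.015,0,0.015,0,0,0],[-0.025,0,0.025,0,0,0],[-0.035,0,0.035,0,0,0.001],[-0.035,0,0.035,0,0,0.001],[-0.035,0,0.035,0,0,0.001]]]}}

```text
time_s: 22.78
tcp_pos: [0.4668, -0.1632, 0.0191]
tcp_rot: [[0.298, 0.903, 0.311], [0.638, -0.431, 0.639], [0.71, 0.007, -0.704]]
force: [-0.5, -0.2, 5.1]
gripper_width: 0.0626
```

```bash
python3 -c "
from a3 import *
fin('c2',-.002)"
```

```text
t 22.78 tcp [ 0.4668 -0.1632  0.0191] w 0.0626 F [-0.5 -0.2  5.1] q [ 12.  43.  40. 117. -69.  78.  72.]
[[0.298, 0.903, 0.311], [0.638, -0.431, 0.639], [0.71, 0.007, -0.704]]
bottom [ 0.4602 -0.177   0.0045] tilt [-0.004 -0.002  1.   ]
1 [-0.019, -0.01, 0.005, 0.001, -0.001, -0.0] -> [ 0.465 -0.164  0.016]
--
```

{"api": "jog_arm", "payload": {"motion": [[[0,0,0,0,0,0],[0,0,0,0,0,0],[0,0,0,0,0,0],[0,0,0,0,0,0],[0,0,0,0,0,0]]], "hand": 100}}

```text
time_s: 23.2
tcp_pos: [0.4663, -0.163, 0.0177]
tcp_rot: [[0.299, 0.903, 0.309], [0.639, -0.43, 0.638], [0.709, 0.006, -0.706]]
force: [0.0, 0.7, -1.0]
gripper_width: 0.0852
```

{"api": "jog_arm", "payload": {"motion": [[[0,0,-0.1,0,0,0],[0,0,-0.25,0,0,0],[0,0,-0.5,0,0,0],[0.15,0,-0.75,0,0,0],[0.4,0,-0.9,0,0,0],[0.5,0,-1,0,0,0],[0.5,0,-1,0,0,0]]]}}

```text
time_s: 23.78
tcp_pos: [0.4436, -0.214, 0.1826]
tcp_rot: [[0.294, 0.902, 0.316], [0.642, -0.431, 0.634], [0.708, 0.017, -0.706]]
force: [0.1, -1.3, 0.4]
gripper_width: 0.0853
```

```bash
python3 -c "
from a3 import *
st()
crop('scene',180,140,180,150,4,'s18.png')
crop('top',120,150,280,170,2.8,'t18.png')
g,m,Ra,Rb=cup('c1',s=0,ysign=-1)
plan([(np.array([.46,.08,.27]),Ra),(TCP(g,Ra,.16),Ra),(TCP(g,Ra,.11),Ra)])
"
```

```text
t 23.78 tcp [ 0.4436 -0.214   0.1826] w 0.0853 F [ 0.1 -1.3  0.4] q [ 11.  29.  49. 111. -56.  89.  59.]
[[0.294, 0.902, 0.316], [0.642, -0.431, 0.634], [0.708, 0.017, -0.706]]
7 [0.857, -0.363, 0.421, 0.001, -0.125, 0.005] -> [ 0.451 -0.066  0.224]
7 [0.893, -0.394, -0.302, 0.001, -0.125, 0.005] -> [0.46 0.08 0.27]
--
4 [0.976, 0.259, -0.315, -0.0, -0.0, 0.0] -> [0.56  0.181 0.2  ]
4 [0.976, 0.259, -0.315, -0.0, 0.0, 0.0] -> [0.661 0.282 0.13 ]
--
2 [-0.0, -0.0, 0.333, -0.0, 0.0, 0.0] -> [0.644 0.251 0.094]
--
```

View pics/s18.png

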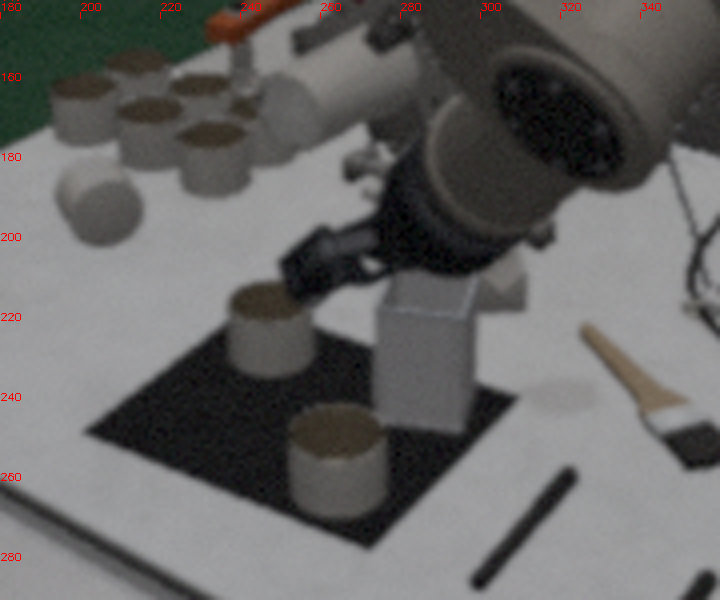

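View pics/t18.png

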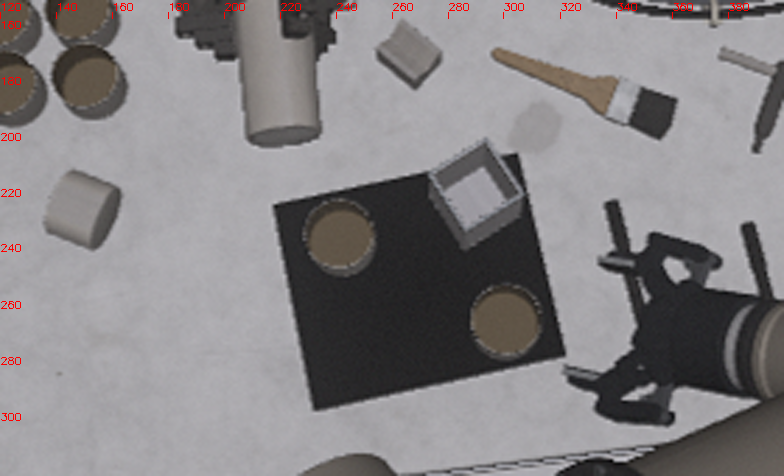

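```bash
python3 -c "
from a3 import *
g,m,Ra,Rb=cup('c1',th=40,s=0,ysign=-1)
plan([(np.array([.46,.08,.27]),Ra),(TCP(g,Ra,.15),Ra)])
"
```

```text
6 [0.857, -0.363, 0.421, 0.001, -0.118, 0.005] -> [ 0.451 -0.066  0.224]
6 [0.905, -0.393, -0.263, 0.001, -0.118, 0.005] -> [0.46 0.08 0.27]
--
4 [0.959, 0.259, -0.197, -0.0, 0.0, 0.0] -> [0.557 0.174 0.2  ]
4 [0.959, 0.259, -0.197, -0.0, -0.0, -0.0] -> [0.653 0.269 0.13 ]
--
```

{"api": "jog_arm", "payload": {"motion": [[[0.857,-0.363,0.2,0,0,0.005],[0.857,-0.363,0.421,0.001,-0.118,0.005],[0.857,-0.363,0.421,0.001,-0.118,0.005],[0.857,-0.363,0.421,0.001,-0.118,0.005],[0.857,-0.363,0.421,0.001,-0.118,0.005],[0.857,-0.363,0.421,0.001,-0.118,0.005],[0.857,-0.363,0.421,0.001,-0.118,0.005]]]}}

```text
time_s: 24.47
tcp_pos: [0.4501, -0.0645, 0.2226]
tcp_rot: [[0.443, 0.893, 0.08], [0.866, -0.45, 0.218], [0.231, -0.028, -0.973]]
force: [-0.2, 0.2, -1.4]
gripper_width: 0.0851
```

{"api": "jog_arm", "payload": {"motion": [[[0.905,-0.393,-0.263,0.001,-0.118,0.005],[0.905,-0.393,-0.263,0.001,-0.118,0.005],[0.905,-0.393,-0.263,0.001,-0.118,0.005],[0.905,-0.393,-0.263,0.001,-0.118,0.005],[0.905,-0.393,-0.263,0.001,-0.118,0.005],[0.905,-0.393,-0.263,0.001,-0.118,0.005],[0.905,-0.393,-0.263,0.001,-0.118,0.005]]]}}

```text
time_s: 25.05
tcp_pos: [0.4555, 0.0747, 0.2925]
tcp_rot: [[0.396, 0.882, -0.256], [0.776, -0.47, -0.421], [-0.491, -0.032, -0.871]]
force: [0.1, 1.2, -1.4]
gripper_width: 0.0852
```

```bash
python3 -c "
from a3 import *
st()
g,m,Ra,Rb=cup('c1',th=40,s=0,ysign=-1)
plan([(TCP(g,Ra,.15),Ra)])
"
```

```text
t 25.05 tcp [0.4555 0.0747 0.2925] w 0.0852 F [ 0.1  1.2 -1.4] q [-54.  18.  36.  95.   8.  93. -47.]
[[0.396, 0.882, -0.256], [0.776, -0.47, -0.421], [-0.491, -0.032, -0.871]]
3 [0.685, 0.197, 0.02, -0.001, -0.01, 0.002] -> [0.521 0.139 0.238]
3 [0.687, 0.189, -0.021, -0.001, -0.01, 0.002] -> [0.587 0.204 0.184]
3 [0.687, 0.182, -0.062, -0.001, -0.01, 0.002] -> [0.653 0.269 0.13 ]
--
```

{"api": "jog_arm", "payload": {"motion": [[[0.5,0.1,-0.2,-0.001,-0.01,0.002],[0.98,0.28,-0.1,-0.001,-0.02,0.004],[0.98,0.28,0,-0.001,-0.03,0.006],[0.98,0.28,0,-0.001,-0.03,0.006],[0.98,0.28,0,-0.001,-0.03,0.006],[0.98,0.28,0,-0.001,-0.03,0.006]]]}}

```text
time_s: 25.55
tcp_pos: [0.551, 0.164, 0.2185]
tcp_rot: [[0.379, 0.865, -0.328], [0.663, -0.501, -0.557], [-0.646, -0.007, -0.763]]
force: [0.1, -0.7, -0.1]
gripper_width: 0.0852
```

```bash
python3 -c "
from a3 import *
st()
g,m,Ra,Rb=cup('c1',th=40,s=0,ysign=-1)
plan([(TCP(g,Ra,.13),Ra)])
"
```

```text
t 25.55 tcp [0.551  0.164  0.2185] w 0.0852 F [ 0.1 -0.7 -0.1] q [-51.  42.  33.  76.   4. 100. -49.]
[[0.379, 0.865, -0.328], [0.663, -0.501, -0.557], [-0.646, -0.007, -0.763]]
3 [0.55, 0.123, -0.015, -0.001, 0.0, -0.001] -> [0.599 0.211 0.167]
3 [0.55, 0.126, -0.013, -0.001, 0.0, -0.001] -> [0.647 0.257 0.115]
--
```

{"api": "jog_arm", "payload": {"motion": [[[0.5,0.1,-0.02,0,0,0],[0.95,0.22,-0.03,0,0,0],[0.99,0.24,-0.03,0,0,0],[0.99,0.24,-0.03,0,0,0],[0.99,0.24,-0.03,0,0,0],[0.99,0.24,-0.03,0,0,0]]]}}

```text
time_s: 26.05
tcp_pos: [0.641, 0.2459, 0.1304]
tcp_rot: [[0.383, 0.864, -0.325], [0.664, -0.503, -0.554], [-0.642, -0.004, -0.767]]
force: [0.0, -0.7, 0.2]
gripper_width: 0.0851
```

```bash
python3 -c "
from a3 import *
from fit import cyl
st()
g,m,Ra,Rb=cup('c1',th=40,s=0,ysign=-1)
plan([(TCP(g,Ra,.1),Ra),(TCP(g,Ra),Ra)])
m=camera_model('wrist')
im=capture('wrist')[:,:,::-1].copy()
for a in cyl(.613,.196,np.radians(61)): cv2.circle(im,tuple(int(v) for v in P('wrist',a,m)[0].round()),1,(0,0,255),-1)
cv2.imwrite('pics/w19.png',im)"
```

```text
t 26.05 tcp [0.641  0.2459 0.1304] w 0.0851 F [ 0.  -0.7  0.2] q [-46.  58.  30.  55.  -2. 104. -51.]
[[0.383, 0.864, -0.325], [0.664, -0.503, -0.554], [-0.642, -0.004, -0.767]]
1 [0.132, -0.0, 0.224, -0.003, -0.0, -0.002] -> [0.638 0.24  0.092]
--
3 [-0.0, -0.0, 0.667, -0.0, 0.0, 0.0] -> [0.606 0.184 0.015]
--
```

View pics/w19.png

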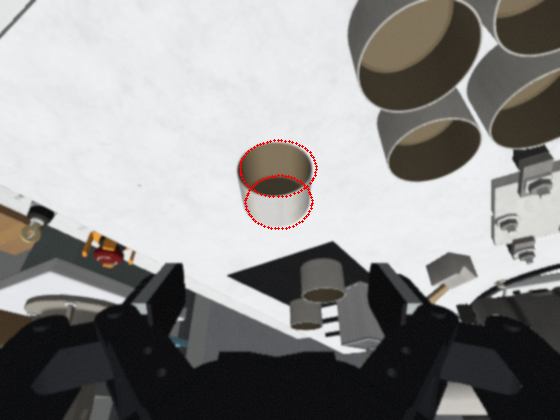

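{"api": "jog_arm", "payload": {"motion": [[[0.08,-0.01,0.1,-0.003,0,-0.002],[0.132,-0.01,0.25,-0.003,0,-0.002],[0.132,-0.01,0.45,-0.003,0,-0.002],[0.132,-0.01,0.65,-0.003,0,-0.002],[0.132,-0.01,0.8,-0.003,0,-0.002],[0.132,-0.01,0.88,-0.003,0,-0.002],[0.132,-0.01,0.88,-0.003,0,-0.002],[0.132,-0.01,0.88,-0.003,0,-0.002]]]}}

```text
time_s: 26.77
tcp_pos: [0.6055, 0.1885, 0.019]
tcp_rot: [[0.374, 0.875, -0.306], [0.673, -0.483, -0.56], [-0.638, 0.004, -0.77]]
force: [0.4, 1.1, 0.4]
gripper_width: 0.0855
```

```bash
python3 -c "
from a3 import *
from fit import cyl
st()
g,m,Ra,Rb=cup('c1',th=40,s=0,ysign=-1)
plan([(TCP(g,Ra),Ra)])
m=camera_model('wrist')
im=capture('wrist')[:,:,::-1].copy()
for a in cyl(.613,.196,np.radians(61)): cv2.circle(im,tuple(int(v) for v in P('wrist',a,m)[0].round()),1,(0,0,255),-1)
cv2.imwrite('pics/w20.png',im)"
```

```text
t 26.77 tcp [0.6055 0.1885 0.019 ] w 0.0855 F [0.4 1.1 0.4] q [-47.  58.  29.  72.  -1.  87. -52.]
[[0.374, 0.875, -0.306], [0.673, -0.483, -0.56], [-0.638, 0.004, -0.77]]
1 [-0.002, 0.019, 0.032, 0.001, -0.001, -0.0] -> [0.606 0.184 0.015]
--
```

View pics/w20.png

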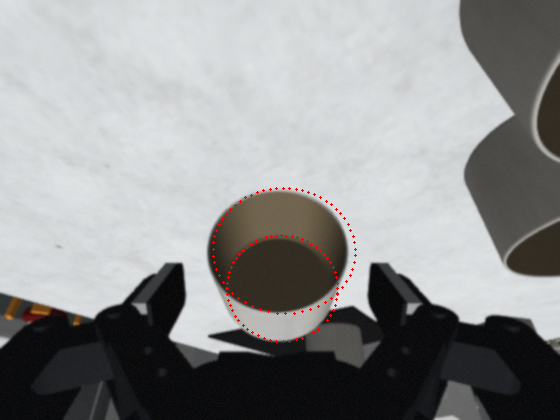

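{"api": "jog_arm", "payload": {"motion": [[[0,0,0.02,0,0,0],[0,0,0.02,0,0,0],[0,0,0.02,0,0,0],[0,0,0.02,0,0,0],[0,0,0.02,0,0,0],[0,0,0.02,0,0,0],[0,0,0.02,0,0,0],[0,0,0.02,0,0,0]]], "hand": 0}}

```text
time_s: 27.48
tcp_pos: [0.6054, 0.1884, 0.0162]
tcp_rot: [[0.373, 0.877, -0.304], [0.674, -0.481, -0.561], [-0.638, 0.005, -0.77]]
force: [-0.5, 2.8, 4.7]
gripper_width: 0.0621
```

```bash
sed -i "s/\[.613,.196,.0315\]),61/[.6115,.197,.0315]),62.5/" a3.py; python3 -c "
from a3 import *
from fit import cyl
st()
m=camera_model('wrist')
im=capture('wrist')[:,:,::-1].copy()
for a in cyl(.6115,.197,np.radians(62.5)): cv2.circle(im,tuple(int(v) for v in P('wrist',a,m)[0].round()),1,(0,0,255),-1)
cv2.imwrite('pics/w21.png',im)
carry('c1',(-.064,.064),60,via=[.46,.05,.18],lift=.1,above=.06,z=.004)"
```

```text
t 27.48 tcp [0.6054 0.1884 0.0162] w 0.0621 F [-0.5  2.8  4.7] q [-47.  58.  29.  72.  -1.  87. -52.]
[[0.373, 0.877, -0.304], [0.674, -0.481, -0.561], [-0.638, 0.005, -0.77]]
bt [-0.0198  0.0018 -0.0034] f [ 0.45  -0.031  0.017]
3 [-0.425, 0.003, -0.513, 0.0, 0.0, 0.0] -> [0.605 0.188 0.116]
--
7 [-0.627, -0.202, 0.242, 0.002, 0.125, 0.003] -> [0.533 0.119 0.148]
7 [-0.619, -0.192, -0.271, 0.002, 0.125, 0.003] -> [0.46 0.05 0.18]
--
4 [-0.841, 0.229, 0.052, -0.0, 0.0, -0.0] -> [ 0.45  -0.031  0.077]
--
2 [-0.308, 0.009, 0.255, 0.0, 0.0, 0.0] -> [ 0.45  -0.031  0.017]
--
```

View pics/w21.png

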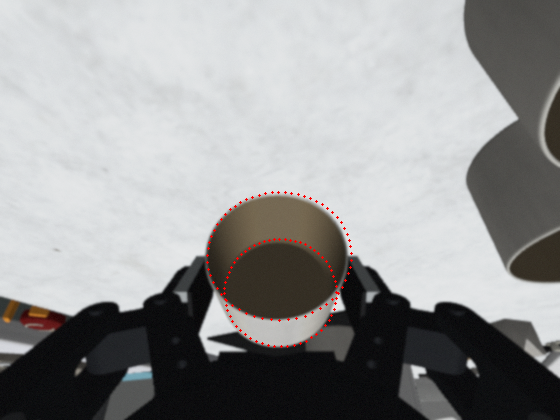

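{"api": "jog_arm", "payload": {"motion": [[[-0.1,0,-0.13,0,0,0],[-0.25,0,-0.3,0,0,0],[-0.42,0,-0.51,0,0,0],[-0.5,-0.2,-0.4,0,0,0],[-0.62,-0.5,-0.35,0,0,0],[-0.62,-0.5,-0.35,0,0,0],[-0.62,-0.5,-0.35,0,0,0]]]}}

```text
time_s: 28.12
tcp_pos: [0.5173, 0.1923, 0.1143]
tcp_rot: [[0.369, 0.877, -0.307], [0.675, -0.48, -0.56], [-0.639, -0.0, -0.769]]
force: [-0.2, 0.3, -0.7]
gripper_width: 0.062
```

```bash
python3 -c "
from a3 import *
d=np.load('c1.npz')
st()
plan([(np.array([.46,.04,.17]),d['R2']),(d['f']+[0,0,.06],d['R2'])])"
```

```text
t 28.12 tcp [0.5173 0.1923 0.1143] w 0.062 F [-0.2  0.3 -0.7] q [-55.  45.  31.  84.   1.  90. -54.]
[[0.369, 0.877, -0.307], [0.675, -0.48, -0.56], [-0.639, -0.0, -0.769]]
7 [-0.532, 0.076, 0.2, 0.002, 0.125, 0.003] -> [0.489 0.116 0.142]
7 [-0.516, 0.085, -0.235, 0.002, 0.125, 0.003] -> [0.46 0.04 0.17]
--
3 [-0.754, 0.194, 0.054, -0.0, 0.0, -0.0] -> [ 0.45  -0.031  0.077]
--
```

{"api": "jog_arm", "payload": {"motion": [[[-0.53,0.076,0.2,0.002,0.125,0.003],[-0.53,0.076,0.2,0.002,0.125,0.003],[-0.53,0.076,0.2,0.002,0.125,0.003],[-0.53,0.076,0.2,0.002,0.125,0.003],[-0.53,0.076,0.2,0.002,0.125,0.003],[-0.53,0.076,0.2,0.002,0.125,0.003],[-0.53,0.076,0.2,0.002,0.125,0.003],[-0.53,0.076,0.2,0.002,0.125,0.003]]]}}

```text
time_s: 28.78
tcp_pos: [0.4913, 0.11, 0.1428]
tcp_rot: [[0.505, 0.862, 0.045], [0.858, -0.507, 0.081], [0.093, -0.003, -0.996]]
force: [-0.2, 0.3, -0.6]
gripper_width: 0.0617
```

{"api": "jog_arm", "payload": {"motion": [[[-0.516,0.085,-0.235,0.002,0.125,0.003],[-0.516,0.085,-0.235,0.002,0.125,0.003],[-0.516,0.085,-0.235,0.002,0.125,0.003],[-0.516,0.085,-0.235,0.002,0.125,0.003],[-0.516,0.085,-0.235,0.002,0.125,0.003],[-0.516,0.085,-0.235,0.002,0.125,0.003],[-0.516,0.085,-0.235,0.002,0.125,0.003],[-0.516,0.085,-0.235,0.002,0.125,0.003]]]}}

```text
time_s: 29.45
tcp_pos: [0.4635, 0.0366, 0.1699]
tcp_rot: [[0.339, 0.86, 0.382], [0.541, -0.51, 0.668], [0.77, -0.02, -0.638]]
force: [-0.6, 0.4, -1.4]
gripper_width: 0.0617
```

```bash
python3 -c "
from a3 import *
fin('c1',.05)
crop('scene',100,100,230,170,3.4,'s22.png')"
```

```text
t 29.45 tcp [0.4635 0.0366 0.1699] w 0.0617 F [-0.6  0.4 -1.4] q [-14.  13.  43. 133. -70.  66.  46.]
[[0.339, 0.86, 0.382], [0.541, -0.51, 0.668], [0.77, -0.02, -0.638]]
bottom [0.4571 0.0227 0.1567] tilt [-0.002  0.002  1.   ]
3 [-0.799, 0.166, 0.104, 0.001, 0.0, -0.0] -> [ 0.45  -0.031  0.067]
--
```

View pics/s22.png

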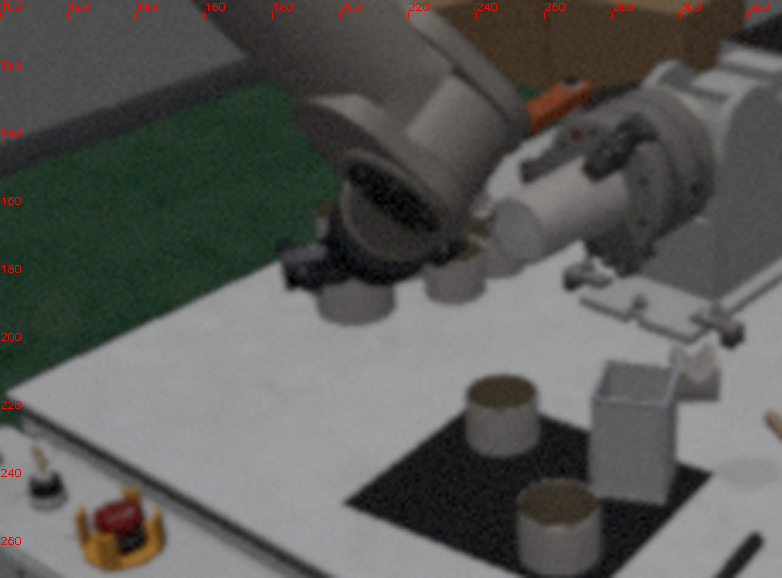

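{"api": "jog_arm", "payload": {"motion": [[[-0.3,0.06,-0.1,0,0,0],[-0.6,0.13,-0.05,0.001,0,0],[-0.8,0.166,0.1,0.001,0,0],[-0.8,0.166,0.1,0.001,0,0],[-0.8,0.166,0.1,0.001,0,0],[-0.8,0.166,0.1,0.001,0,0]]]}}

```text
time_s: 30.0
tcp_pos: [0.4488, -0.0286, 0.0686]
tcp_rot: [[0.34, 0.864, 0.373], [0.542, -0.503, 0.673], [0.769, -0.027, -0.639]]
force: [0.4, 0.1, -0.2]
gripper_width: 0.0621
```

```bash
python3 -c "
from a3 import *
fin('c1',.0)
crop('scene',160,140,150,150,4,'s23.png')"
```

```text
t 30.0 tcp [ 0.4488 -0.0286  0.0686] w 0.0621 F [ 0.4  0.1 -0.2] q [  1.  32.  39. 132. -76.  74.  67.]
[[0.34, 0.864, 0.373], [0.542, -0.503, 0.673], [0.769, -0.027, -0.639]]
bottom [ 0.4424 -0.0425  0.0555] tilt [ 0.005 -0.001  1.   ]
2 [-0.268, 0.024, 0.214, -0.001, 0.0, -0.001] -> [ 0.45  -0.031  0.017]
--
```

View pics/s23.png

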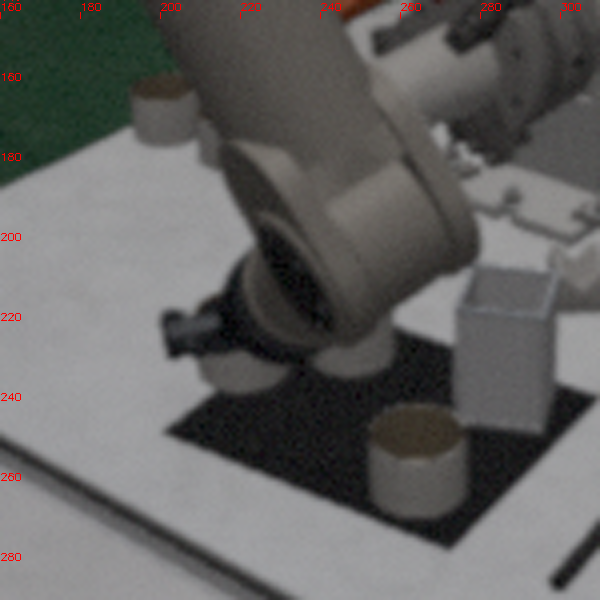

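```bash
python3 -c "
from a3 import *
d=dict(np.load('c1.npz'))
d['R2']=Ro.from_euler('z',12,degrees=True).as_matrix()@d['R2']
d['f']=mat(-.06,.08,.004)-d['R2']@d['bt'];np.savez('c1.npz',**d)
fin('c1',.045)"
```

```text
t 30.05 tcp [ 0.4493 -0.0286  0.0699] w 0.0619 F [ 0.1 -0.4 -1. ] q [  1.  31.  39. 132. -76.  74.  67.]
[[0.337, 0.864, 0.375], [0.542, -0.504, 0.673], [0.77, -0.024, -0.638]]
bottom [ 0.4429 -0.0425  0.0568] tilt [ 0.002 -0.001  1.   ]
2 [0.017, -0.048, 0.103, 0.025, -0.001, -0.021] -> [ 0.45  -0.013  0.062]
--
```

{"api": "jog_arm", "payload": {"motion": [[[0.017,-0.048,0.08,0.025,-0.001,-0.021],[0.017,-0.048,0.08,0.025,-0.001,-0.021],[0.017,-0.048,0.08,0.025,-0.001,-0.021],[0.017,-0.048,0.08,0.025,-0.001,-0.021],[0.017,-0.048,0.08,0.025,-0.001,-0.021]]]}}

```text
time_s: 30.47
tcp_pos: [0.4474, -0.0158, 0.064]
tcp_rot: [[0.222, 0.947, 0.232], [0.6, -0.32, 0.733], [0.768, -0.023, -0.639]]
force: [0.2, 0.4, -0.5]
gripper_width: 0.0623
```

```bash
python3 -c "
from a3 import *
fin('c1',.0)"
```

```text
t 30.47 tcp [ 0.4474 -0.0158  0.064 ] w 0.0623 F [ 0.2  0.4 -0.5] q [  1.  34.  37. 127. -70.  77.  69.]
[[0.222, 0.947, 0.232], [0.6, -0.32, 0.733], [0.768, -0.023, -0.639]]
bottom [ 0.4439 -0.0307  0.0509] tilt [0.002 0.002 1.   ]
2 [-0.226, 0.017, 0.216, 0.001, 0.0, -0.001] -> [ 0.45  -0.013  0.017]
--
```

J5 eased to −70. Lower.

{"api": "jog_arm", "payload": {"motion": [[[-0.05,0.01,0.05,0,0,0],[-0.1,0.017,0.1,0.001,0,-0.001],[-0.15,0.017,0.14,0.001,0,-0.001],[-0.19,0.017,0.18,0.001,0,-0.001],[-0.22,0.017,0.21,0.001,0,-0.001],[-0.22,0.017,0.21,0.001,0,-0.001],[-0.22,0.017,0.21,0.001,0,-0.001]]]}}

```text
time_s: 31.05
tcp_pos: [0.4489, -0.0132, 0.0173]
tcp_rot: [[0.218, 0.95, 0.224], [0.599, -0.312, 0.738], [0.771, -0.026, -0.637]]
force: [-2.8, -0.8, 6.8]
gripper_width: 0.0622
```

```bash
python3 -c "
from a3 import *
fin('c1',-.001)
crop('scene',160,140,150,150,4,'s24.png')"
```

```text
t 31.05 tcp [ 0.4489 -0.0132  0.0173] w 0.0622 F [-2.8 -0.8  6.8] q [  3.  40.  34. 126. -73.  76.  75.]
[[0.218, 0.95, 0.224], [0.599, -0.312, 0.738], [0.771, -0.026, -0.637]]
bottom [ 0.4455 -0.0281  0.0042] tilt [ 0.004 -0.003  1.   ]
1 [-0.005, 0.006, 0.006, -0.001, -0.0, -0.0] -> [ 0.45  -0.013  0.016]
--
```

View pics/s24.png

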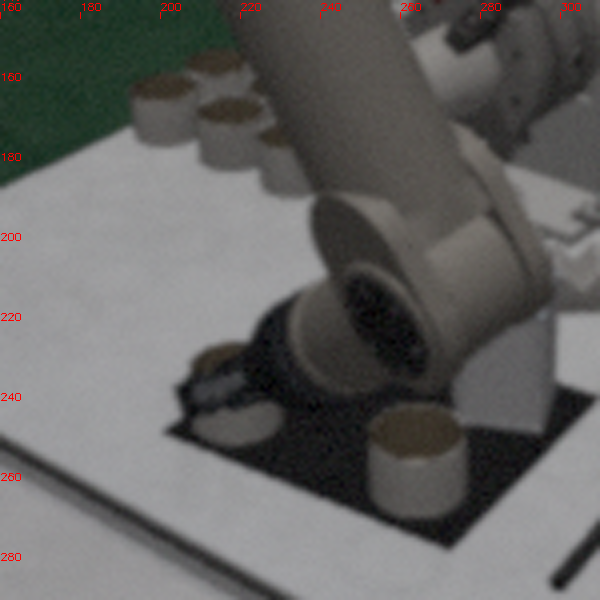

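{"api": "jog_arm", "payload": {"motion": [[[0,0,0,0,0,0],[0,0,0,0,0,0],[0,0,0,0,0,0],[0,0,0,0,0,0],[0,0,0,0,0,0]]], "hand": 100}}

```text
time_s: 31.52
tcp_pos: [0.4493, -0.0138, 0.0161]
tcp_rot: [[0.218, 0.95, 0.224], [0.602, -0.311, 0.735], [0.768, -0.026, -0.64]]
force: [-0.7, -0.9, 0.3]
gripper_width: 0.0854
```

{"api": "jog_arm", "payload": {"motion": [[[0,0,-0.1,0,0,0],[0.05,0,-0.25,0,0,0],[0.15,0,-0.45,0,0,0],[0.35,0,-0.7,0,0,0],[0.6,0,-0.9,0,0,0],[0.8,0,-1,0,0,0],[0.8,0,-1,0,0,0]]]}}

```text
time_s: 32.1
tcp_pos: [0.4447, -0.0531, 0.2111]
tcp_rot: [[0.209, 0.95, 0.232], [0.603, -0.312, 0.734], [0.77, -0.013, -0.638]]
force: [-0.8, -0.3, -0.9]
gripper_width: 0.0852
```

```bash
python3 -c "
from a3 import *
st()
crop('scene',160,140,230,190,3.4,'s25.png')
crop('top',200,150,220,170,3.5,'t25.png')"
```

```text
t 32.1 tcp [ 0.4447 -0.0531  0.2111] w 0.0852 F [-0.8 -0.3 -0.9] q [ -2.  19.  45. 120. -57.  85.  52.]
[[0.209, 0.95, 0.232], [0.603, -0.312, 0.734], [0.77, -0.013, -0.638]]
```

View pics/s25.png

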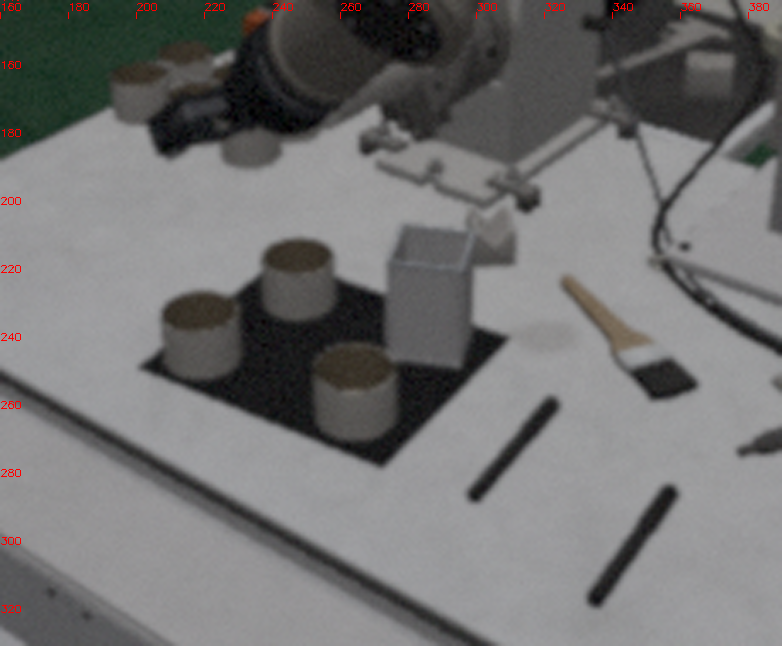

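View pics/t25.png

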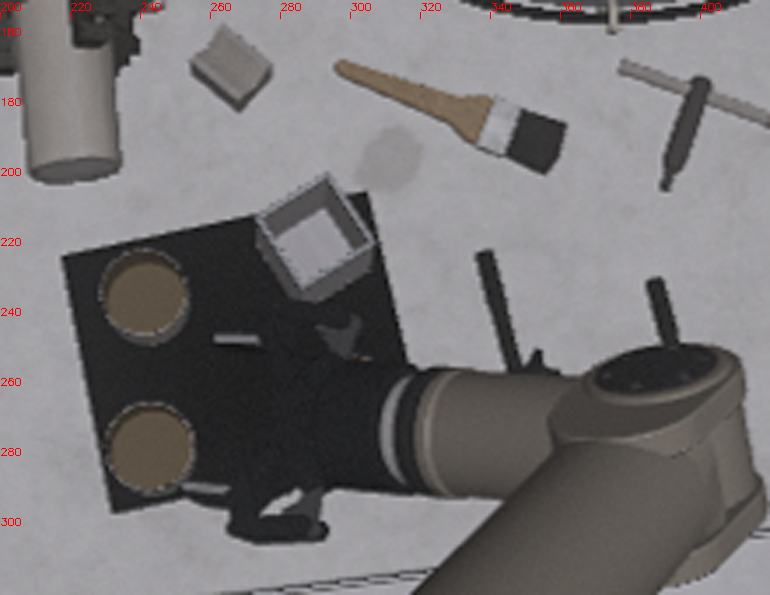

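```bash
cat > a4.py <<'E'
from a3 import *
def pen(e1,e2,th,grip=.035,tz=.013):
    "e1 = far (up) end xy, e2 = near end; returns Ra, tcp at grasp"
    e1,e2=np.array(e1),np.array(e2);d=U(e1-e2);m=np.r_[d,0]
    Ra,_=tilt(m,th,-1)
    g=np.r_[e1-grip*d,.008]
    # tcp on the tool line through g at height tz
    z=Ra[:,2];k=(tz-g[2])/z[2]
    return m,Ra,g+k*z,g
E1=((.5655,-.2921),(.4359,-.3059))
E
python3 -c "
from a4 import *
print('potrim',W('top',[(290.6,216.9)],.099))
m,Ra,t,g=pen(*E1,15);print(t,Ra.round(2).tolist())
plan([(t+[0,0,.14],Ra)])"
```

```text
potrim [[ 0.57310414 -0.16391347  0.099     ]]
[ 0.53202896 -0.29566405  0.013     ] [[0.96, 0.11, -0.26], [0.1, -0.99, -0.03], [-0.26, -0.0, -0.97]]
7 [-0.563, 0.539, -0.416, -0.03, -0.079, 0.091] -> [ 0.487 -0.174  0.18 ]
7 [-0.272, 0.838, -0.058, -0.03, -0.079, 0.091] -> [ 0.532 -0.296  0.153]
--
```

{"api": "jog_arm", "payload": {"motion": [[[-0.563,0.539,-0.5,-0.03,-0.079,0.091],[-0.563,0.539,-0.5,-0.03,-0.079,0.091],[-0.563,0.539,-0.5,-0.03,-0.079,0.091],[-0.563,0.539,-0.5,-0.03,-0.079,0.091],[-0.563,0.539,-0.5,-0.03,-0.079,0.091],[-0.563,0.539,-0.5,-0.03,-0.079,0.091],[-0.563,0.539,-0.5,-0.03,-0.079,0.091],[-0.563,0.539,-0.5,-0.03,-0.079,0.091]]]}}

```text
time_s: 32.87
tcp_pos: [0.484, -0.1803, 0.1838]
tcp_rot: [[0.777, 0.619, 0.114], [0.559, -0.762, 0.326], [0.288, -0.19, -0.939]]
force: [-0.7, 0.6, -0.0]
gripper_width: 0.0851
```

{"api": "jog_arm", "payload": {"motion": [[[-0.272,0.838,0,-0.03,-0.079,0.091],[-0.272,0.838,0,-0.03,-0.079,0.091],[-0.272,0.838,0,-0.03,-0.079,0.091],[-0.272,0.838,0,-0.03,-0.079,0.091],[-0.272,0.838,0,-0.03,-0.079,0.091],[-0.272,0.838,0,-0.03,-0.079,0.091],[-0.272,0.838,0,-0.03,-0.079,0.091],[-0.272,0.838,0,-0.03,-0.079,0.091]]]}}

```text
time_s: 33.53
tcp_pos: [0.5296, -0.3005, 0.1464]
tcp_rot: [[0.957, 0.11, -0.27], [0.108, -0.994, -0.022], [-0.271, -0.008, -0.963]]
force: [-0.9, -0.8, -1.0]
gripper_width: 0.0857
```

```bash
python3 -c "
from a4 import *
st()
m_=camera_model('wrist');im=capture('wrist');cv2.imwrite('pics/w26.png',cv2.resize(im[:,:,::-1],(800,600)))
np.save('wm.npy',m_,allow_pickle=True)
m,Ra,t,g=pen(*E1,15)
plan([(t+[0,0,.08],Ra)])
print(P('wrist',[[.5655,-.2921,.008],[.4359,-.3059,.008],[.5286,-.4168,.008],[.3996,-.4286,.008]],m_)/.7)"
```

```text
t 33.53 tcp [ 0.5296 -0.3005  0.1464] w 0.0857 F [-0.9 -0.8 -1. ] q [-18.  51.  69.  88. -34.  83. -29.]
[[0.957, 0.11, -0.27], [0.108, -0.994, -0.022], [-0.271, -0.008, -0.963]]
2 [0.126, -0.035, 0.343, -0.001, 0.002, 0.001] -> [ 0.532 -0.296  0.093]
--
[[389.44877546 176.18891441]
 [389.76477927 345.23184518]
 [565.54152587 251.1816062 ]
 [531.25145451 394.00201048]]
```

View pics/w26.png

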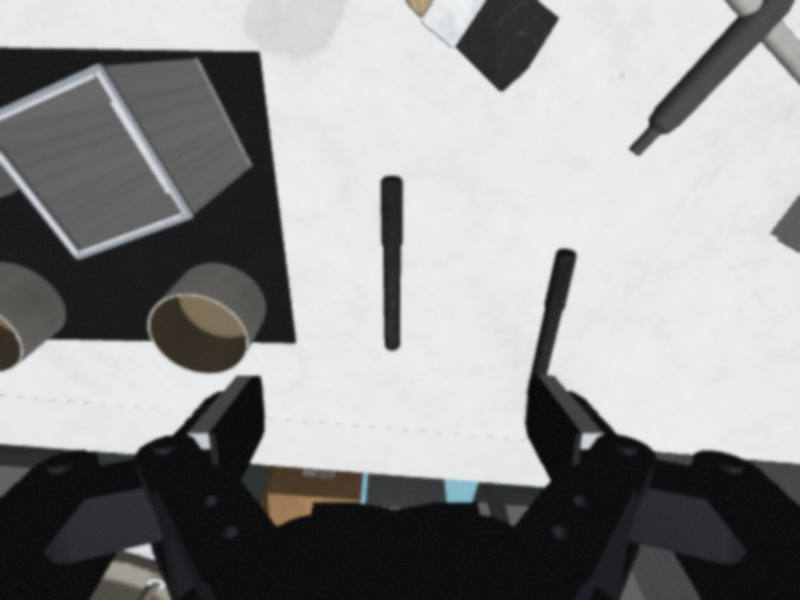

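{"api": "jog_arm", "payload": {"motion": [[[0.126,-0.035,0.2,-0.001,0.002,0.001],[0.126,-0.035,0.343,-0.001,0.002,0.001],[0.126,-0.035,0.343,-0.001,0.002,0.001],[0.126,-0.035,0.343,-0.001,0.002,0.001]]]}}

```text
time_s: 33.92
tcp_pos: [0.5307, -0.2965, 0.0951]
tcp_rot: [[0.962, 0.099, -0.254], [0.096, -0.995, -0.025], [-0.255, -0.001, -0.967]]
force: [-0.6, -0.2, 0.7]
gripper_width: 0.0854
```

```bash
python3 -c "
from a4 import *
st()
m,Ra,t,g=pen(*E1,15)
plan([(t,Ra)])
m_=camera_model('wrist');im=capture('wrist');cv2.imwrite('pics/w27.png',cv2.resize(im[:,:,::-1],(800,600)))
print(P('wrist',[[.5655,-.2921,.008],[.4359,-.3059,.008],g],m_)/.7)"
```

```text
t 33.92 tcp [ 0.5307 -0.2965  0.0951] w 0.0854 F [-0.6 -0.2  0.7] q [-18.  53.  67.  91. -37.  78. -29.]
[[0.962, 0.099, -0.254], [0.096, -0.995, -0.025], [-0.255, -0.001, -0.967]]
2 [0.148, -0.005, 0.527, -0.0, -0.001, -0.001] -> [ 0.532 -0.296  0.013]
--
[[393.12612177 207.12532918]
 [394.72225782 395.04725907]
 [393.6373565  267.31582307]]
```

View pics/w27.png

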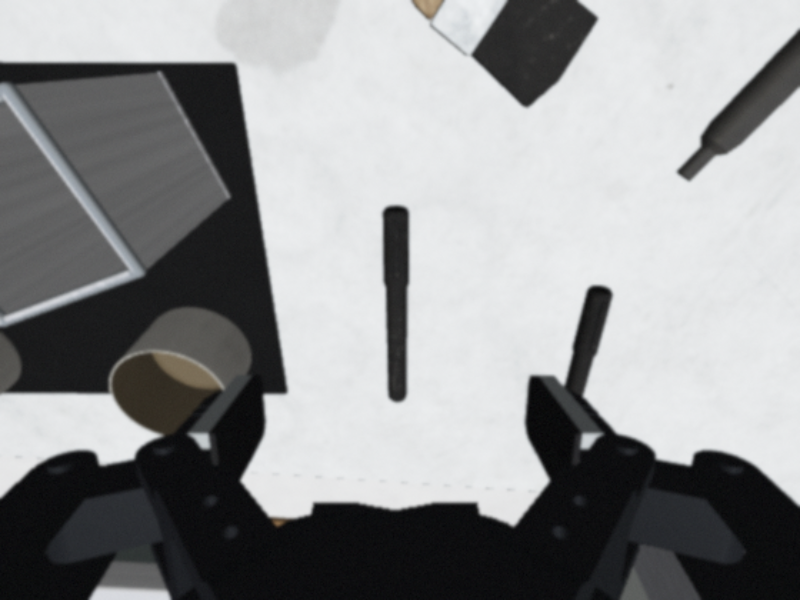

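{"api": "jog_arm", "payload": {"motion": [[[0.05,-0.005,0.17,0,-0.001,0],[0.1,-0.005,0.34,0,-0.001,0],[0.13,-0.005,0.45,0,-0.001,0],[0.148,-0.005,0.525,0,-0.001,0],[0.148,-0.005,0.525,0,-0.001,0],[0.148,-0.005,0.525,0,-0.001,0]]]}}

```text
time_s: 34.47
tcp_pos: [0.5346, -0.2956, 0.0145]
tcp_rot: [[0.961, 0.102, -0.257], [0.098, -0.995, -0.028], [-0.259, 0.002, -0.966]]
force: [0.4, -0.6, 0.8]
gripper_width: 0.0853
```

{"api": "jog_arm", "payload": {"motion": [[[0,0,0,0,0,0],[0,0,0,0,0,0],[0,0,0,0,0,0],[0,0,0,0,0,0],[0,0,0,0,0,0],[0,0,0,0,0,0],[0,0,0,0,0,0],[0,0,0,0,0,0]]], "hand": 0}}

```text
time_s: 35.13
tcp_pos: [0.5346, -0.2949, 0.0137]
tcp_rot: [[0.961, 0.102, -0.258], [0.099, -0.995, -0.028], [-0.259, 0.001, -0.966]]
force: [-0.1, 0.7, -0.3]
gripper_width: -0.0
```

{"api": "jog_arm", "payload": {"motion": [[[0,0,0,0,0,0],[0,0,0,0,0,0],[0,0,0,0,0,0],[0,0,0,0,0,0],[0,0,0,0,0,0]]]}}

```text
time_s: 35.55
tcp_pos: [0.5346, -0.2949, 0.0137]
tcp_rot: [[0.961, 0.102, -0.258], [0.098, -0.995, -0.028], [-0.259, 0.001, -0.966]]
force: [0.2, 0.2, -0.4]
gripper_width: 0.0001
```

```bash
python3 -c "
from a4 import *
st()
cv2.imwrite('pics/w28.png',capture('wrist')[:,:,::-1])"
```

```text
t 35.55 tcp [ 0.5346 -0.2949  0.0137] w 0.0001 F [ 0.2  0.2 -0.4] q [-16.  58.  63.  93. -41.  72. -28.]
[[0.961, 0.102, -0.258], [0.098, -0.995, -0.028], [-0.259, 0.001, -0.966]]
```

View pics/w28.png

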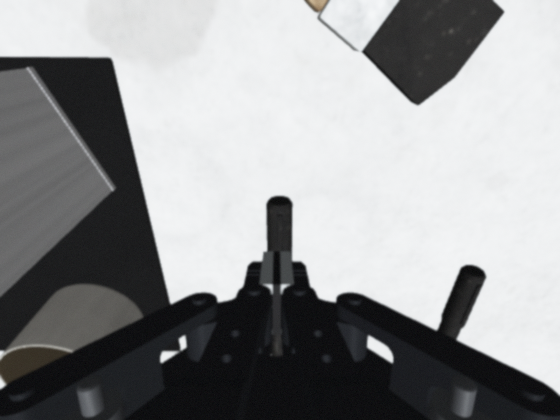

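```bash
python3 -c "
from a4 import *
crop('scene',270,180,110,110,6,'s29.png')
crop('top',300,170,110,120,5,'t29.png')"
```

```text
(no output)
```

View pics/s29.png

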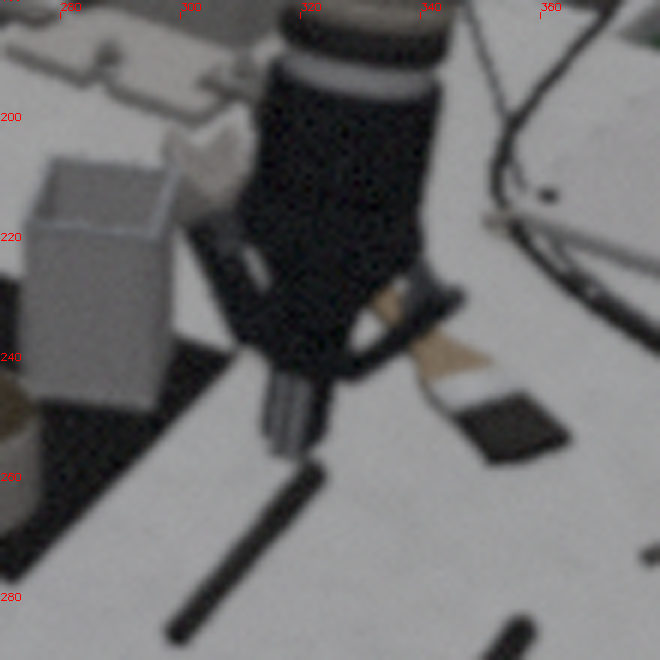

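View pics/t29.png

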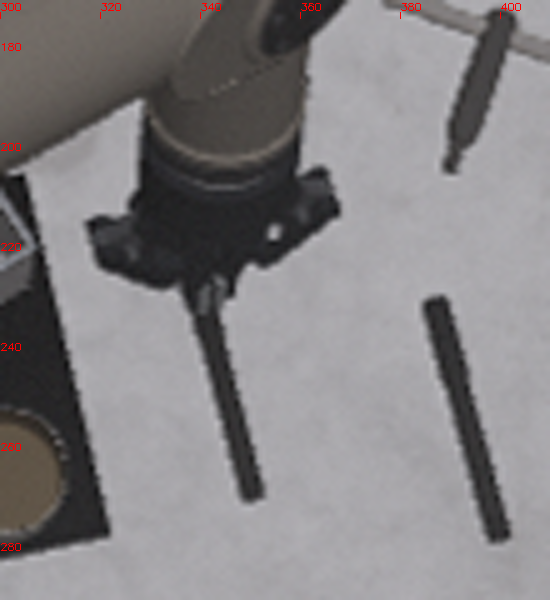

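{"api": "jog_arm", "payload": {"motion": [[[0,0,0,0,0,0],[0,0,0,0,0,0],[0,0,0,0,0,0],[0,0,0,0,0,0],[0.01,0,0.03,0,0,0],[0.015,0,0.055,0,0,0],[0.015,0,0.055,0,0,0],[0.015,0,0.055,0,0,0]]], "hand": 60}}

```text
time_s: 36.37
tcp_pos: [0.5344, -0.2947, 0.0047]
tcp_rot: [[0.961, 0.102, -0.258], [0.098, -0.995, -0.027], [-0.26, 0.001, -0.966]]
force: [0.6, 0.0, -0.5]
gripper_width: 0.0512
```

```bash
python3 -c "
from a4 import *
st()
crop('scene',270,180,110,110,6,'s30.png')
cv2.imwrite('pics/w30.png',capture('wrist')[:,:,::-1])"
```

```text
t 36.37 tcp [ 0.5344 -0.2947  0.0047] w 0.0512 F [ 0.6  0.  -0.5] q [-16.  58.  62.  93. -42.  71. -28.]
[[0.961, 0.102, -0.258], [0.098, -0.995, -0.027], [-0.26, 0.001, -0.966]]
```

View pics/s30.png

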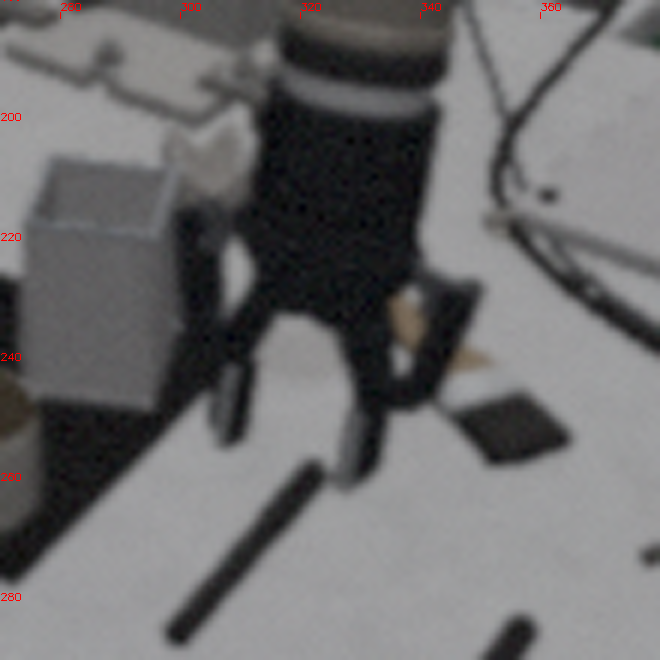

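View pics/w30.png

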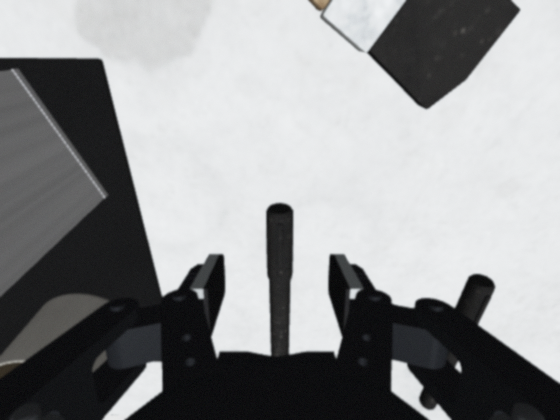

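```bash
python3 -c "
from a4 import *
o=get_obs();p=o['tcp_pos'];R=o['tcp_rot']
for k in (-.03,-.02,-.01,0,.008): print(k,((P('scene',p+k*R[:,2])-[270,180])*6).round(0), ((P('scene',p+k*R[:,2]-.026*R[:,1])-[270,180])*6).round(0),((P('scene',p+k*R[:,2]+.026*R[:,1])-[270,180])*6).round(0),P('wrist',p+k*R[:,2]+.026*R[:,1]).round(0))
print(((P('scene',[[.5655,-.2921,.008],[.4359,-.3059,.008]])-[270,180])*6).round(0))
"
```

```text
-0.03 [[293. 448.]] [[240. 429.]] [[347. 467.]] [[331. 277.]]
-0.02 [[289. 468.]] [[236. 450.]] [[343. 488.]] [[328. 268.]]
-0.01 [[285. 489.]] [[233. 470.]] [[339. 509.]] [[325. 260.]]
0 [[282. 510.]] [[229. 491.]] [[335. 530.]] [[322. 252.]]
0.008 [[279. 527.]] [[226. 507.]] [[332. 546.]] [[320. 247.]]
[[315. 468.]
 [172. 634.]]
```

{"api": "jog_arm", "payload": {"motion": [[[0.005,0,0.02,0,0,0],[0.01,0,0.035,0,0,0],[0.015,0,0.055,0,0,0],[0.015,0,0.055,0,0,0],[0.015,0,0.055,0,0,0]]]}}

```text
time_s: 36.88
tcp_pos: [0.5345, -0.2948, -0.0037]
tcp_rot: [[0.961, 0.102, -0.258], [0.098, -0.995, -0.028], [-0.26, 0.001, -0.966]]
force: [-0.7, 0.5, 0.1]
gripper_width: 0.0515
```

```bash
python3 -c "
from a4 import *
st()
crop('scene',270,180,110,110,6,'s31.png')"
```

```text
t 36.88 tcp [ 0.5345 -0.2948 -0.0037] w 0.0515 F [-0.7  0.5  0.1] q [-16.  59.  62.  94. -42.  70. -28.]
[[0.961, 0.102, -0.258], [0.098, -0.995, -0.028], [-0.26, 0.001, -0.966]]
```

View pics/s31.png

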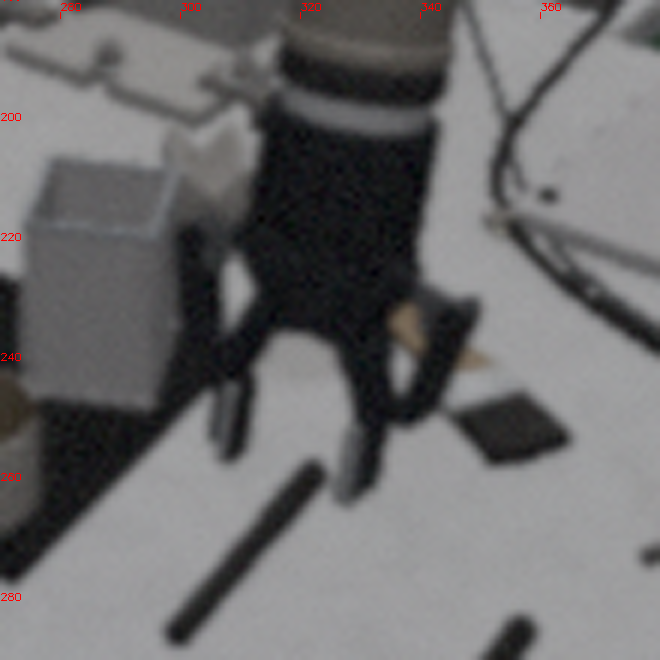

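{"api": "jog_arm", "payload": {"motion": [[[0.007,0,0.026,0,0,0],[0.007,0,0.026,0,0,0],[0.007,0,0.026,0,0,0]]]}}

```text
time_s: 37.18
tcp_pos: [0.5345, -0.2948, -0.0077]
tcp_rot: [[0.961, 0.102, -0.258], [0.099, -0.995, -0.027], [-0.26, 0.001, -0.966]]
force: [0.2, -0.4, 1.1]
gripper_width: 0.0517
```

{"api": "jog_arm", "payload": {"motion": [[[0,0,0,0,0,0],[0,0,0,0,0,0],[0,0,0,0,0,0],[0,0,0,0,0,0],[0,0,0,0,0,0],[0,0,0,0,0,0],[0,0,0,0,0,0]]], "hand": 0}}

```text
time_s: 37.77
tcp_pos: [0.5349, -0.2951, -0.0071]
tcp_rot: [[0.961, 0.102, -0.257], [0.098, -0.995, -0.028], [-0.259, 0.002, -0.966]]
force: [0.0, -0.5, 2.7]
gripper_width: 0.0127
```

```bash
python3 -c "
from a4 import *
st()
crop('scene',270,180,110,110,6,'s32.png')"
```

```text
t 37.77 tcp [ 0.5349 -0.2951 -0.0071] w 0.0127 F [ 0.  -0.5  2.7] q [-16.  59.  61.  94. -42.  70. -28.]
[[0.961, 0.102, -0.257], [0.098, -0.995, -0.028], [-0.259, 0.002, -0.966]]
```

View pics/s32.png

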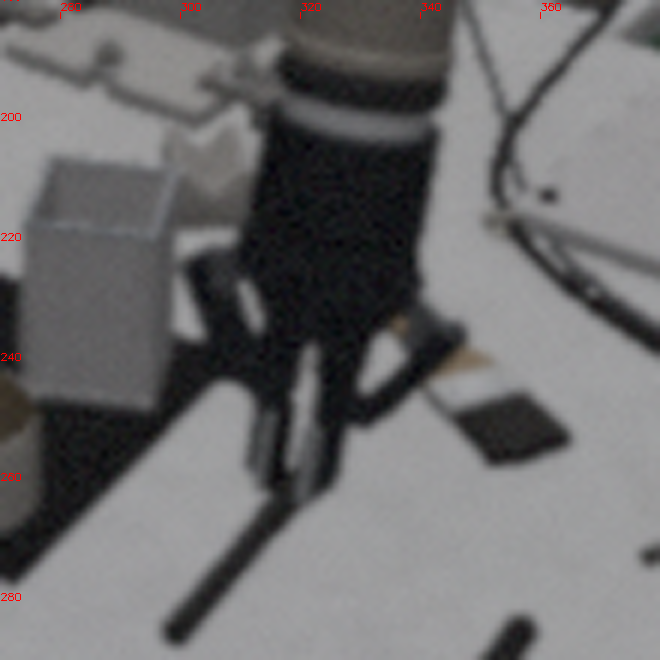

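```bash
cat >> a4.py <<'E'
POT=np.array([.574,-.165])
def pencarry(m,far,psi,yawf,tipz=.055,off=(0,0),k=-.0155,lift=.12,name='pen'):
    o=get_obs();p,R=o["tcp_pos"],o["tcp_rot"]
    gp=p+k*R[:,2]
    L=.131-far
    tip=R.T@(gp-L*m-p);top=R.T@(gp+far*m-p)
    a=np.degrees(np.arctan2(m[1],m[0]))
    R2=Ro.from_euler('z',yawf-a,degrees=True).as_matrix()@Ro.from_rotvec(np.cross(m,Z)*np.radians(psi)).as_matrix()@R
    mf=dirv(yawf);lean=np.radians(90-psi)
    tt=np.r_[POT+np.array(off)-mf[:2]*(.099-tipz)/2*np.tan(lean),tipz]
    f=tt-R2@tip
    np.savez(name+'.npz',tip=tip,top=top,R2=R2,f=f,tt=tt)
    print('tool z final',R2[:,2].round(2),'f',f.round(3),'tip target',tt.round(3))
    plan([(p+[0,0,lift],R),(f+[0,0,.09],R2),(f,R2)])
def penfin(name='pen',dz=0,dx=0,dy=0):
    d=np.load(name+'.npz');st();o=get_obs()
    a,b=(o["tcp_pos"]+o["tcp_rot"]@d[k] for k in('tip','top'));print('tip',a.round(4),'top',b.round(4),'tgt',d['tt'].round(4))
    plan([(d['f']+[dx,dy,dz],d['R2'])])
E
python3 -c "
from a4 import *
m=U([.1296,.0138,0]);pencarry(m,.027,68,70)"
```

```text
tool z final [ 0.27  0.75 -0.6 ] f [ 0.589 -0.125  0.142] tip target [ 0.571 -0.173  0.055]
3 [-0.207, 0.001, -0.773, 0.0, 0.0, 0.0] -> [ 0.535 -0.295  0.113]
--
7 [0.125, -0.545, -0.446, 0.031, 0.084, -0.089] -> [ 0.562 -0.21   0.173]
7 [0.57, -0.402, -0.155, 0.031, 0.084, -0.089] -> [ 0.589 -0.125  0.232]
--
3 [-0.479, 0.002, 0.361, 0.0, 0.0, 0.0] -> [ 0.589 -0.125  0.142]
--
```

{"api": "jog_arm", "payload": {"motion": [[[-0.05,0,-0.2,0,0,0],[-0.12,0,-0.45,0,0,0],[-0.19,0,-0.7,0,0,0],[-0.26,0,-0.97,0,0,0],[-0.26,0,-0.97,0,0,0],[-0.26,0,-0.97,0,0,0]]]}}

```text
time_s: 38.32
tcp_pos: [0.5357, -0.2959, 0.1456]
tcp_rot: [[0.962, 0.102, -0.253], [0.098, -0.995, -0.03], [-0.255, 0.004, -0.967]]
force: [-0.5, 1.1, -1.9]
gripper_width: 0.0124
```

```bash
python3 -c "
from a4 import *
penfin(dz=.09)
cv2.imwrite('pics/w33.png',capture('wrist')[:,:,::-1])"
```

```text
t 38.32 tcp [ 0.5357 -0.2959  0.1456] w 0.0124 F [-0.5  1.1 -1.9] q [-18.  50.  69.  88. -35.  82. -30.]
[[0.962, 0.102, -0.253], [0.098, -0.995, -0.03], [-0.255, 0.004, -0.967]]
tip [ 0.4362 -0.3064  0.1602] top [ 0.5665 -0.2925  0.1607] tgt [ 0.571  -0.1734  0.055 ]
7 [0.152, -0.547, -0.34, 0.031, 0.084, -0.088] -> [ 0.562 -0.21   0.189]
7 [0.535, -0.387, -0.053, 0.031, 0.084, -0.088] -> [ 0.589 -0.125  0.232]
--
```

View pics/w33.png

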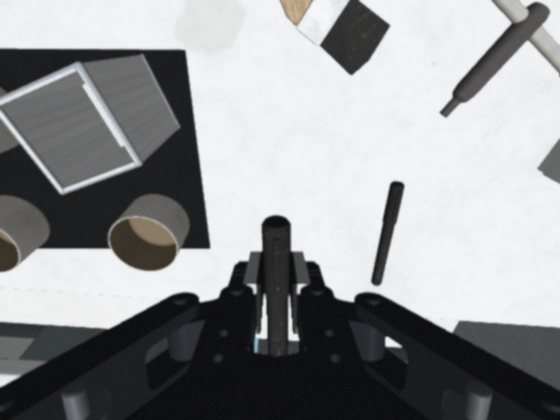

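{"api": "jog_arm", "payload": {"motion": [[[0.05,-0.2,-0.34,0.031,0.084,-0.088],[0.152,-0.547,-0.4,0.031,0.084,-0.088],[0.152,-0.547,-0.4,0.031,0.084,-0.088],[0.152,-0.547,-0.4,0.031,0.084,-0.088],[0.152,-0.547,-0.4,0.031,0.084,-0.088],[0.152,-0.547,-0.4,0.031,0.084,-0.088],[0.152,-0.547,-0.4,0.031,0.084,-0.088]]]}}

```text
time_s: 38.95
tcp_pos: [0.5606, -0.2105, 0.1937]
tcp_rot: [[0.785, 0.599, 0.157], [0.529, -0.78, 0.333], [0.322, -0.178, -0.93]]
force: [-1.2, -0.0, 0.4]
gripper_width: 0.0123
```

```bash
python3 -c "
from a4 import *
penfin(dz=.1)"
```

```text
t 38.95 tcp [ 0.5606 -0.2105  0.1937] w 0.0123 F [-1.2 -0.   0.4] q [-12.  31.  57.  99. -47.  77.   5.]
[[0.785, 0.599, 0.157], [0.529, -0.78, 0.333], [0.322, -0.178, -0.93]]
tip [ 0.4838 -0.2602  0.1507] top [ 0.5775 -0.2041  0.223 ] tgt [ 0.571  -0.1734  0.055 ]
7 [0.551, -0.39, -0.081, 0.031, 0.083, -0.09] -> [ 0.589 -0.125  0.242]
--
```

{"api": "jog_arm", "payload": {"motion": [[[0.1,-0.08,-0.2,0.031,0.083,-0.09],[0.551,-0.39,-0.15,0.031,0.083,-0.09],[0.551,-0.39,-0.081,0.031,0.083,-0.09],[0.551,-0.39,-0.081,0.031,0.083,-0.09],[0.551,-0.39,-0.081,0.031,0.083,-0.09],[0.551,-0.39,-0.081,0.031,0.083,-0.09],[0.551,-0.39,-0.081,0.031,0.083,-0.09],[0.551,-0.39,-0.081,0.031,0.083,-0.09]]]}}

```text
time_s: 39.62
tcp_pos: [0.5902, -0.1242, 0.2391]
tcp_rot: [[0.213, 0.94, 0.268], [0.566, -0.342, 0.75], [0.796, -0.008, -0.605]]
force: [0.4, -0.4, -1.4]
gripper_width: 0.0128
```

```bash
python3 -c "
from a4 import *
penfin(dz=.0)
crop('scene',220,100,160,170,4,'s34.png')
cv2.imwrite('pics/w34.png',capture('wrist')[:,:,::-1])"
```

```text
t 39.62 tcp [ 0.5902 -0.1242  0.2391] w 0.0128 F [ 0.4 -0.4 -1.4] q [  6.  33.  40.  98. -65.  94.  45.]
[[0.213, 0.94, 0.268], [0.566, -0.342, 0.75], [0.796, -0.008, -0.605]]
tip [ 0.5722 -0.1727  0.1522] top [ 0.5896 -0.1263  0.2735] tgt [ 0.571  -0.1734  0.055 ]
3 [-0.52, -0.003, 0.384, -0.001, 0.001, -0.0] -> [ 0.589 -0.125  0.142]
--
```

View pics/s34.png

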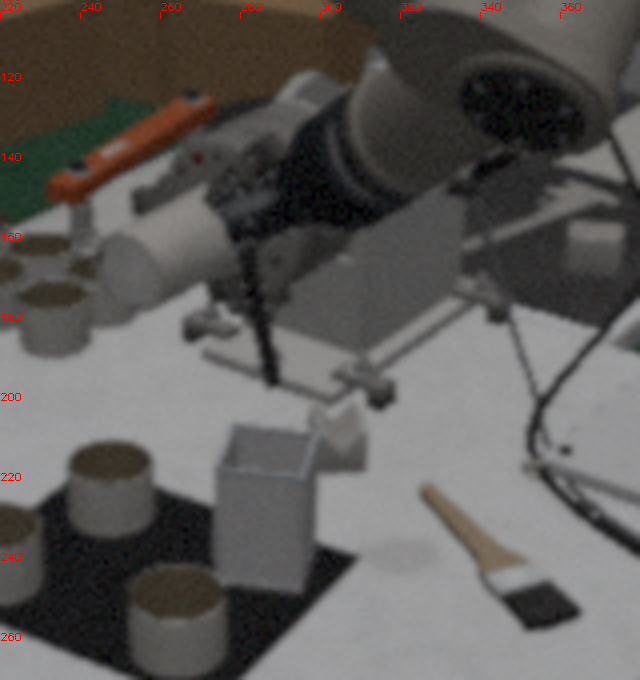

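View pics/w34.png

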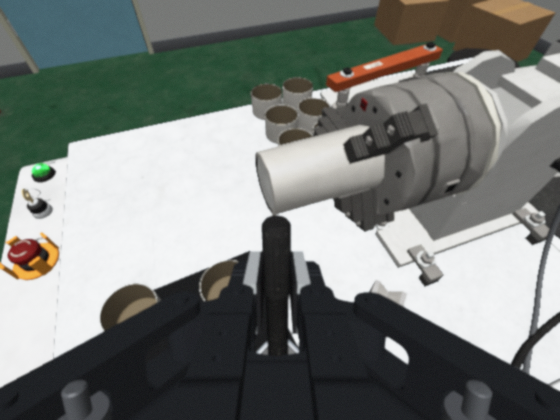

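```bash
python3 -c "
from a4 import *
d=np.load('pen.npz');o=get_obs()
for k in('tip','top'):
  q=o['tcp_pos']+o['tcp_rot']@d[k];print(q,(P('scene',q)-[220,100])*4)
print((P('scene',np.r_[POT,.099])-[220,100])*4)
crop('top',240,150,120,120,5,'t34.png')
q=o['tcp_pos']+o['tcp_rot']@d['tip'];print((P('top',q)-[240,150])*5,(P('top',np.r_[POT,.099])-[240,150])*5)
"
```

```text
[ 0.57342579 -0.17184109  0.15471101] [[273.47688794 382.50470048]]
[ 0.59043228 -0.12517985  0.27593192] [[232.87467178 188.93745331]]
[[265.16610159 450.22791676]]
[[271.70629624 305.08528476]] [[254.94874089 332.50185508]]
```

View pics/t34.png

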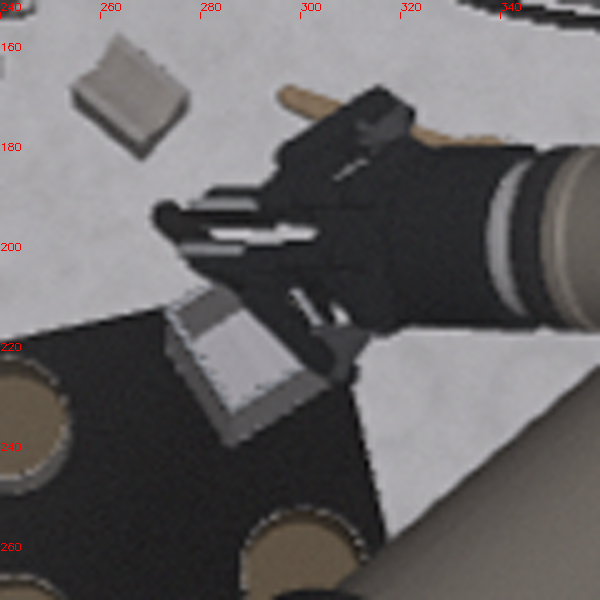

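{"api": "jog_arm", "payload": {"motion": [[[-0.1,0,0.07,-0.001,0.001,0],[-0.22,0,0.16,-0.001,0.001,0],[-0.34,0,0.25,-0.001,0.001,0],[-0.45,0,0.33,-0.001,0.001,0],[-0.52,0,0.384,-0.001,0.001,0],[-0.52,0,0.384,-0.001,0.001,0],[-0.52,0,0.384,-0.001,0.001,0]]]}}

```text
time_s: 40.35
tcp_pos: [0.5911, -0.1241, 0.1466]
tcp_rot: [[0.204, 0.939, 0.277], [0.564, -0.344, 0.75], [0.8, 0.003, -0.6]]
force: [-0.2, -0.0, -0.0]
gripper_width: 0.0129
```

```bash
python3 -c "
from a4 import *
penfin()
crop('scene',220,120,130,150,4,'s35.png')"
```

```text
t 40.35 tcp [ 0.5911 -0.1241  0.1466] w 0.0129 F [-0.2 -0.  -0. ] q [  8.  39.  38. 102. -69.  90.  54.]
[[0.204, 0.939, 0.277], [0.564, -0.344, 0.75], [0.8, 0.003, -0.6]]
tip [ 0.5741 -0.1724  0.0594] top [ 0.5902 -0.1263  0.1809] tgt [ 0.571  -0.1734  0.055 ]
1 [-0.031, -0.014, 0.008, 0.0, -0.0, 0.001] -> [ 0.589 -0.125  0.142]
--
```

View pics/s35.png

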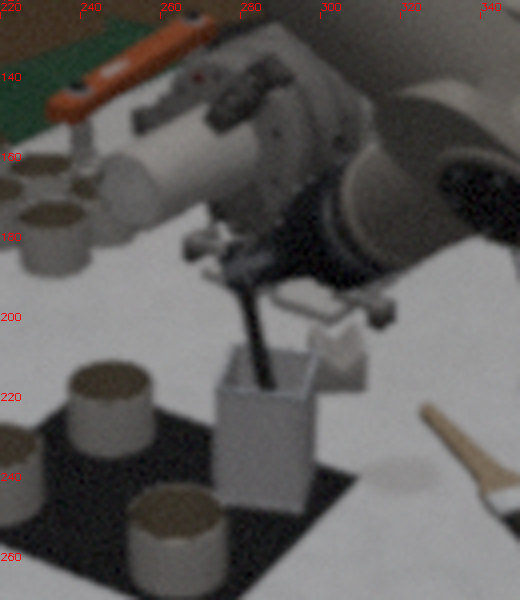

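{"api": "jog_arm", "payload": {"motion": [[[0,0,0,0,0,0],[0,0,0,0,0,0],[0,0,0,0,0,0],[0,0,0,0,0,0],[0,0,0,0,0,0],[0,0,0,0,0,0]]], "hand": 50}}

```text
time_s: 40.9
tcp_pos: [0.591, -0.125, 0.1465]
tcp_rot: [[0.204, 0.939, 0.278], [0.565, -0.345, 0.75], [0.8, 0.003, -0.601]]
force: [0.5, 0.5, -0.1]
gripper_width: 0.043
```

{"api": "jog_arm", "payload": {"motion": [[[0,0,-0.1,0,0,0],[0,0,-0.3,0,0,0],[0,0,-0.5,0,0,0],[0,0,-0.75,0,0,0],[0,0,-0.75,0,0,0],[0,0,-0.75,0,0,0]]]}}

```text
time_s: 41.4
tcp_pos: [0.559, -0.2133, 0.2155]
tcp_rot: [[0.206, 0.937, 0.282], [0.567, -0.349, 0.746], [0.798, 0.006, -0.603]]
force: [0.1, 0.6, -0.0]
gripper_width: 0.0427
```

```bash
python3 -c "
from a4 import *
st()
crop('scene',200,140,190,190,3.4,'s36.png')
crop('top',220,150,200,160,4,'t36.png')"
```

```text
t 41.4 tcp [ 0.559  -0.2133  0.2155] w 0.0427 F [ 0.1  0.6 -0. ] q [ 15.  38.  41.  95. -64.  99.  52.]
[[0.206, 0.937, 0.282], [0.567, -0.349, 0.746], [0.798, 0.006, -0.603]]
```

View pics/s36.png

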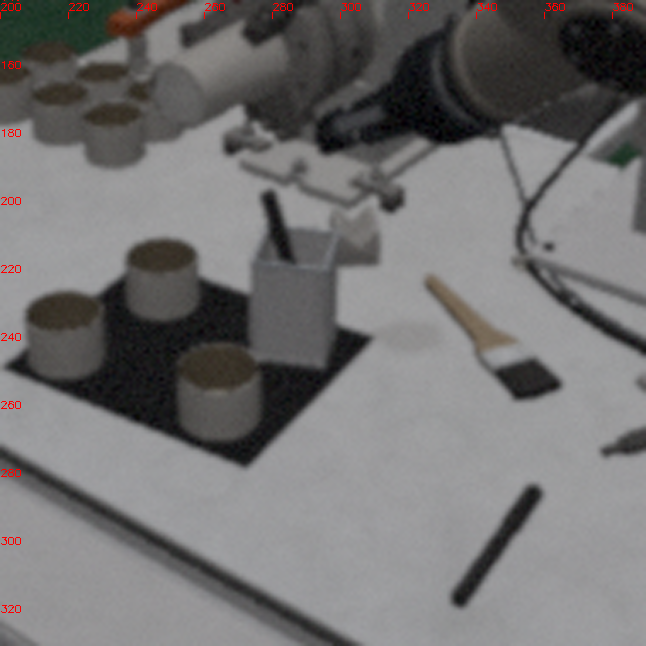

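View pics/t36.png

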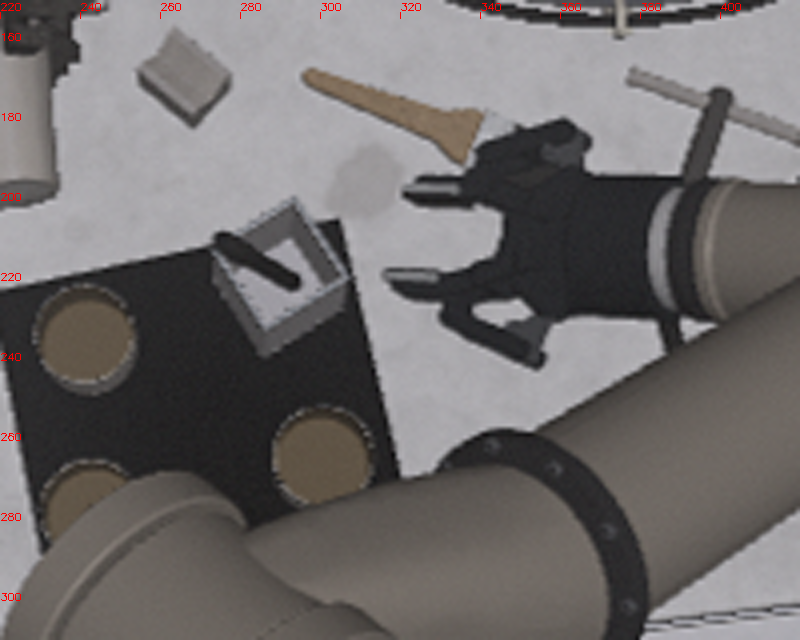

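```bash
cat >> a4.py <<'E'
E2=((.5286,-.4168),(.3996,-.4286))
E
python3 -c "
from a4 import *
print(W('scene',[(357,284.7),(335.3,316.5)],.008))
m,Ra,t,g=pen(*E2,15,grip=.03,tz=-.007);print(t,m)
plan([(t+[0,0,.16],Ra)])"
```

```text
[[ 0.52630862 -0.41731092  0.008     ]
 [ 0.40099317 -0.43115964  0.008     ]]
[ 0.4947222 -0.4198989 -0.007    ] [0.99584243 0.09109256 0.        ]
7 [-0.602, 0.039, -0.465, -0.031, -0.084, 0.09] -> [ 0.527 -0.315  0.183]
7 [-0.607, 0.454, -0.077, -0.031, -0.084, 0.09] -> [ 0.495 -0.42   0.153]
--
```

{"api": "jog_arm", "payload": {"motion": [[[-0.3,0.02,-0.4,0,-0.02,0.02],[-0.602,0.039,-0.5,-0.031,-0.084,0.09],[-0.602,0.039,-0.5,-0.031,-0.084,0.09],[-0.602,0.039,-0.5,-0.031,-0.084,0.09],[-0.602,0.039,-0.5,-0.031,-0.084,0.09],[-0.602,0.039,-0.5,-0.031,-0.084,0.09],[-0.602,0.039,-0.5,-0.031,-0.084,0.09],[-0.602,0.039,-0.5,-0.031,-0.084,0.09]]], "hand": 80}}

```text
time_s: 42.17
tcp_pos: [0.5285, -0.3141, 0.1864]
tcp_rot: [[0.782, 0.603, 0.157], [0.534, -0.778, 0.332], [0.322, -0.175, -0.93]]
force: [1.2, -0.1, -1.0]
gripper_width: 0.0684
```

```bash
python3 -c "
from a4 import *
st()
m,Ra,t,g=pen(*E2,15,grip=.03,tz=-.007)
plan([(t+[0,0,.14],Ra)])"
```

```text
t 42.17 tcp [ 0.5285 -0.3141  0.1864] w 0.0684 F [ 1.2 -0.1 -1. ] q [ -1.  37.  60.  94. -50.  84.  17.]
[[0.782, 0.603, 0.157], [0.534, -0.778, 0.332], [0.322, -0.175, -0.93]]
7 [-0.667, 0.475, 0.062, -0.031, -0.084, 0.09] -> [ 0.495 -0.42   0.133]
--
```

{"api": "jog_arm", "payload": {"motion": [[[-0.667,0.475,0,-0.031,-0.084,0.09],[-0.667,0.475,0,-0.031,-0.084,0.09],[-0.667,0.475,0.06,-0.031,-0.084,0.09],[-0.667,0.475,0.06,-0.031,-0.084,0.09],[-0.667,0.475,0.06,-0.031,-0.084,0.09],[-0.667,0.475,0.06,-0.031,-0.084,0.09],[-0.667,0.475,0.06,-0.031,-0.084,0.09],[-0.667,0.475,0.06,-0.031,-0.084,0.09]]]}}

```text
time_s: 42.83
tcp_pos: [0.494, -0.4215, 0.1303]
tcp_rot: [[0.961, 0.092, -0.261], [0.089, -0.996, -0.023], [-0.262, -0.001, -0.965]]
force: [0.5, 0.8, -0.8]
gripper_width: 0.0685
```

```bash
python3 -c "
from a4 import *
st()
m,Ra,t,g=pen(*E2,15,grip=.03,tz=-.007)
plan([(t+[0,0,.05],Ra)])
m_=camera_model('wrist');im=capture('wrist');cv2.imwrite('pics/w37.png',cv2.resize(im[:,:,::-1],(800,600)))
print(P('wrist',[[.5286,-.4168,.008],[.3996,-.4286,.008],g],m_)/.7)"
```

```text
t 42.83 tcp [ 0.494  -0.4215  0.1303] w 0.0685 F [ 0.5  0.8 -0.8] q [ -6.  57.  73.  84. -40.  84. -17.]
[[0.961, 0.092, -0.261], [0.089, -0.996, -0.023], [-0.262, -0.001, -0.965]]
3 [0.158, -0.009, 0.56, -0.0, 0.001, 0.0] -> [ 0.495 -0.42   0.043]
--
[[392.51338203 187.74783006]
 [392.74092335 360.76825049]
 [392.57574805 235.1704053 ]]
```

View pics/w37.png

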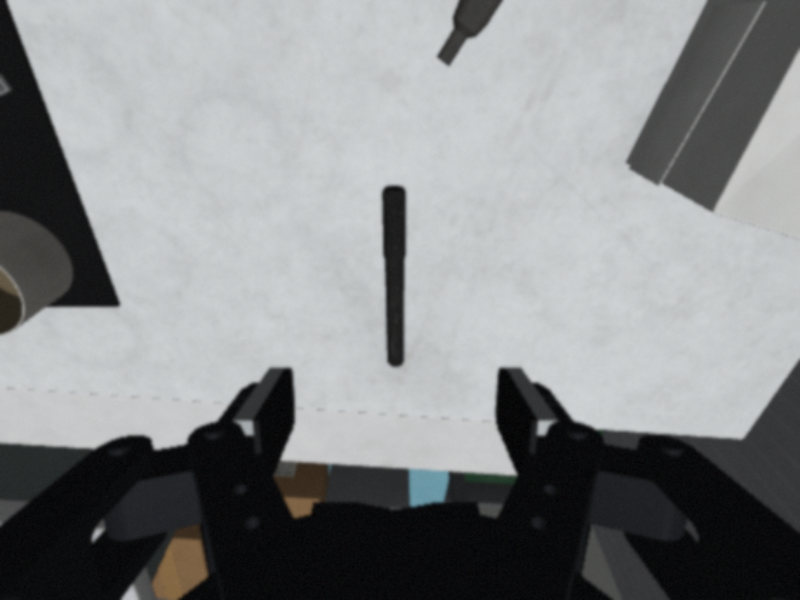

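{"api": "jog_arm", "payload": {"motion": [[[0.05,-0.005,0.18,0,0,0],[0.1,-0.009,0.38,0,0.001,0],[0.15,-0.009,0.56,0,0.001,0],[0.15,-0.009,0.56,0,0.001,0],[0.15,-0.009,0.56,0,0.001,0]]]}}

```text
time_s: 43.3
tcp_pos: [0.4892, -0.423, 0.0461]
tcp_rot: [[0.964, 0.084, -0.253], [0.081, -0.996, -0.02], [-0.254, -0.001, -0.967]]
force: [-0.6, -0.5, 1.0]
gripper_width: 0.0682
```

```bash
python3 -c "
from a4 import *
st()
m,Ra,t,g=pen(*E2,15,grip=.03,tz=-.007)
plan([(t,Ra)])"
```

```text
t 43.3 tcp [ 0.4892 -0.423   0.0461] w 0.0682 F [-0.6 -0.5  1. ] q [ -5.  61.  69.  88. -45.  77. -16.]
[[0.964, 0.084, -0.253], [0.081, -0.996, -0.02], [-0.254, -0.001, -0.967]]
2 [0.127, -0.017, 0.333, -0.0, -0.001, -0.001] -> [ 0.495 -0.42  -0.007]
--
```

{"api": "jog_arm", "payload": {"motion": [[[0.07,-0.017,0.1,0,-0.001,0],[0.1,-0.017,0.2,0,-0.001,0],[0.12,-0.017,0.28,0,-0.001,0],[0.127,-0.017,0.333,0,-0.001,0],[0.127,-0.017,0.333,0,-0.001,0],[0.127,-0.017,0.333,0,-0.001,0]]]}}

```text
time_s: 43.8
tcp_pos: [0.4962, -0.4202, -0.0066]
tcp_rot: [[0.962, 0.085, -0.259], [0.082, -0.996, -0.024], [-0.26, 0.002, -0.966]]
force: [1.3, -0.3, -0.4]
gripper_width: 0.0683
```

{"api": "jog_arm", "payload": {"motion": [[[0,0,0,0,0,0],[0,0,0,0,0,0],[0,0,0,0,0,0],[0,0,0,0,0,0],[0,0,0,0,0,0],[0,0,0,0,0,0],[0,0,0,0,0,0],[0,0,0,0,0,0]]], "hand": 0}}

```text
time_s: 44.47
tcp_pos: [0.4971, -0.4204, -0.0057]
tcp_rot: [[0.963, 0.086, -0.257], [0.082, -0.996, -0.025], [-0.258, 0.003, -0.966]]
force: [0.2, 0.3, 4.8]
gripper_width: 0.012
```

```bash
python3 -c "
from a4 import *
st()
o=get_obs();p=o['tcp_pos']-.0155*o['tcp_rot'][:,2];m=U(np.r_[np.subtract(*map(np.array,E2)),0])
print('far',(np.r_[E2[0],.008]-p)@m)
crop('scene',300,200,90,130,5,'s38.png')
cv2.imwrite('pics/w38.png',capture('wrist')[:,:,::-1])"
```

```text
t 44.47 tcp [ 0.4971 -0.4204 -0.0057] w 0.012 F [0.2 0.3 4.8] q [ -5.  65.  67.  89. -47.  73. -17.]
[[0.963, 0.086, -0.257], [0.082, -0.996, -0.025], [-0.258, 0.003, -0.966]]
far 0.027688686459197743
```

View pics/s38.png

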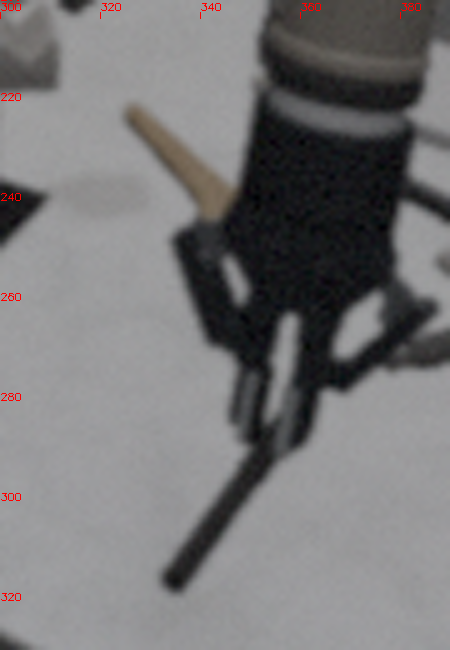

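```bash
python3 -c "
from a4 import *
print(W('top',[(293.5,220.5)],.012),W('top',[(275.5,209.7)],.13))
# pot rim corners px
c=[(220+x/4,150+y/4) for x,y in [(296,197),(350,277),(268,326),(213,247)]]
q=W('top',c,.099);print(q,q.mean(0))
m=U(np.r_[np.subtract(*map(np.array,E2)),0]);pencarry(m,.0277,68,70,name='pen2')"
```

```text
[[ 0.58263049 -0.1745274   0.012     ]] [[ 0.58814531 -0.1282041   0.13      ]]
[[ 0.61709366 -0.17797311  0.099     ]
 [ 0.56217197 -0.20475144  0.099     ]
 [ 0.53746123 -0.15051984  0.099     ]
 [ 0.59131318 -0.12269521  0.099     ]] [ 0.57701001 -0.1639849   0.099     ]
tool z final [ 0.27  0.75 -0.6 ] f [ 0.588 -0.125  0.141] tip target [ 0.571 -0.173  0.055]
3 [-0.207, 0.002, -0.773, 0.0, 0.0, 0.0] -> [ 0.497 -0.42   0.114]
--
7 [0.273, -0.953, -0.48, 0.031, 0.084, -0.09] -> [ 0.543 -0.273  0.173]
7 [0.883, -0.658, 0.009, 0.031, 0.084, -0.09] -> [ 0.588 -0.125  0.231]
--
3 [-0.479, 0.002, 0.361, -0.0, 0.0, 0.0] -> [ 0.588 -0.125  0.141]
--
```

```bash
python3 -c "
from a4 import *
m=U(np.r_[np.subtract(*map(np.array,E2)),0]);pencarry(m,.0277,68,80,tipz=.07,off=(-.012,-.006),name='pen2',lift=.15)"
```

```text
tool z final [ 0.14  0.79 -0.6 ] f [ 0.57  -0.126  0.156] tip target [ 0.561 -0.177  0.07 ]
4 [-0.258, 0.003, -0.966, 0.0, 0.0, 0.0] -> [ 0.497 -0.42   0.144]
--
7 [0.226, -0.954, -0.416, 0.036, 0.08, -0.103] -> [ 0.534 -0.273  0.195]
7 [0.864, -0.62, 0.066, 0.036, 0.08, -0.103] -> [ 0.57  -0.126  0.246]
--
3 [-0.479, 0.002, 0.361, -0.0, -0.0, -0.0] -> [ 0.57  -0.126  0.156]
--
```

{"api": "jog_arm", "payload": {"motion": [[[-0.05,0,-0.2,0,0,0],[-0.12,0,-0.45,0,0,0],[-0.19,0,-0.7,0,0,0],[-0.26,0,-0.97,0,0,0],[-0.26,0,-0.97,0,0,0],[-0.26,0,-0.97,0,0,0]]]}}

```text
time_s: 45.07
tcp_pos: [0.4973, -0.421, 0.1465]
tcp_rot: [[0.963, 0.086, -0.254], [0.081, -0.996, -0.027], [-0.256, 0.005, -0.967]]
force: [0.2, -0.3, -0.6]
gripper_width: 0.0122
```

{"api": "jog_arm", "payload": {"motion": [[[0.226,-0.954,-0.416,0.036,0.08,-0.103],[0.226,-0.954,-0.5,0.036,0.08,-0.103],[0.226,-0.954,-0.5,0.036,0.08,-0.103],[0.226,-0.954,-0.5,0.036,0.08,-0.103],[0.226,-0.954,-0.5,0.036,0.08,-0.103],[0.226,-0.954,-0.5,0.036,0.08,-0.103],[0.226,-0.954,-0.5,0.036,0.08,-0.103],[0.226,-0.954,-0.5,0.036,0.08,-0.103]]]}}

```text
time_s: 45.73
tcp_pos: [0.5334, -0.2743, 0.2059]
tcp_rot: [[0.75, 0.653, 0.11], [0.581, -0.728, 0.364], [0.318, -0.209, -0.925]]
force: [-0.7, -0.5, -0.2]
gripper_width: 0.012
```

```bash
python3 -c "
from a4 import *
penfin('pen2',dz=.1)"
```

```text
t 45.73 tcp [ 0.5334 -0.2743  0.2059] w 0.012 F [-0.7 -0.5 -0.2] q [ -5.  37.  61.  93. -49.  88.  16.]
[[0.75, 0.653, 0.11], [0.581, -0.728, 0.364], [0.318, -0.209, -0.925]]
tip [ 0.4602 -0.3286  0.1637] top [ 0.5509 -0.2669  0.2354] tgt [ 0.561  -0.1768  0.07  ]
7 [0.862, -0.63, 0.074, 0.036, 0.08, -0.105] -> [ 0.57  -0.126  0.256]
--
```

{"api": "jog_arm", "payload": {"motion": [[[0.15,-0.1,-0.2,0.01,0.02,-0.02],[0.5,-0.4,-0.1,0.036,0.08,-0.105],[0.862,-0.63,0.0,0.036,0.08,-0.105],[0.862,-0.63,0.074,0.036,0.08,-0.105],[0.862,-0.63,0.074,0.036,0.08,-0.105],[0.862,-0.63,0.074,0.036,0.08,-0.105],[0.862,-0.63,0.074,0.036,0.08,-0.105],[0.862,-0.63,0.074,0.036,0.08,-0.105]]]}}

```text
time_s: 46.4
tcp_pos: [0.5717, -0.124, 0.2533]
tcp_rot: [[0.108, 0.985, 0.135], [0.592, -0.173, 0.788], [0.799, -0.005, -0.601]]
force: [-0.5, -0.2, -1.1]
gripper_width: 0.0121
```

```bash
python3 -c "
from a4 import *
penfin('pen2',dz=.0)
crop('scene',220,100,160,170,4,'s39.png')
crop('top',240,150,120,120,5,'t39.png')
d=np.load('pen2.npz');o=get_obs();q=o['tcp_pos']+o['tcp_rot']@d['tip'];print((P('scene',q)-[220,100])*4)"
```

```text
t 46.4 tcp [ 0.5717 -0.124   0.2533] w 0.0121 F [-0.5 -0.2 -1.1] q [  5.  36.  43.  93. -62. 103.  50.]
[[0.108, 0.985, 0.135], [0.592, -0.173, 0.788], [0.799, -0.005, -0.601]]
tip [ 0.5629 -0.1744  0.1669] top [ 0.5714 -0.126   0.2883] tgt [ 0.561  -0.1768  0.07  ]
3 [-0.527, -0.006, 0.374, -0.001, -0.0, 0.0] -> [ 0.57  -0.126  0.156]
--
[[267.9054742  369.94174536]]
```

View pics/s39.png

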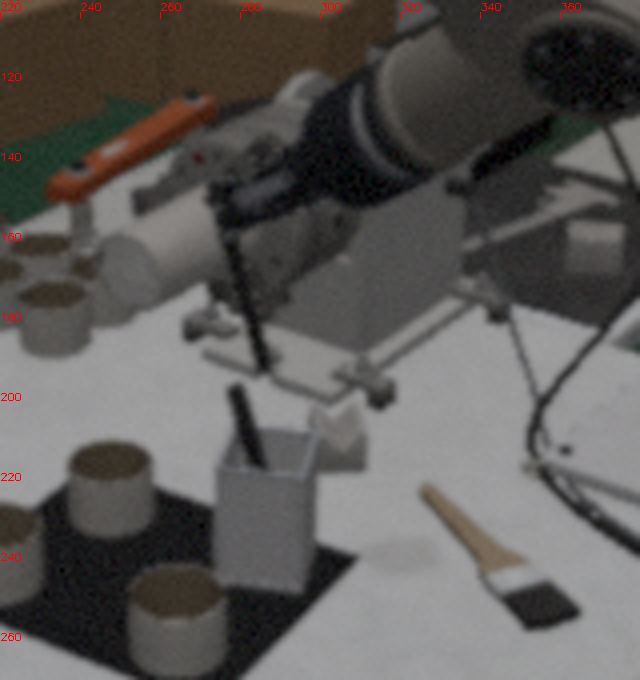

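View pics/t39.png

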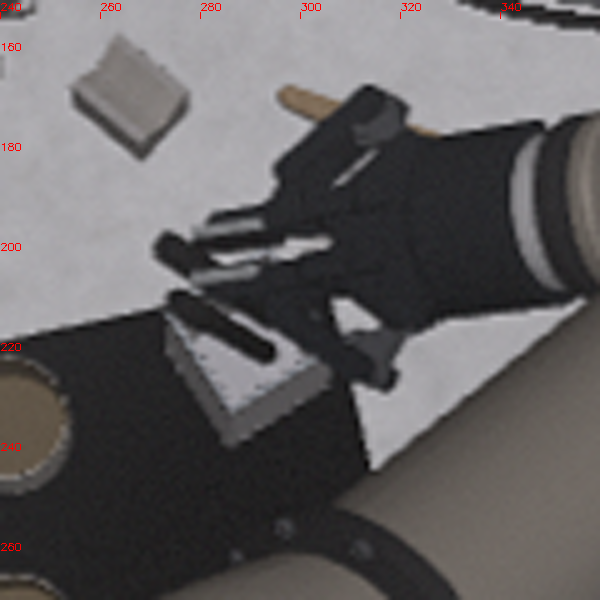

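{"api": "jog_arm", "payload": {"motion": [[[-0.08,-0.006,0.06,0,0,0],[-0.18,-0.006,0.13,-0.001,0,0],[-0.28,-0.006,0.2,-0.001,0,0],[-0.37,-0.006,0.26,-0.001,0,0],[-0.46,-0.006,0.325,-0.001,0,0],[-0.527,-0.006,0.374,-0.001,0,0],[-0.527,-0.006,0.374,-0.001,0,0],[-0.527,-0.006,0.374,-0.001,0,0]]]}}

```text
time_s: 47.17
tcp_pos: [0.5709, -0.1267, 0.1603]
tcp_rot: [[0.103, 0.984, 0.145], [0.593, -0.177, 0.785], [0.799, 0.005, -0.602]]
force: [0.7, -0.4, -0.0]
gripper_width: 0.0117
```

```bash
python3 -c "
from a4 import *
penfin('pen2',dz=.0)
crop('scene',240,140,90,120,5.5,'s40.png')"
```

```text
t 47.17 tcp [ 0.5709 -0.1267  0.1603] w 0.0117 F [ 0.7 -0.4 -0. ] q [  7.  42.  41.  97. -64.  98.  59.]
[[0.103, 0.984, 0.145], [0.593, -0.177, 0.785], [0.799, 0.005, -0.602]]
tip [ 0.5627 -0.1772  0.0739] top [ 0.5702 -0.1286  0.1953] tgt [ 0.561  -0.1768  0.07  ]
1 [-0.02, -0.007, 0.016, 0.001, 0.0, 0.001] -> [ 0.57  -0.126  0.156]
--
```

View pics/s40.png

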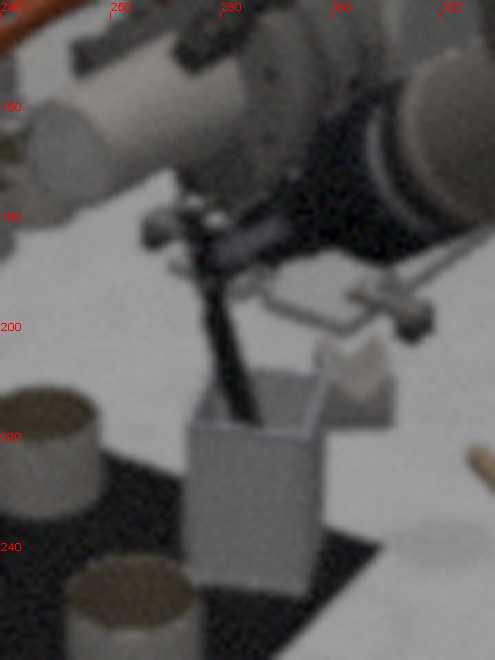

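{"api": "jog_arm", "payload": {"motion": [[[0,0,0,0,0,0],[0,0,0,0,0,0],[0,0,0,0,0,0],[0,0,0,0,0,0],[0,0,0,0,0,0],[0,0,0,0,0,0],[0,0,0,0,0,0]]], "hand": 45}}

```text
time_s: 47.8
tcp_pos: [0.571, -0.127, 0.161]
tcp_rot: [[0.101, 0.984, 0.146], [0.594, -0.177, 0.785], [0.798, 0.007, -0.602]]
force: [-0.1, -0.3, -0.2]
gripper_width: 0.0385
```

{"api": "jog_arm", "payload": {"motion": [[[0,0,-0.1,0,0,0],[0,0,-0.25,0,0,0],[0,0,-0.5,0,0,0],[0,0,-0.75,0,0,0],[0.2,0,-1,0,0,0],[0.3,0,-1,0,0,0],[0.3,0,-1,0,0,0]]]}}

```text
time_s: 48.38
tcp_pos: [0.554, -0.2212, 0.2927]
tcp_rot: [[0.097, 0.984, 0.151], [0.598, -0.179, 0.782], [0.796, 0.015, -0.605]]
force: [1.3, -0.1, 0.0]
gripper_width: 0.0383
```

```bash
python3 -c "
from a4 import *
st()
crop('scene',180,140,200,170,3.6,'s41.png')
crop('top',200,150,200,160,4,'t41.png')"
```

```text
t 48.38 tcp [ 0.554  -0.2212  0.2927] w 0.0383 F [ 1.3 -0.1  0. ] q [ 14.  38.  43.  84. -60. 111.  52.]
[[0.097, 0.984, 0.151], [0.598, -0.179, 0.782], [0.796, 0.015, -0.605]]
```

View pics/s41.png

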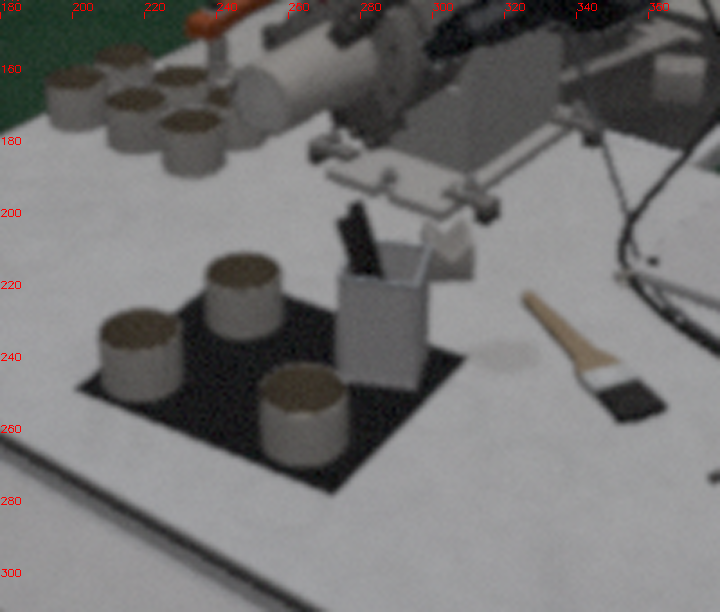

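View pics/t41.png

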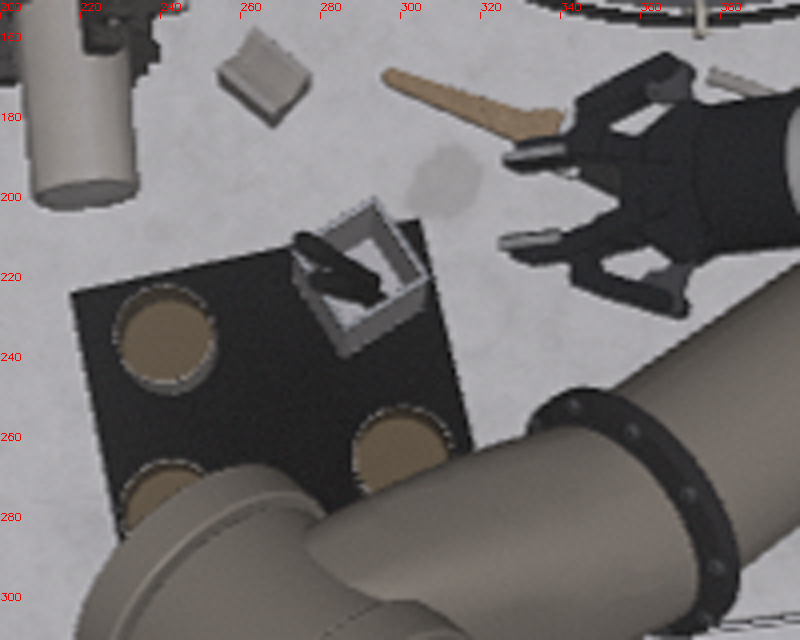

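{"api": "jog_arm", "payload": {"motion": [[[0,0,-0.2,0,-0.03,0],[0,0,-0.3,0,-0.05,0],[0,0,-0.3,0,-0.05,0],[0,0,-0.3,0,-0.05,0],[0,0,-0.3,0,-0.05,0],[0,0,-0.3,0,-0.05,0]]]}}

```text
time_s: 48.98
tcp_pos: [0.5466, -0.2526, 0.3122]
tcp_rot: [[0.143, 0.984, 0.104], [0.805, -0.177, 0.566], [0.575, 0.003, -0.818]]
force: [-0.4, -0.2, -0.8]
gripper_width: 0.0385
```

```bash
python3 -c "
from a4 import *
st()
cv2.imwrite('pics/s42.png',cv2.resize(capture('scene')[:,:,::-1],(800,600)))
crop('top',200,150,280,170,2.8,'t42.png')
rim=[((P('top',np.r_[c,.051]))-[200,150])*2.8 for c in ([.5563,-.0383],[.4602,-.177],[.4455,-.0281])];print(rim)"
```

```text
t 48.98 tcp [ 0.5466 -0.2526  0.3122] w 0.0385 F [-0.4 -0.2 -0.8] q [  7.  33.  50.  81. -49. 103.  47.]
[[0.143, 0.984, 0.104], [0.805, -0.177, 0.566], [0.575, 0.003, -0.818]]
[array([[118.39167748, 233.13618024]]), array([[282.61645168, 319.08292047]]), array([[119.82430065, 354.86228817]])]
```

View pics/s42.png

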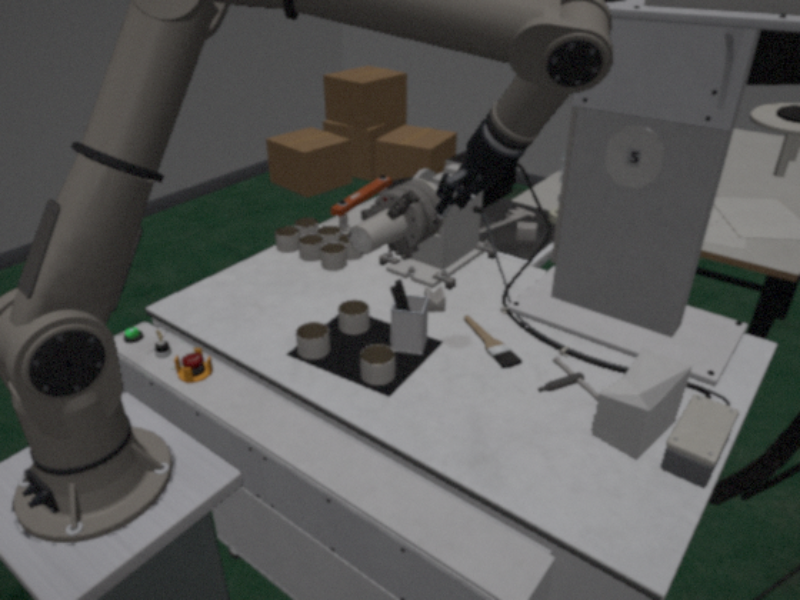

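View pics/t42.png

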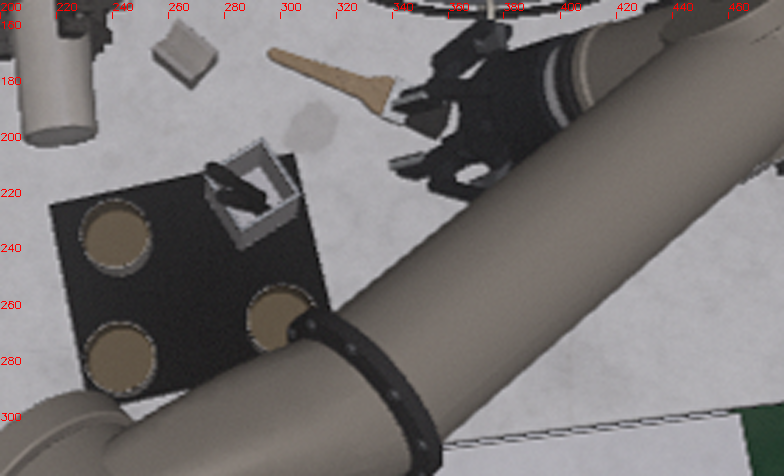

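```bash
python3 -c "
from station import *
print(hand_in())"
```

```text
the job is handed in; nothing more can be done
None
```

I stood the pot upright on the mat, stood all three steel cups on it mouth up, and put both marker pens into the pot. I handed the job in at about 49 s of the 210 s allowed.

This start held three cups and two pens; I saw no third pen in either the first or the last pictures.

**Final positions:** The last scene and top pictures show the pot and three cups upright and separate. My position estimates put all four inside the mat limits. The tightest is the cup near the mat's near-left corner, at about x' = −0.061 and y' = 0.080 m in the mat frame. Both pens lean inside the pot with a similar length sticking out. I judged from that that their lower ends are on the floor; I could not see the ends directly.

**Bystanders and arm:** The chuck key, brush and V block look untouched. The arm is clear of everything.

**Slips along the way:**
- The first grip on one cup slid off its upper side, so I took it again deeper.
- The first grip on a pen closed above it and missed. The fingertips sat roughly 15–20 mm short of where the tool data put them, so I went lower, and both pens then gripped well.
- Cup positions from the top camera and the wrist camera differed by up to about 5 mm, so I corrected from close-up wrist pictures before gripping.

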